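# Load the pad-printing jig with tape measures and hook it shut

## Robot

A 6-joint arm with a two-finger parallel gripper is mounted at the origin on the work surface. World frame = base frame: x ahead of the robot, y to its left, z up, the work surface at z = 0. Lengths are in m, angles in rad, forces in N, time in s.
With the tool pointing down it reaches from about 0.375 to 0.975 m from the base axis. Payload 3.8 kg.
Tool frame: the origin (TCP) lies on the centre line of the jaws, within the pads' length; the fingertips stand 8 mm ahead of it and the grasp point (between the pads) lies 11 mm behind it; z points along the fingers, y is the direction in which the jaws open and shut (so a half turn about z gives the same grasp; the last joint's range is limited). The gripper opens to 85 mm and grips with 20 to 120 N. Pads are 22 mm wide; open, the fingers measure 114 mm over their backs; the gripper's body (76 mm by 85 mm) begins 54 mm behind the grasp point. The pads swing forward as they close: fully open they stand 13 mm farther back than shut.
Start: joints at [-1.29, 0.264, 1.604, -0, 1.274, -0.037], TCP at [0.211, -0.641, 0.239] pointing down, gripper open.
Joint ranges: [-2.63, 2.63], [-0.94, 2.18], [0.31, 2.57], [-1.31, 4.45], [0, 2.66], [-2.55, 2.55]. Speed limits (rad/s): [2.57, 2.57, 3.14, 3.14, 3.14, 3.14].

## Interface

Orientations are given as a rotation vector (axis times angle).
In Python, from workcell import bot gives the robot as it stands.
- The arm moves only by the tool arm_command, never from a script. Its arguments are lists of equal length, an entry for each row: "slide": the shift along the tool's x, y, z in m, a list of three; "angular": the turn, a rotation vector about the tool's x, y, z in degrees, a list of three; "hand": the finger opening in m, from 0 to 0.0854. A call has exactly 8 rows; each row shifts and turns the pose as measured when the row begins, along the tool's axes as they then stand; what a row does not reach is not made up. A row lasts 1/10 s, in which the tool goes at most 50 mm and 8.59 degrees, less where a joint would pass 70% of its speed; a pose out of reach is approached as far as the arm can. A call is refused whole if a number of a shift passes 0.05 or a number of a turn 8.59, either way. A call with a gripper value outside its range is refused whole. The fingers move at their own pace and stop on an object; "squeeze" is the grip in N (left out, the last holds). Time passes only in rows, so rows that do not move let the fingers close, or fill a call up. It gives the time, the measured TCP pose, the force and the opening at its end, in the units of the state.
- bot.read_state(): the state, without advancing time (a new reading comes with each control period).
- bot.read_camera(name): name is "scene" or "top" or "wrist"; returns the picture (400x640x3 uint8, red, green, blue); there is no depth.
- bot.get_calibration(name): a dict with "fx", "fy", "cx", "cy" (pixels), "R" (3x3) and "t" (3): a world point X has camera coordinates R X + t. Camera axes: x right, y down, z forward; pixel columns grow to the right and rows downward; lengths in m; the calibration is good to about 2 mm. A picture is of the moment at which its call begins: read the wrist's pose just before it. get_calibration takes no time and is no camera call; for the wrist camera it gives the pose at the moment of the call.
- bot.finish_job(): hands the job in, once; it reports no verdict.
The state is a dict: "time": time; "q": joint angles; "joint_vel": joint speeds; "joint_torque": joint torques, N m; "tool_pos": TCP position; "tcp_rot": TCP orientation; "wrist_force": force on the tool from outside, world axes, zero at the start; "torque": the same for the moment, N m; "width": opening from 0.0 (shut) to 1.0 (fully open).
Only numpy, scipy, OpenCV 4.12 (cv2) and the standard library are available. Lean on these libraries where they do the work, as an engineer would, in place of code of your own. Each camera call takes 0.05 s, during which the arm holds its last target.

## Task

Get the pad-printing jig ready for the next run: swing its hook clear, raise the hold-down leaf, set every round tape measure lying on the bench flat in a nest of its own, tab in the nest's gap at the engraved line, and then gently lower the leaf fully down over them and swing the hook fully home again onto the leaf's stud. Any nest will do for any tape measure, and spare nests may stay empty; leave the other things on the bench where they are.

Things in the scene. Friction and masses are not known exactly. Their poses are not given: they have to be found in the camera images.
- jig: Pad printer's loading jig, fixed to the bench: aluminium plate 10 mm thick. Origin on the bench; z up, y along the row of five nests, x across it, from the near (bow handle) edge towards the hinge. Jig coordinates in these texts are in this frame, mm. Plate: x -45..75, y -190..190, plus an ear (x -78..-42, y -190..-145) for the hook's pillar. Two rest posts 28 mm tall at (-40, +-108).
- leaf (a joint): Hinge of the hold-down leaf, a 4 mm steel plate 113 x 366 mm with a 42 mm round window over each nest and a bow handle on its near edge. 0 = shut flat, underside 28 mm over the bench (2 mm above seated cases); grows as the near edge rises; 1.57 upright; stop at 1.85. Stiff: stays wherever it is left, 1 to 5 N at the handle move it. Starts shut. Hinge line along jig y through (65, 0), 30 mm up.
- handle (a point): Middle of the bow handle's grip: a round steel bar 10 mm thick, 90 mm long, parallel to the jig's y, its axis 42 mm from the leaf's near edge in the leaf's plane, 155 mm from the hinge line: jig (-90, 0) when shut, 30 mm over the bench when shut. A pinch from above across the bar lets it turn between the fingers.
- hook (a joint): Swing hook: flat steel bar 20 mm wide, top 39 mm over the bench, turning level about a pillar at jig (-62, -175). 0 = home against its stop: it lies along the jig's +y over the leaf's tongue, its notch round the neck of the stud there. Grows counter-clockwise from above as it opens; 1.57 = points to the jig's -x; stop 1.9. Stays where left; 0.6 N at the knob. Starts home or up to 0.3 off it.
- hook_knob (a point): Middle of the hook's grip knob: an upright round black peg 14 mm across, 30 mm tall (39 to 69 mm over the bench, this point 55 mm), 100 mm from the pivot along the bar. When the hook is home it stands over the leaf's near edge; the stud's head (16 mm across, top 45 mm over the bench) is 35 mm from it.
- nest0 (a point): Nest 0, jig (-5, -144); point 18 mm over the bench, where the middle of a seated case lies; axes as the jig's. A ring 54 mm inside, wall 6 mm thick and 6 mm high on the plate, with one gap for the tab on its jig +y side (15 mm at the inside, widening outwards), an engraved line beyond it. A seated tab's end lies 34 mm from here towards jig +y.
- nest1 (a point): Nest 1, jig (-5, -72); point 18 mm over the bench, where the middle of a seated case lies; axes as the jig's. A ring 54 mm inside, wall 6 mm thick and 6 mm high on the plate, with one gap for the tab on its jig +y side (15 mm at the inside, widening outwards), an engraved line beyond it. A seated tab's end lies 34 mm from here towards jig +y.
- nest2 (a point): Nest 2, jig (-5, 0); point 18 mm over the bench, where the middle of a seated case lies; axes as the jig's. A ring 54 mm inside, wall 6 mm thick and 6 mm high on the plate, with one gap for the tab on its jig +y side (15 mm at the inside, widening outwards), an engraved line beyond it. A seated tab's end lies 34 mm from here towards jig +y.
- nest3 (a point): Nest 3, jig (-5, 72); point 18 mm over the bench, where the middle of a seated case lies; axes as the jig's. A ring 54 mm inside, wall 6 mm thick and 6 mm high on the plate, with one gap for the tab on its jig +y side (15 mm at the inside, widening outwards), an engraved line beyond it. A seated tab's end lies 34 mm from here towards jig +y.
- nest4 (a point): Nest 4, jig (-5, 144); point 18 mm over the bench, where the middle of a seated case lies; axes as the jig's. A ring 54 mm inside, wall 6 mm thick and 6 mm high on the plate, with one gap for the tab on its jig +y side (15 mm at the inside, widening outwards), an engraved line beyond it. A seated tab's end lies 34 mm from here towards jig +y.
- tape0: Pocket tape measure (may be absent): round white plastic case 50 mm across, 16 mm thick, both faces alike, with one tab (the tape's end, 9 mm wide, 10 mm tall at mid-thickness) sticking 9 mm out of the rim. 70 g. Origin in the middle of the case, 8 mm over what it lies on; its x points to the tab.
- tab0 (a point): Outer end of the tab of tape0, 34 mm from the middle of the case (absent with it).
- tape1: Pocket tape measure (may be absent): round white plastic case 50 mm across, 16 mm thick, both faces alike, with one tab (the tape's end, 9 mm wide, 10 mm tall at mid-thickness) sticking 9 mm out of the rim. 70 g. Origin in the middle of the case, 8 mm over what it lies on; its x points to the tab.
- tab1 (a point): Outer end of the tab of tape1, 34 mm from the middle of the case (absent with it).
- tape2: Pocket tape measure (may be absent): round white plastic case 50 mm across, 16 mm thick, both faces alike, with one tab (the tape's end, 9 mm wide, 10 mm tall at mid-thickness) sticking 9 mm out of the rim. 70 g. Origin in the middle of the case, 8 mm over what it lies on; its x points to the tab.
- tab2 (a point): Outer end of the tab of tape2, 34 mm from the middle of the case (absent with it).
- tape3: Pocket tape measure (may be absent): round white plastic case 50 mm across, 16 mm thick, both faces alike, with one tab (the tape's end, 9 mm wide, 10 mm tall at mid-thickness) sticking 9 mm out of the rim. 70 g. Origin in the middle of the case, 8 mm over what it lies on; its x points to the tab.
- tab3 (a point): Outer end of the tab of tape3, 34 mm from the middle of the case (absent with it).
- tape4: Pocket tape measure (may be absent): round white plastic case 50 mm across, 16 mm thick, both faces alike, with one tab (the tape's end, 9 mm wide, 10 mm tall at mid-thickness) sticking 9 mm out of the rim. 70 g. Origin in the middle of the case, 8 mm over what it lies on; its x points to the tab.
- tab4 (a point): Outer end of the tab of tape4, 34 mm from the middle of the case (absent with it).
- loupe: Bystander: a printer's loupe, 42 mm across, 38 mm tall. Origin at the centre of its underside.
- masking: Bystander: small roll of masking tape, 76 mm across, 22 mm tall, lying flat. Origin at the centre of its underside.
- inktin_b: Bystander: blue ink tin 84 mm across, 62 mm tall. Origin at the centre of its underside.
- cleaner: Bystander: purple cleaner bottle 64 mm across, 178 mm tall. Origin at the centre of its underside.
Things that resemble listed ones, but are neither listed nor needed, are in the scene too. What is shaped like the tape4 but green or yellow is not meant.

How it is judged:
By the outcome, as a careful person would: the job done as asked, in the order asked, and still so for the second after the job is handed in, with the robot touching nothing.
Of tape0, tape1, tape2, tape3, tape4 only 3 to 5 are there at a start; the rules pass over those that are not, and their reading is None.
At some moment in a run one of tape0, tape1, tape2, tape3, tape4 may be knocked a few centimetres aside while the robot is not near it.
Once in a run the grip may slacken for a moment while it holds something.
It also fails if it takes over 210 s, if anything falls off the work surface, if the arm or the gripper's body presses on something with over 40 N, if the wrist force passes 120 N, or if a joint passes its speed limit or range.

## Working session

There is one attempt and no reset: what is moved stays moved. The work goes in short steps, Python scripts to look and compute and a tool call to move; the robot and the scene stay as the last step left them, time stands still between calls to the robot, and variables do not carry over. Pictures are saved under pics/ and viewed, and the job is handed in when it is done.

Besides the shell and the picture viewer there is one more tool, called after "Emit:" by a JSON object that holds its "op" and its "data", one argument or row to a line. arm_command: Moves the arm, as the interface text tells. Its arguments: {"type":"object","properties":{"slide":{"type":"array","items":{"type":"array","items":{"type":"number"}}},"angular":{"type":"array","items":{"type":"array","items":{"type":"number"}}},"hand":{"type":"array","items":{"type":"number"}},"squeeze":{"type":"number"}},"required":["slide","angular","hand"]}

```bash
ls; mkdir -p pics; python3 - <<'E'
from workcell import bot
import cv2,numpy as np
s=bot.read_state(); print({k:np.round(v,3).tolist() for k,v in s.items()})
for n in ['scene','top','wrist']:
    im=bot.read_camera(n); cv2.imwrite(f'pics/{n}0.png',im[:,:,::-1]); c=bot.get_calibration(n); print(n,{k:np.round(v,4).tolist() for k,v in c.items()})
E
```

```text
pics
{'time': 0.0, 'q': [-1.29, 0.265, 1.605, -0.0, 1.274, -0.037], 'joint_vel': [0.0, -0.001, -0.003, -0.0, 0.001, -0.002], 'joint_torque': [-0.003, -51.512, -36.732, -0.0, 0.013, 0.0], 'tool_pos': [0.211, -0.641, 0.238], 'tcp_rot': [-3.1, -0.497, 0.0], 'wrist_force': [-0.473, 0.144, 1.052], 'torque': [-0.029, 0.015, 0.003], 'width': 0.996}
scene {'fx': 440.7397, 'fy': 440.7397, 'cx': 319.1623, 'cy': 202.5403, 'R': [[0.2864, 0.958, 0.0168], [0.8052, -0.2312, -0.546], [-0.5192, 0.1699, -0.8376]], 't': [-0.1202, -0.4265, 1.6984]}
top {'fx': 439.5224, 'fy': 439.5224, 'cx': 319.2078, 'cy': 195.7468, 'R': [[0.0293, -0.9996, 0.0026], [-0.9941, -0.0294, -0.1043], [0.1043, 0.0005, -0.9945]], 't': [-0.0294, 0.5882, 1.1125]}
wrist {'fx': 303.9475, 'fy': 303.9475, 'cx': 317.24, 'cy': 200.4681, 'R': [[0.3124, -0.95, -0.0021], [-0.9056, -0.2984, 0.3014], [-0.2869, -0.0923, -0.9535]], 't': [-0.6743, -0.0391, 0.3807]}
```

View pics/top0.png

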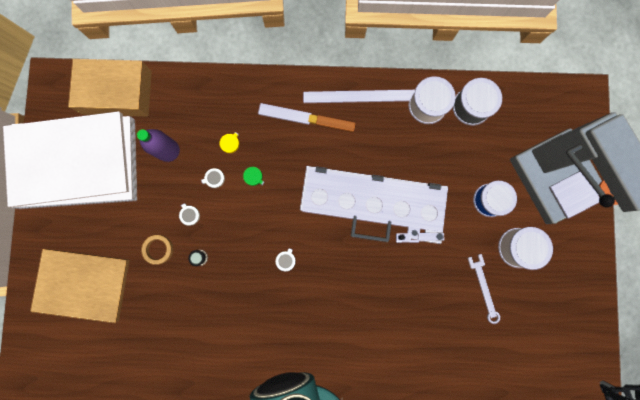

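View pics/scene0.png

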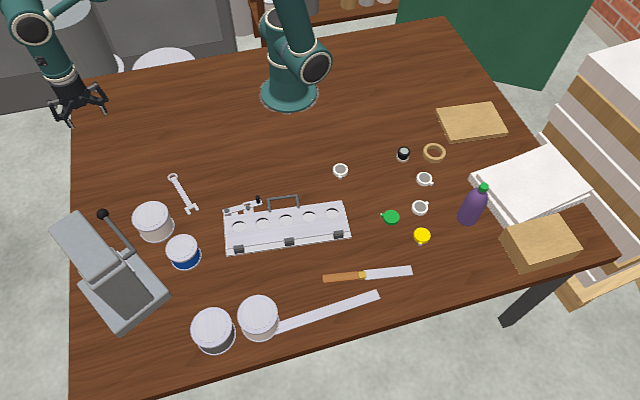

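View pics/wrist0.png

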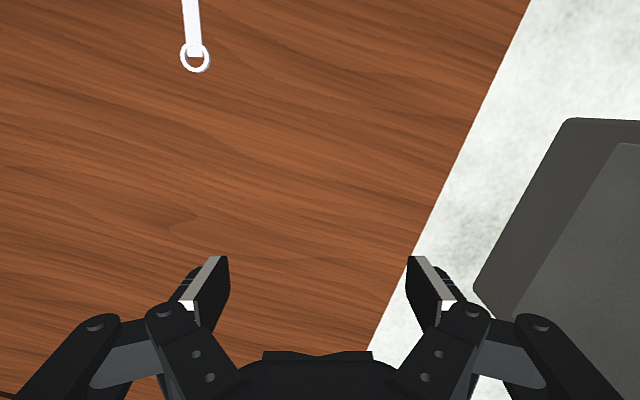

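```bash
cat > h.py <<'E'
import numpy as np,cv2
from workcell import bot
from scipy.spatial.transform import Rotation as Rn
def p2w(c,u,v,z):
    R=np.array(c['R']);t=np.array(c['t']);C=-R.T@t
    d=R.T@np.array([(u-c['cx'])/c['fx'],(v-c['cy'])/c['fy'],1]);return C+d*(z-C[2])/d[2]
def w2p(c,X):
    x=np.array(c['R'])@np.array(X)+np.array(c['t']);return np.array([c['fx']*x[0]/x[2]+c['cx'],c['fy']*x[1]/x[2]+c['cy']])
def crop(im,u0,v0,u1,v1,s,name):
    k=cv2.resize(im[v0:v1,u0:u1],None,fx=s,fy=s,interpolation=cv2.INTER_CUBIC);cv2.imwrite(name,k[:,:,::-1])
E
python3 - <<'E'
import cv2
im=cv2.imread('pics/top0.png')
from h import crop
crop(im[:,:,::-1],295,160,455,250,5,'pics/c1.png')
crop(im[:,:,::-1],170,130,300,275,4,'pics/c2.png')
E
```

```text
(no output)
```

View pics/c1.png

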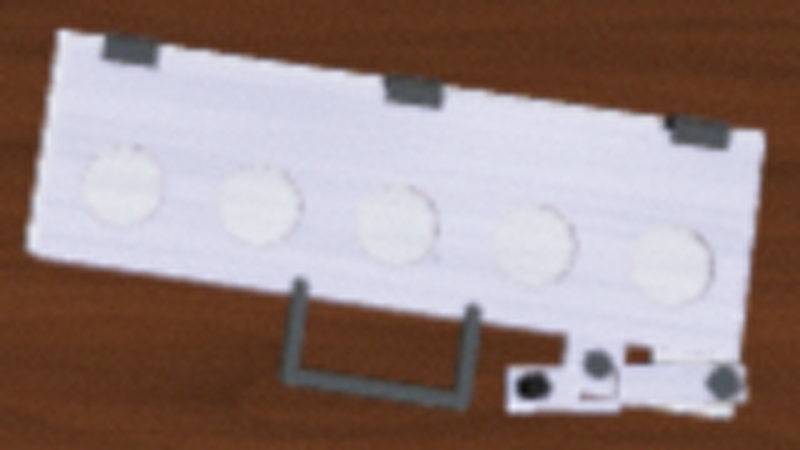

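View pics/c2.png

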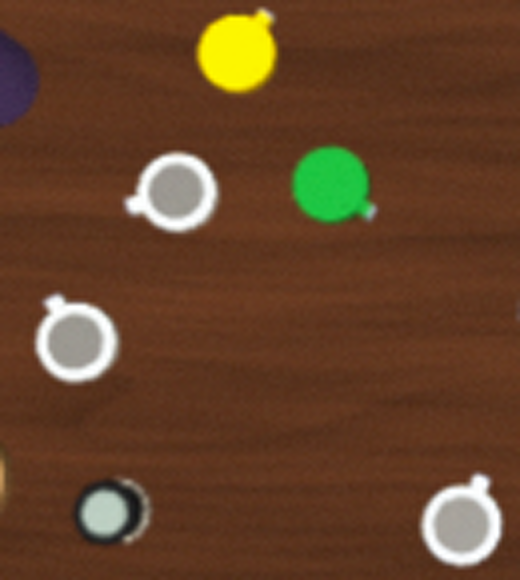

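```bash
python3 - <<'E'
from h import *
c=bot.get_calibration('top')
W=np.array([p2w(c,295+u/5,160+v/5,0.032)[:2] for u,v in [(123,186),(260,206),(398,226),(535,246),(672,266)]])
print(W, np.linalg.norm(np.diff(W,axis=0),axis=1))
L=np.array([[-.005,y] for y in (.144,.072,0,-.072,-.144)])
lc=L.mean(0);wc=W.mean(0);H=(L-lc).T@(W-wc);U,S,Vt=np.linalg.svd(H);R=(U@Vt).T
t=wc-R@lc; th=np.degrees(np.arctan2(R[1,0],R[0,0]));print('yaw',th,'t',t,'res',W-(L@R.T+t))
kn=p2w(c,401.6,237,.069)[:2]; pil=p2w(c,440,236.6,.041)[:2]; hd=p2w(c,295+376/5,160+392/5,.035)[:2]; st=p2w(c,295+597/5,160+363/5,.045)[:2]
for n,x in dict(kn=kn,pil=pil,hd=hd,st=st).items(): print(n,x,'jig',R.T@(x-t))
for x in [(60,32),(33,250),(763,132)]: 
  x=p2w(c,295+x[0]/5,160+x[1]/5,.032)[:2];print('corner',R.T@(x-t))
for n,(a,b,d,e) in dict(A=(177,192,132,206),B=(76,342,53,300),C=(461,525,481,482)).items():
  p=p2w(c,170+a/4,130+b/4,.016);q=p2w(c,170+d/4,130+e/4,.013);print(n,p,np.degrees(np.arctan2(*(q-p)[1::-1])),np.linalg.norm((q-p)[:2]),np.linalg.norm(p[:2]))
E
```

```text
[[ 0.58489439 -0.01327426]
 [ 0.57656231 -0.08466574]
 [ 0.56825871 -0.15646294]
 [ 0.55995295 -0.22762853]
 [ 0.5516603  -0.29868172]] [0.07187605 0.07227578 0.07164863 0.07153548]
yaw -6.638861354126438 t [ 0.5732322  -0.15672069] res [[-1.93135122e-05 -1.66038774e-04]
 [-2.74002942e-05 -4.03113280e-05]
 [-7.01895479e-06 -3.20306235e-04]
 [ 1.11990616e-05  3.13213587e-05]
 [ 4.25336997e-05  4.95334978e-04]]
kn [ 0.48757278 -0.22029736] jig [-0.07773489 -0.07305353]
pil [ 0.4919247  -0.32368817] jig [-0.06145904 -0.17524793]
hd [ 0.48219347 -0.14616962] jig [-9.16481012e-02 -4.47442016e-05]
st [ 0.50008617 -0.25733677] jig [-0.06102324 -0.10839788]
corner [0.07037888 0.18816198]
corner [-0.04471758  0.18513602]
corner [ 0.07132697 -0.18216445]
A [0.62931313 0.26669985 0.016     ] 108.12565106963045 0.03155819476171468 0.6834938380648479
B [0.52823313 0.32743129 0.016     ] 32.876493706095815 0.03256492556708766 0.6214832982113032
C [0.41696013 0.07091471 0.016     ] -22.829144227966797 0.030352236251566665 0.4229475669958806
```

White tapes A (213,178), B (189,215) and C (285,261) in the top view have a white rim, a grey face and a tab. Lookalikes are green (252,176), yellow (229,143), the loupe (197,258) and the masking roll (156,250). The crop confirms that A, B and C are the three white ones. The hook is about 0.15 rad off home. Next I'll write a motion planner that prints the rows.

```bash
cat >> h.py <<'E'
JY=np.radians(-6.64); JT=np.array([0.5732,-0.1567])
def j2w(x,y,z=None):
    c,s=np.cos(JY),np.sin(JY);p=JT+np.array([c*x-s*y,s*x+c*y]);return p if z is None else np.array([*p,z])
def w2j(p):
    c,s=np.cos(JY),np.sin(JY);d=np.array(p[:2])-JT;return np.array([c*d[0]+s*d[1],-s*d[0]+c*d[1]])
def Rdown(yaw):
    y=np.radians(yaw);x=np.array([np.cos(y),np.sin(y),0]);z=np.array([0,0,-1.]);return np.stack([x,np.cross(z,x),z],1)
def st():
    s=bot.read_state();return s,np.array(s['tool_pos']),Rn.from_rotvec(s['tcp_rot']).as_matrix()
def show():
    s,p,R=st();print('t',round(s['time'],2),'p',p.round(4),'yaw',round(np.degrees(np.arctan2(R[1,0],R[0,0])),1),'tilt',round(np.degrees(np.arccos(-R[2,2])),2),'F',np.round(s['wrist_force'],1),'w',round(s['width']*85.4,1),'q6',round(np.degrees(s['q'][5])),'jig',(w2j(p)*1e3).round(1))
def rows(poses,dec=4):
    """poses: list of (xyz,yaw) per row, from current"""
    s,p,R=st();S=[];A=[]
    for q,y in poses:
        R2=Rdown(y);S.append((R.T@(np.array(q)-p)).round(dec).tolist());A.append(np.degrees(Rn.from_matrix(R.T@R2).as_rotvec()).round(2).tolist());p,R=np.array(q),R2
    for i in range(0,len(S),8): print('slide',S[i:i+8]);print('angular',A[i:i+8])
    print('max',np.abs(S).max(),np.abs(A).max())
def cyaw():
    s,p,R=st();return np.degrees(np.arctan2(R[1,0],R[0,0]))
def line(q,yaw,n,start=None):
    s,p,R=st();y=cyaw()
    if start is not None:p,y=np.array(start[0]),start[1]
    d=(yaw-y+180)%360-180
    return [(p+(np.array(q)-p)*k/n,y+d*k/n) for k in range(1,n+1)]
E
python3 - <<'E'
from h import *
print(w2j((.4876,-.2203)),j2w(-.0777,-.073))
L=line([.4876,-.2203,.13],92.3,14)
L+=line([.4876,-.2203,.13],92.3,2,L[-1])
rows(L)
E
```

```text
[-0.07767171 -0.07307137] [ 0.48758015 -0.22022584]
slide [[0.0282, -0.0223, 0.0078], [0.0301, -0.0197, 0.0077], [0.0318, -0.0168, 0.0077], [0.0332, -0.0138, 0.0077], [0.0343, -0.0107, 0.0077], [0.0352, -0.0075, 0.0077], [0.0357, -0.0042, 0.0077], [0.0359, -0.0009, 0.0077]]
angular [[-0.1, -0.01, -5.29], [0.0, 0.0, -5.29], [0.0, 0.0, -5.29], [0.0, 0.0, -5.29], [0.0, 0.0, -5.29], [0.0, 0.0, -5.29], [0.0, 0.0, -5.29], [0.0, 0.0, -5.29]]
slide [[0.0359, 0.0025, 0.0077], [0.0355, 0.0058, 0.0077], [0.0348, 0.009, 0.0077], [0.0338, 0.0122, 0.0077], [0.0326, 0.0152, 0.0077], [0.031, 0.0182, 0.0077], [0.0, 0.0, 0.0], [0.0, 0.0, 0.0]]
angular [[0.0, 0.0, -5.29], [0.0, 0.0, -5.29], [0.0, 0.0, -5.29], [0.0, 0.0, -5.29], [0.0, 0.0, -5.29], [0.0, 0.0, -5.29], [0.0, 0.0, 0.0], [0.0, 0.0, 0.0]]
max 0.0359 5.29
```

Emit:
{"op": "arm_command", "data": {
  "slide": [
    [0.028,-0.022,0.008],
    [0.03,-0.02,0.008],
    [0.032,-0.017,0.008],
    [0.033,-0.014,0.008],
    [0.034,-0.011,0.008],
    [0.035,-0.0075,0.008],
    [0.036,-0.004,0.008],
    [0.036,-0.001,0.008]
  ],
  "angular": [
    [0,0,-5.3],
    [0,0,-5.3],
    [0,0,-5.3],
    [0,0,-5.3],
    [0,0,-5.3],
    [0,0,-5.3],
    [0,0,-5.3],
    [0,0,-5.3]
  ],
  "hand": [0.045,0.045,0.045,0.045,0.045,0.045,0.045,0.045],
  "squeeze": 30
}}

```text
time: 0.95
tool_pos: [0.3669, -0.3935, 0.17]
tcp_rot: [-2.694, -1.613, 0.002]
wrist_force: [0.6, -0.5, 0.4]
width: 0.525
```

```bash
python3 - <<'E'
from h import *
show()
rows(line([.4876,-.2203,.13],92.3,8))
E
```

```text
t 0.95 p [ 0.3669 -0.3935  0.17  ] yaw 61.8 tilt 0.1 F [ 0.6 -0.5  0.4] w 44.8 q6 -21 jig [-177.5 -259.1]
slide [[0.0262, 0.0031, 0.005], [0.026, 0.0048, 0.005], [0.0256, 0.0065, 0.005], [0.0251, 0.0082, 0.005], [0.0245, 0.0098, 0.005], [0.0238, 0.0115, 0.005], [0.023, 0.013, 0.005], [0.022, 0.0145, 0.005]]
angular [[-0.1, 0.0, -3.81], [0.0, 0.0, -3.81], [0.0, 0.0, -3.81], [0.0, 0.0, -3.81], [0.0, 0.0, -3.81], [0.0, 0.0, -3.81], [0.0, 0.0, -3.81], [0.0, 0.0, -3.81]]
max 0.0262 3.81
```

Emit:
{"op": "arm_command", "data": {
  "slide": [
    [0.026,0.003,0.005],
    [0.026,0.005,0.005],
    [0.026,0.0065,0.005],
    [0.025,0.008,0.005],
    [0.0245,0.01,0.005],
    [0.024,0.0115,0.005],
    [0.023,0.013,0.005],
    [0.022,0.0145,0.005]
  ],
  "angular": [
    [0,0,-3.8],
    [0,0,-3.8],
    [0,0,-3.8],
    [0,0,-3.8],
    [0,0,-3.8],
    [0,0,-3.8],
    [0,0,-3.8],
    [0,0,-3.8]
  ],
  "hand": [0.045,0.045,0.045,0.045,0.045,0.045,0.045,0.045]
}}

```text
time: 1.75
tool_pos: [0.4882, -0.2072, 0.1258]
tcp_rot: [-2.146, -2.286, 0.001]
wrist_force: [-0.2, 0.0, 0.7]
width: 0.527
```

```bash
python3 - <<'E'
from h import *
show()
im=bot.read_camera('wrist');cv2.imwrite('pics/w1.png',im[:,:,::-1])
c=bot.get_calibration('wrist');print(w2p(c,[.4876,-.2203,.069]),w2p(c,j2w(-.062,-.11,.045)))
rows(line([.4876,-.2203,.051],92.3,6))
E
```

```text
t 1.75 p [ 0.4882 -0.2072  0.1258] yaw 93.6 tilt 0.35 F [-0.2  0.   0.7] w 45.0 q6 -29 jig [-78.6 -60. ]
[312.79088496 245.95343626] [324.34613341 277.29700709]
slide [[-0.0028, -0.0004, 0.0123], [-0.0027, -0.0005, 0.0123], [-0.0027, -0.0005, 0.0123], [-0.0027, -0.0005, 0.0123], [-0.0027, -0.0004, 0.0123], [-0.0027, -0.0004, 0.0123]]
angular [[-0.23, -0.41, 0.26], [0.0, 0.0, 0.26], [0.0, 0.0, 0.26], [0.0, 0.0, 0.26], [0.0, 0.0, 0.26], [0.0, 0.0, 0.26]]
max 0.0123 0.41
```

View pics/w1.png

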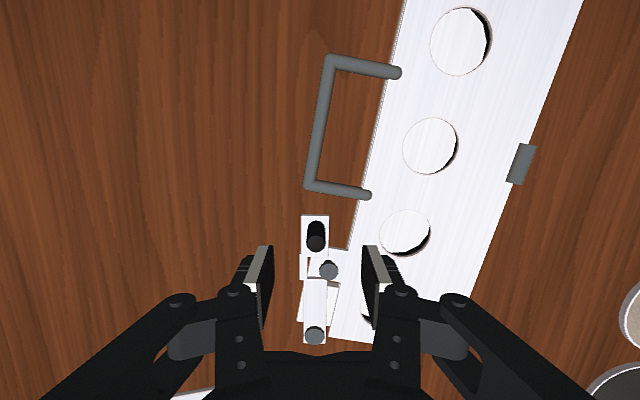

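Emit:
{"op": "arm_command", "data": {
  "slide": [
    [-0.003,0,0.012],
    [-0.003,0,0.012],
    [-0.003,0,0.012],
    [-0.002,0,0.012],
    [-0.001,0,0.012],
    [0,0,0.013],
    [0,0,0],
    [0,0,0]
  ],
  "angular": [
    [-0.2,-0.4,0.5],
    [0,0,0.5],
    [0,0,0],
    [0,0,0],
    [0,0,0],
    [0,0,0],
    [0,0,0],
    [0,0,0]
  ],
  "hand": [0.045,0.045,0.045,0.045,0.045,0.045,0.01,0.01]
}}

```text
time: 2.6
tool_pos: [0.489, -0.2161, 0.0452]
tcp_rot: [-2.164, -2.273, 0.002]
wrist_force: [0.3, 0.5, 10.7]
width: 0.233
```

```bash
python3 - <<'E'
from h import *
show()
pv=j2w(-.062,-.175);s,p,R=st()
d=p[:2]-pv;a=np.arctan2(d[1],d[0]);print('hook',np.degrees(a)-90+6.64,np.linalg.norm(d))
r=.100;y=cyaw();N=14;D=81
P=[]
for k in range(1,N+1):
    b=a+np.radians(D*k/N);P.append((np.array([*(pv+r*np.array([np.cos(b),np.sin(b)])),p[2]]),y+D*k/N))
rows(P)
E
```

```text
t 2.6 p [ 0.489  -0.2161  0.0452] yaw 92.8 tilt 0.23 F [ 0.3  0.5 10.7] w 19.9 q6 -29 jig [-76.8 -68.8]
hook 7.906785498827857 0.10725382717035693
slide [[-0.0075, -0.0103, 0.0], [-0.0002, -0.0101, 0.0], [-0.0002, -0.0101, 0.0], [-0.0002, -0.0101, 0.0], [-0.0002, -0.0101, 0.0], [-0.0002, -0.0101, 0.0], [-0.0002, -0.0101, 0.0], [-0.0002, -0.0101, 0.0]]
angular [[-0.2, -0.12, -5.79], [0.0, 0.0, -5.79], [0.0, 0.0, -5.79], [0.0, 0.0, -5.79], [0.0, 0.0, -5.79], [0.0, 0.0, -5.79], [0.0, 0.0, -5.79], [0.0, 0.0, -5.79]]
slide [[-0.0002, -0.0101, 0.0], [-0.0002, -0.0101, 0.0], [-0.0002, -0.0101, 0.0], [-0.0002, -0.0101, 0.0], [-0.0002, -0.0101, 0.0], [-0.0002, -0.0101, 0.0]]
angular [[0.0, 0.0, -5.79], [0.0, 0.0, -5.79], [0.0, 0.0, -5.79], [0.0, 0.0, -5.79], [0.0, 0.0, -5.79], [0.0, 0.0, -5.79]]
max 0.0103 5.79
```

Emit:
{"op": "arm_command", "data": {
  "slide": [
    [-0.002,0,-0.004],
    [-0.002,0,-0.003],
    [0,0,0],
    [0,0,0],
    [0,0,0],
    [0,0,0],
    [0,0,0],
    [0,0,0]
  ],
  "angular": [
    [0,0,0],
    [0,0,0],
    [0,0,0],
    [0,0,0],
    [0,0,0],
    [0,0,0],
    [0,0,0],
    [0,0,0]
  ],
  "hand": [0.03,0.03,0.008,0.008,0.008,0.008,0.008,0.008],
  "squeeze": 25
}}

```text
time: 3.4
tool_pos: [0.4904, -0.221, 0.0542]
tcp_rot: [-2.166, -2.275, 0.001]
wrist_force: [0.2, -1.1, -1.7]
width: 0.151
```

```bash
python3 - <<'E'
from h import *
show()
im=bot.read_camera('wrist');cv2.imwrite('pics/w2.png',im[:,:,::-1])
pv=j2w(-.062,-.175);s,p,R=st()
d=p[:2]-pv;a=np.arctan2(d[1],d[0]);print('hook',np.degrees(a)-90+6.64,np.linalg.norm(d))
E
```

```text
t 3.4 p [ 0.4904 -0.221   0.0542] yaw 92.8 tilt 0.04 F [ 0.2 -1.1 -1.7] w 12.9 q6 -30 jig [-74.8 -73.5]
hook 7.190502327470994 0.10231074189019455
```

View pics/w2.png

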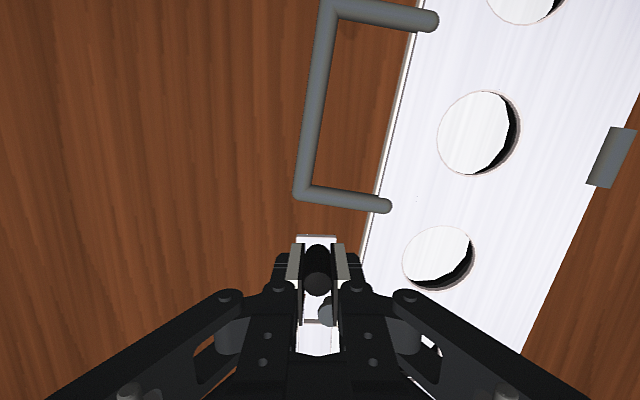

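Emit:
{"op": "arm_command", "data": {
  "slide": [
    [0,-0.0105,0],
    [0,-0.0105,0],
    [0,-0.0105,0],
    [0,-0.0105,0],
    [0,-0.0105,0],
    [0,-0.0105,0],
    [0,-0.0105,0],
    [0,-0.0105,0]
  ],
  "angular": [
    [0,0,-6],
    [0,0,-6],
    [0,0,-6],
    [0,0,-6],
    [0,0,-6],
    [0,0,-6],
    [0,0,-6],
    [0,0,-6]
  ],
  "hand": [0.008,0.008,0.008,0.008,0.008,0.008,0.008,0.008]
}}

```text
time: 4.25
tool_pos: [0.4151, -0.257, 0.0543]
tcp_rot: [1.002, 2.975, -0.004]
wrist_force: [1.2, -2.2, -4.3]
width: 0.152
```

```bash
cat >> h.py <<'E'
def hook(D,N,r=.1005):
    pv=j2w(-.062,-.175);s,p,R=st()
    d=p[:2]-pv;a=np.arctan2(d[1],d[0]);print('hook',np.degrees(a)-90+6.64,np.linalg.norm(d))
    y=cyaw();P=[]
    for k in range(1,N+1):
        b=a+np.radians(D*k/N);P.append((np.array([*(pv+r*np.array([np.cos(b),np.sin(b)])),p[2]]),y+D*k/N))
    rows(P)
E
python3 - <<'E'
from h import *
show();hook(35,7)
E
```

```text
t 4.25 p [ 0.4151 -0.257   0.0543] yaw 142.8 tilt 0.21 F [ 1.2 -2.2 -4.3] w 13.0 q6 -87 jig [-145.5 -118. ]
hook 55.647719125652614 0.10108685629785687
slide [[-0.0004, -0.0088, 0.0], [0.0002, -0.0088, 0.0], [0.0002, -0.0088, 0.0], [0.0002, -0.0088, 0.0], [0.0002, -0.0088, 0.0], [0.0002, -0.0088, 0.0], [0.0002, -0.0088, 0.0]]
angular [[-0.11, 0.18, -5.0], [0.0, 0.0, -5.0], [0.0, 0.0, -5.0], [0.0, 0.0, -5.0], [0.0, 0.0, -5.0], [0.0, 0.0, -5.0], [0.0, 0.0, -5.0]]
max 0.0088 5.0
```

Emit:
{"op": "arm_command", "data": {
  "slide": [
    [0,-0.0088,0],
    [0,-0.0088,0],
    [0,-0.0088,0],
    [0,-0.0088,0],
    [0,-0.0088,0],
    [0,-0.0088,0],
    [0,0,0],
    [0,0,0]
  ],
  "angular": [
    [0,0,-5],
    [0,0,-5],
    [0,0,-5],
    [0,0,-5],
    [0,0,-5],
    [0,0,-5],
    [0,0,0],
    [0,0,0]
  ],
  "hand": [0.008,0.008,0.008,0.008,0.008,0.008,0.008,0.03]
}}

```text
time: 5.05
tool_pos: [0.3925, -0.3074, 0.0543]
tcp_rot: [0.171, 3.133, -0.006]
wrist_force: [-0.1, 0.3, 0.3]
width: 0.303
```

```bash
python3 - <<'E'
from h import *
show();hook(35,7)
h=j2w(-.09,0,.041)
print(h)
s,p,R=st()
yw=90-6.64-0  # tool x along jig y
# handle: jaws across bar -> tool y along jig x -> tool x along jig y
L=line([p[0],p[1],.13],cyaw(),2)
L+=line([h[0],h[1],.13],83.36,9,L[-1])
rows(L)
E
```

```text
t 5.05 p [ 0.3925 -0.3074  0.0543] yaw 173.8 tilt 0.32 F [-0.1  0.3  0.3] w 25.9 q6 -125 jig [-162.  -170.6]
hook 87.45679260327334 0.10014458321005372
slide [[0.0004, -0.0087, 0.0], [0.0001, -0.0088, 0.0], [0.0001, -0.0088, 0.0], [0.0001, -0.0088, 0.0], [0.0001, -0.0088, 0.0], [0.0001, -0.0088, 0.0], [0.0001, -0.0088, 0.0]]
angular [[-0.21, 0.23, -5.0], [0.0, 0.0, -5.0], [0.0, 0.0, -5.0], [0.0, 0.0, -5.0], [0.0, 0.0, -5.0], [0.0, 0.0, -5.0], [0.0, 0.0, -5.0]]
max 0.0088 5.0
[ 0.48380369 -0.14629324  0.041     ]
slide [[-0.0002, -0.0001, -0.0379], [0.0, 0.0, -0.0379], [-0.0081, 0.0189, 0.0], [-0.0047, 0.02, 0.0], [-0.0012, 0.0205, 0.0], [0.0024, 0.0204, 0.0], [0.006, 0.0197, 0.0], [0.0093, 0.0183, 0.0]]
angular [[-0.2, 0.24, -0.0], [0.0, 0.0, 0.0], [0.0, 0.0, 10.05], [0.0, 0.0, 10.05], [0.0, 0.0, 10.05], [0.0, 0.0, 10.05], [0.0, 0.0, 10.05], [0.0, 0.0, 10.05]]
slide [[0.0124, 0.0164, 0.0], [0.015, 0.014, 0.0], [0.0173, 0.0112, 0.0]]
angular [[0.0, 0.0, 10.05], [0.0, 0.0, 10.05], [0.0, 0.0, 10.05]]
max 0.0379 10.05
```

```bash
python3 - <<'E'
from h import *
h=j2w(-.09,0,.041)
s,p,R=st()
L=line([p[0],p[1],.13],cyaw(),2)
L+=line([h[0],h[1],.12],83.36,12,L[-1])
rows(L)
E
```

```text
slide [[-0.0002, -0.0001, -0.0379], [0.0, 0.0, -0.0379], [-0.0061, 0.0142, 0.0008], [-0.0042, 0.0148, 0.0008], [-0.0022, 0.0153, 0.0008], [-0.0002, 0.0154, 0.0008], [0.0018, 0.0153, 0.0008], [0.0038, 0.0149, 0.0008]]
angular [[-0.2, 0.24, -0.0], [0.0, 0.0, 0.0], [0.0, 0.0, 7.53], [0.0, 0.0, 7.53], [0.0, 0.0, 7.53], [0.0, 0.0, 7.53], [0.0, 0.0, 7.53], [0.0, 0.0, 7.53]]
slide [[0.0058, 0.0143, 0.0008], [0.0076, 0.0134, 0.0008], [0.0093, 0.0123, 0.0008], [0.0108, 0.011, 0.0008], [0.0122, 0.0095, 0.0008], [0.0133, 0.0078, 0.0008]]
angular [[0.0, 0.0, 7.53], [0.0, 0.0, 7.53], [0.0, 0.0, 7.53], [0.0, 0.0, 7.53], [0.0, 0.0, 7.53], [0.0, 0.0, 7.53]]
max 0.0379 7.53
```

Emit:
{"op": "arm_command", "data": {
  "slide": [
    [0,0,-0.038],
    [0,0,-0.038],
    [-0.006,0.014,0.001],
    [-0.004,0.015,0.001],
    [-0.002,0.015,0.001],
    [0,0.0155,0.001],
    [0.002,0.015,0.001],
    [0.004,0.015,0.001]
  ],
  "angular": [
    [-0.2,0.2,0],
    [0,0,0],
    [0,0,7.5],
    [0,0,7.5],
    [0,0,7.5],
    [0,0,7.5],
    [0,0,7.5],
    [0,0,7.5]
  ],
  "hand": [0.03,0.03,0.03,0.03,0.03,0.03,0.03,0.03]
}}

```text
time: 5.85
tool_pos: [0.4406, -0.2226, 0.13]
tcp_rot: [1.422, 2.798, 0.003]
wrist_force: [0.3, -0.5, 0.1]
width: 0.353
```

```bash
python3 - <<'E'
from h import *
show()
h=j2w(-.09,0,.11)
rows(line(h,83.36,8))
E
```

```text
t 5.85 p [ 0.4406 -0.2226  0.13  ] yaw 126.1 tilt 0.18 F [ 0.3 -0.5  0.1] w 30.1 q6 -66 jig [-124.1  -80.8]
slide [[0.0045, 0.01, 0.0025], [0.0054, 0.0095, 0.0025], [0.0063, 0.009, 0.0025], [0.0071, 0.0084, 0.0025], [0.0078, 0.0077, 0.0025], [0.0085, 0.0069, 0.0025], [0.0091, 0.0061, 0.0025], [0.0097, 0.0052, 0.0025]]
angular [[0.15, 0.09, 5.35], [0.0, 0.0, 5.35], [0.0, 0.0, 5.35], [0.0, 0.0, 5.35], [0.0, 0.0, 5.35], [0.0, 0.0, 5.35], [0.0, 0.0, 5.35], [0.0, 0.0, 5.35]]
max 0.01 5.35
```

Emit:
{"op": "arm_command", "data": {
  "slide": [
    [0.0045,0.01,0.0025],
    [0.0055,0.0095,0.0025],
    [0.006,0.009,0.0025],
    [0.007,0.0085,0.0025],
    [0.008,0.0075,0.0025],
    [0.0085,0.007,0.0025],
    [0.009,0.006,0.0025],
    [0.0095,0.005,0.0025]
  ],
  "angular": [
    [0.1,0.1,5.35],
    [0,0,5.35],
    [0,0,5.35],
    [0,0,5.35],
    [0,0,5.35],
    [0,0,5.35],
    [0,0,5.35],
    [0,0,5.35]
  ],
  "hand": [0.03,0.03,0.03,0.03,0.03,0.03,0.03,0.03]
}}

```text
time: 6.65
tool_pos: [0.4878, -0.1389, 0.112]
tcp_rot: [2.39, 2.037, 0.005]
wrist_force: [-0.1, -0.6, 0.1]
width: 0.356
```

```bash
python3 - <<'E'
from h import *
show()
im=bot.read_camera('wrist');cv2.imwrite('pics/w3.png',im[:,:,::-1])
c=bot.get_calibration('wrist');print(w2p(c,j2w(-.09,.045,.035)),w2p(c,j2w(-.09,-.045,.035)))
im=bot.read_camera('top');crop(im,290,150,470,270,4,'pics/t3.png')
rows(line(j2w(-.09,0,.024),83.36,8))
E
```

```text
t 6.65 p [ 0.4878 -0.1389  0.112 ] yaw 80.9 tilt 0.18 F [-0.1 -0.6  0.1] w 30.4 q6 -10 jig [-86.8   7.8]
[309.09228773 166.024997  ] [315.27393445 277.88584374]
slide [[-0.0011, -0.0004, 0.011], [-0.001, -0.0004, 0.011], [-0.001, -0.0004, 0.011], [-0.001, -0.0004, 0.011], [-0.001, -0.0004, 0.011], [-0.001, -0.0004, 0.011], [-0.001, -0.0004, 0.011], [-0.001, -0.0004, 0.011]]
angular [[0.13, -0.12, -0.27], [0.0, 0.0, -0.27], [0.0, 0.0, -0.27], [0.0, 0.0, -0.27], [0.0, 0.0, -0.27], [0.0, 0.0, -0.27], [0.0, 0.0, -0.27], [0.0, 0.0, -0.27]]
max 0.011 0.27
```

View pics/w3.png

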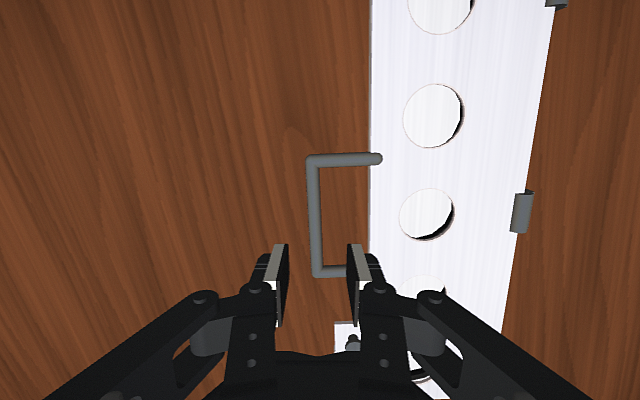

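View pics/t3.png

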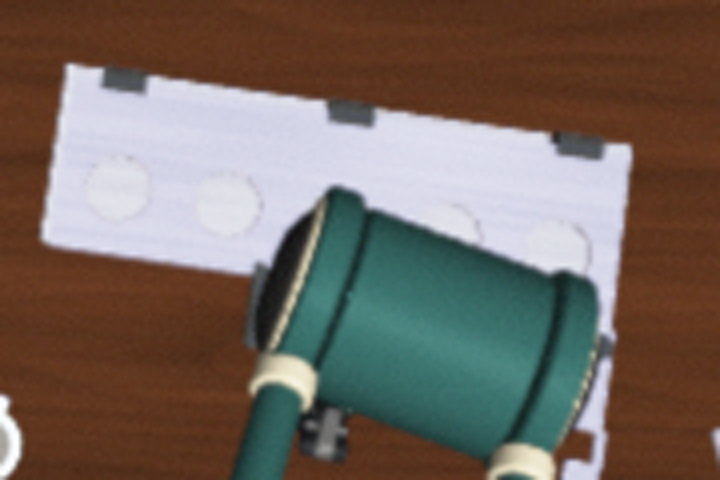

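Emit:
{"op": "arm_command", "data": {
  "slide": [
    [-0.001,0,0.011],
    [-0.001,0,0.011],
    [-0.001,0,0.011],
    [-0.001,0,0.011],
    [-0.001,0,0.011],
    [-0.001,0,0.011],
    [-0.001,0,0.01],
    [0,0,0.002]
  ],
  "angular": [
    [0,0,-0.3],
    [0,0,-0.3],
    [0,0,-0.3],
    [0,0,-0.3],
    [0,0,-0.3],
    [0,0,-0.3],
    [0,0,-0.3],
    [0,0,-0.3]
  ],
  "hand": [0.03,0.03,0.03,0.03,0.03,0.03,0.03,0.03]
}}

```text
time: 7.55
tool_pos: [0.4848, -0.1467, 0.0261]
tcp_rot: [-2.333, -2.101, -0.002]
wrist_force: [-0.3, -0.5, -0.7]
width: 0.351
```

```bash
python3 - <<'E'
from h import *
show()
E
```

```text
t 7.55 p [ 0.4848 -0.1467  0.0261] yaw 84.0 tilt 0.11 F [-0.3 -0.5 -0.7] w 30.0 q6 -14 jig [-88.9  -0.3]
```

Emit:
{"op": "arm_command", "data": {
  "slide": [
    [0,0,0.005],
    [0,0,0],
    [0,0,0],
    [0,0,0],
    [0,0,0],
    [0,0,0],
    [0,0,0],
    [0,0,0]
  ],
  "angular": [
    [0,0,0],
    [0,0,0],
    [0,0,0],
    [0,0,0],
    [0,0,0],
    [0,0,0],
    [0,0,0],
    [0,0,0]
  ],
  "hand": [0.03,0.03,0.004,0.004,0.004,0.004,0.004,0.004]
}}

```text
time: 8.35
tool_pos: [0.4846, -0.1467, 0.0205]
tcp_rot: [-2.333, -2.101, -0.002]
wrist_force: [0.3, 0.1, -2.7]
width: 0.103
```

```bash
cat >> h.py <<'E'
def leaf(D,N,off=None,yaw=83.36,r=.155):
    """arc rows; assume grasp so that tcp = handle + off(jig x,z)"""
    s,p,R=st();j=w2j(p)
    if off is None: off=np.array([j[0]-(-.09),p[2]-.030])
    else: off=np.array(off)
    hx,hz=j[0]-off[0],p[2]-off[1]
    a=np.arctan2(hz-.030,.065-hx);print('leaf deg',np.degrees(a),'r',np.hypot(hz-.03,.065-hx),'off',off)
    P=[]
    for k in range(1,N+1):
        b=a+np.radians(D*k/N);P.append((j2w(.065-r*np.cos(b)+off[0],0,.030+r*np.sin(b)+off[1]),yaw))
    rows(P)
E
python3 - <<'E'
from h import *
show();leaf(40,8)
E
```

```text
t 8.35 p [ 0.4846 -0.1467  0.0205] yaw 84.0 tilt 0.11 F [ 0.3  0.1 -2.7] w 8.8 q6 -14 jig [-89.1  -0.3]
leaf deg 0.0 r 0.155 off [ 0.00086548 -0.00952534]
slide [[0.0003, 0.0006, -0.0135], [0.0, 0.0018, -0.0134], [0.0, 0.0029, -0.0132], [-0.0, 0.0041, -0.0129], [0.0, 0.0052, -0.0125], [-0.0, 0.0062, -0.012], [0.0, 0.0073, -0.0114], [0.0, 0.0082, -0.0107]]
angular [[-0.03, -0.11, 0.64], [0.0, 0.0, 0.0], [0.0, 0.0, 0.0], [0.0, 0.0, 0.0], [0.0, 0.0, 0.0], [0.0, 0.0, 0.0], [0.0, 0.0, 0.0], [0.0, 0.0, 0.0]]
max 0.0135 0.64
```

Emit:
{"op": "arm_command", "data": {
  "slide": [
    [0,0.0005,-0.0135],
    [0,0.002,-0.0135],
    [0,0.003,-0.013],
    [0,0.004,-0.013],
    [0,0.005,-0.0125],
    [0,0.006,-0.012],
    [0,0.0075,-0.0115],
    [0,0.008,-0.0105]
  ],
  "angular": [
    [0,0,0.6],
    [0,0,0],
    [0,0,0],
    [0,0,0],
    [0,0,0],
    [0,0,0],
    [0,0,0],
    [0,0,0]
  ],
  "hand": [0.004,0.004,0.004,0.004,0.004,0.004,0.004,0.004]
}}

```text
time: 9.15
tool_pos: [0.524, -0.1513, 0.1276]
tcp_rot: [2.344, 2.088, 0.006]
wrist_force: [7.2, -2.4, -13.1]
width: 0.104
```

```bash
python3 - <<'E'
from h import *
show();leaf(64,12,(.0009,-.0095))
E
```

```text
t 9.15 p [ 0.524  -0.1513  0.1276] yaw 83.4 tilt 0.27 F [  7.2  -2.4 -13.1] w 8.9 q6 -12 jig [-49.5  -0.4]
leaf deg 42.87837001587537 r 0.15741024567244424 off [ 0.0009 -0.0095]
slide [[0.0004, 0.0121, -0.0084], [0.0, 0.0112, -0.0091], [0.0, 0.012, -0.008], [-0.0, 0.0127, -0.0069], [0.0, 0.0133, -0.0057], [0.0, 0.0137, -0.0044], [-0.0, 0.0141, -0.0031], [-0.0, 0.0143, -0.0018]]
angular [[0.26, -0.07, 0.03], [0.0, 0.0, 0.0], [0.0, 0.0, 0.0], [0.0, 0.0, 0.0], [0.0, 0.0, 0.0], [0.0, 0.0, 0.0], [0.0, 0.0, 0.0], [0.0, 0.0, 0.0]]
slide [[-0.0, 0.0144, -0.0005], [0.0, 0.0144, 0.0009], [-0.0, 0.0143, 0.0022], [0.0, 0.014, 0.0035]]
angular [[0.0, 0.0, 0.0], [0.0, 0.0, 0.0], [0.0, 0.0, 0.0], [0.0, 0.0, 0.0]]
max 0.0144 0.26
```

Emit:
{"op": "arm_command", "data": {
  "slide": [
    [0,0.013,-0.006],
    [0,0.012,-0.0085],
    [0,0.012,-0.0075],
    [0,0.013,-0.0065],
    [0,0.0135,-0.0055],
    [0,0.014,-0.004],
    [0,0.014,-0.003],
    [0,0.014,-0.0015]
  ],
  "angular": [
    [0,0,0],
    [0,0,0],
    [0,0,0],
    [0,0,0],
    [0,0,0],
    [0,0,0],
    [0,0,0],
    [0,0,0]
  ],
  "hand": [0.004,0.004,0.004,0.004,0.004,0.004,0.004,0.004]
}}

```text
time: 9.95
tool_pos: [0.6112, -0.1615, 0.1789]
tcp_rot: [-2.312, -2.064, 0.054]
wrist_force: [-6.3, -0.4, 4.9]
width: 0.103
```

```bash
python3 - <<'E'
from h import *
show();leaf(15,4,(.0009,-.0095))
E
```

```text
t 9.95 p [ 0.6112 -0.1615  0.1789] yaw 83.5 tilt 3.12 F [-6.3 -0.4  4.9] w 8.8 q6 -10 jig [38.3 -0.4]
leaf deg 80.11178013346782 r 0.16075155754485507 off [ 0.0009 -0.0095]
slide [[0.0003, 0.0112, 0.0036], [0.0, 0.0101, -0.0008], [0.0, 0.0101, -0.0001], [-0.0, 0.0101, 0.0006]]
angular [[-3.12, -0.12, 0.15], [0.0, 0.0, 0.0], [0.0, 0.0, 0.0], [0.0, 0.0, 0.0]]
max 0.0112 3.12
```

Emit:
{"op": "arm_command", "data": {
  "slide": [
    [0,0.011,0.002],
    [0,0.01,0],
    [0,0.01,0.0005],
    [0,0.01,0.0005],
    [0,0.009,0.001],
    [0,0,0],
    [0,0,0],
    [0,0,0]
  ],
  "angular": [
    [-3,0,0],
    [0,0,0],
    [0,0,0],
    [0,0,0],
    [0,0,0],
    [0,0,0],
    [0,0,0],
    [0,0,0]
  ],
  "hand": [0.004,0.004,0.004,0.004,0.004,0.004,0.004,0.004]
}}

```text
time: 10.75
tool_pos: [0.6635, -0.1676, 0.1798]
tcp_rot: [-2.336, -2.087, 0.009]
wrist_force: [-2.1, -0.2, -0.5]
width: 0.103
```

```bash
python3 - <<'E'
from h import *
show();leaf(15,4,(.0009,-.0095))
im=bot.read_camera('scene');crop(im,180,120,400,270,3,'pics/s4.png')
E
```

```text
t 10.75 p [ 0.6635 -0.1676  0.1798] yaw 83.5 tilt 0.6 F [-2.1 -0.2 -0.5] w 8.8 q6 -10 jig [91.  -0.4]
leaf deg 98.94155809258038 r 0.16121783440899798 off [ 0.0009 -0.0095]
slide [[0.0004, 0.0091, 0.008], [0.0, 0.0098, 0.0026], [0.0, 0.0096, 0.0032], [-0.0, 0.0094, 0.0038]]
angular [[-0.6, -0.09, 0.19], [0.0, 0.0, 0.0], [0.0, 0.0, 0.0], [0.0, 0.0, 0.0]]
max 0.0098 0.6
```

View pics/s4.png

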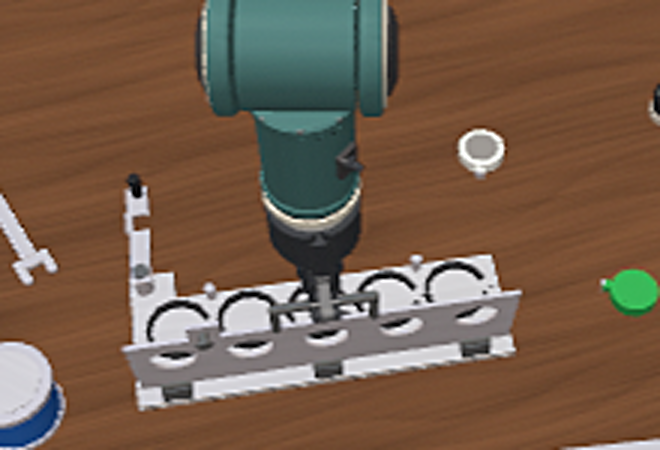

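```bash
python3 - <<'E'
from h import *
s,p,R=st()
L=line(p,83.5,1)
L+=line(p+[0,0,.07],83.4,3,L[-1])
L+=line([.417,.071,.16],-22.8,14,L[-1])
rows(L)
E
```

```text
slide [[0.0, 0.0, 0.0], [0.0, 0.0, -0.0233], [0.0, 0.0, -0.0233], [0.0, 0.0, -0.0233], [0.0149, -0.0194, 0.0064], [0.0122, -0.0212, 0.0064], [0.0093, -0.0227, 0.0064], [0.0062, -0.0237, 0.0064]]
angular [[-0.59, -0.09, 0.04], [0.0, 0.0, 0.03], [0.0, 0.0, 0.03], [0.0, 0.0, 0.03], [0.0, 0.0, 7.59], [0.0, 0.0, 7.59], [0.0, 0.0, 7.59], [0.0, 0.0, 7.59]]
slide [[0.003, -0.0243, 0.0064], [-0.0002, -0.0245, 0.0064], [-0.0034, -0.0243, 0.0064], [-0.0066, -0.0236, 0.0064], [-0.0097, -0.0225, 0.0064], [-0.0125, -0.021, 0.0064], [-0.0152, -0.0192, 0.0064], [-0.0176, -0.017, 0.0064]]
angular [[0.0, 0.0, 7.59], [0.0, 0.0, 7.59], [0.0, 0.0, 7.59], [0.0, 0.0, 7.59], [0.0, 0.0, 7.59], [0.0, 0.0, 7.59], [0.0, 0.0, 7.59], [0.0, 0.0, 7.59]]
slide [[-0.0197, -0.0146, 0.0064], [-0.0215, -0.0118, 0.0064]]
angular [[0.0, 0.0, 7.59], [0.0, 0.0, 7.59]]
max 0.0245 7.59
```

Emit:
{"op": "arm_command", "data": {
  "slide": [
    [0,0,0],
    [0,0,0],
    [0,0,-0.023],
    [0,0,-0.023],
    [0,0,-0.023],
    [0.015,-0.019,0.006],
    [0.012,-0.021,0.006],
    [0.009,-0.023,0.006]
  ],
  "angular": [
    [-0.6,0,0],
    [0,0,0],
    [0,0,0],
    [0,0,0],
    [0,0,0],
    [0,0,7.6],
    [0,0,7.6],
    [0,0,7.6]
  ],
  "hand": [0.03,0.03,0.03,0.03,0.03,0.05,0.08,0.08]
}}

```text
time: 11.6
tool_pos: [0.615, -0.1174, 0.2356]
tcp_rot: [2.716, 1.562, 0.024]
wrist_force: [0.5, -0.3, 0.2]
width: 0.848
```

Emit:
{"op": "arm_command", "data": {
  "slide": [
    [0.006,-0.024,0.006],
    [0.003,-0.024,0.006],
    [0,-0.0245,0.006],
    [-0.0035,-0.0245,0.006],
    [-0.0065,-0.0235,0.006],
    [-0.01,-0.0225,0.006],
    [-0.0125,-0.021,0.006],
    [-0.015,-0.019,0.006]
  ],
  "angular": [
    [0,0,7.6],
    [0,0,7.6],
    [0,0,7.6],
    [0,0,7.6],
    [0,0,7.6],
    [0,0,7.6],
    [0,0,7.6],
    [0,0,7.6]
  ],
  "hand": [0.08,0.08,0.08,0.08,0.08,0.08,0.08,0.08]
}}

```text
time: 12.4
tool_pos: [0.4777, 0.0294, 0.1861]
tcp_rot: [-3.137, 0.102, -0.055]
wrist_force: [0.1, 0.9, -0.2]
width: 0.937
```

```bash
python3 - <<'E'
from h import *
show();rows(line([.417,.071,.15],-22.8,7))
im=bot.read_camera('top');cv2.imwrite('pics/t5.png',im[:,:,::-1])
E
```

```text
t 12.4 p [0.4777 0.0294 0.1861] yaw -3.7 tilt 2.0 F [ 0.1  0.9 -0.2] w 80.0 q6 94 jig [-116.4  173.9]
slide [[-0.0092, -0.0053, 0.0049], [-0.0093, -0.0049, 0.0052], [-0.0095, -0.0045, 0.0052], [-0.0097, -0.004, 0.0052], [-0.0099, -0.0036, 0.0052], [-0.01, -0.0031, 0.0052], [-0.0102, -0.0026, 0.0052]]
angular [[-0.24, -1.98, 2.73], [0.0, 0.0, 2.72], [0.0, 0.0, 2.72], [0.0, 0.0, 2.72], [0.0, 0.0, 2.72], [0.0, 0.0, 2.72], [0.0, 0.0, 2.72]]
max 0.0102 2.73
```

View pics/t5.png

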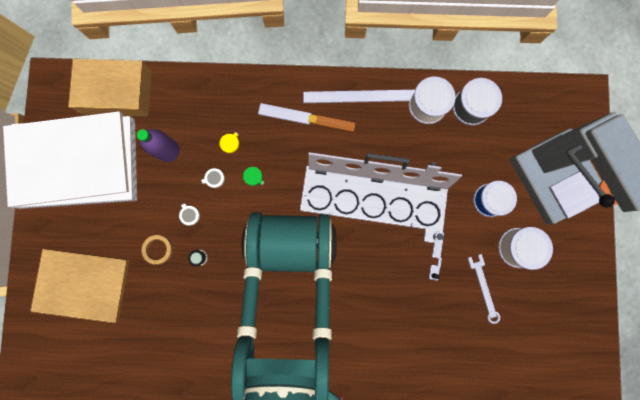

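Leaf is up, hook is open, and the rings are visible at (319,197), (346,202), (373,206), (400,210) and (427,213).

Emit:
{"op": "arm_command", "data": {
  "slide": [
    [-0.009,-0.005,0.005],
    [-0.009,-0.005,0.005],
    [-0.0095,-0.0045,0.005],
    [-0.0095,-0.004,0.005],
    [-0.01,-0.0035,0.005],
    [-0.01,-0.003,0.005],
    [-0.01,-0.003,0.005],
    [0,0,0]
  ],
  "angular": [
    [0,-2,2.7],
    [0,0,2.7],
    [0,0,2.7],
    [0,0,2.7],
    [0,0,2.7],
    [0,0,2.7],
    [0,0,2.7],
    [0,0,0]
  ],
  "hand": [0.08,0.08,0.08,0.08,0.08,0.08,0.08,0.08]
}}

```text
time: 13.25
tool_pos: [0.4153, 0.0765, 0.1512]
tcp_rot: [-3.067, 0.626, -0.01]
wrist_force: [0.6, -0.7, 0.3]
width: 0.935
```

```bash
python3 - <<'E'
from h import *
show()
c=bot.get_calibration('wrist');im=bot.read_camera('wrist');cv2.imwrite('pics/w6.png',im[:,:,::-1])
a=np.radians(-22.8)
print(w2p(c,[.417,.071,.016]),w2p(c,[.417+.034*np.cos(a),.071+.034*np.sin(a),.013]))
E
```

```text
t 13.25 p [0.4153 0.0765 0.1512] yaw -23.1 tilt 0.73 F [ 0.6 -0.7  0.3] w 79.8 q6 120 jig [-183.8  213.3]
[323.752441   189.06534098] [323.77436062 151.62068324]
```

View pics/w6.png

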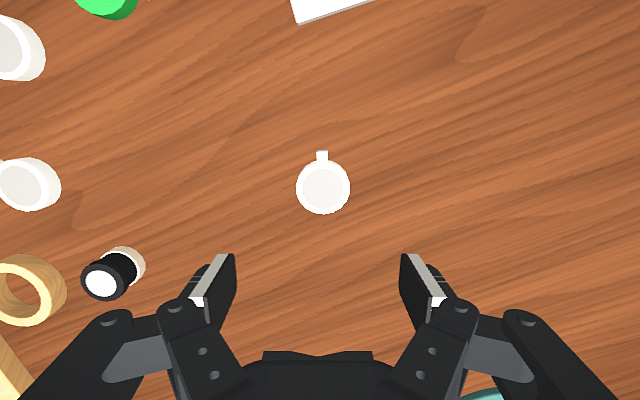

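```bash
python3 - <<'E'
from h import *
c=bot.get_calibration('wrist')
p=p2w(c,323,187,.016);q=p2w(c,321.7,151.5,.013);print(p,np.degrees(np.arctan2(*(q-p)[1::-1])),np.linalg.norm((q-p)[:2]))
yaw=-23.0
rows(line([.4165,.0713,.05],yaw,4)+[(np.array([.4165,.0713,z]),yaw) for z in (.038,.026,.017)])
E
```

```text
[0.42008295 0.07070104 0.016     ] -20.669338200516982 0.03223794542846253
slide [[0.0004, 0.0014, 0.0254], [0.0005, 0.0011, 0.0255], [0.0005, 0.0011, 0.0255], [0.0005, 0.0011, 0.0255], [0.0, 0.0, 0.012], [0.0, 0.0, 0.012], [0.0, 0.0, 0.009]]
angular [[-0.71, -0.33, -0.01], [0.0, 0.0, -0.01], [0.0, 0.0, -0.01], [0.0, 0.0, -0.01], [0.0, 0.0, 0.0], [0.0, 0.0, 0.0], [0.0, 0.0, 0.0]]
max 0.0255 0.71
```

```bash
cat >> h.py <<'E'
def tape(im,c,box,z=.016,name=None,thr=200):
    """fit case circle + tab from white blob in wrist image box"""
    u0,v0,u1,v1=box;m=(im[v0:v1,u0:u1].min(2)>thr).astype(np.uint8)
    n,l,s,ce=cv2.connectedComponentsWithStats(m);k=1+np.argmax(s[1:,4]);m=(l==k).astype(np.uint8)
    cn=max(cv2.findContours(m,cv2.RETR_EXTERNAL,cv2.CHAIN_APPROX_NONE)[0],key=cv2.contourArea)[:,0]+[u0,v0]
    W=np.array([p2w(c,u,v,z)[:2] for u,v in cn])
    from scipy.optimize import least_squares
    f=least_squares(lambda x:np.hypot(W[:,0]-x[0],W[:,1]-x[1])-x[2],[*W.mean(0),.025],loss='soft_l1',f_scale=.0007).x
    d=W-f[:2];r=np.hypot(*d.T);tb=W[r>f[2]+.004].mean(0)-f[:2]
    print('centre',f[:2].round(4),'R',f[2].round(4),'tab yaw',np.degrees(np.arctan2(tb[1],tb[0])).round(1),'rmax',r.max().round(4));return f[:2],np.degrees(np.arctan2(tb[1],tb[0]))
def intool(p):
    s,t,R=st();return (R.T@(np.array([*p[:2],t[2]])-t))[:2]
E
python3 - <<'E'
from h import *
c=bot.get_calibration('wrist');im=cv2.imread('pics/w6.png')[:,:,::-1]
crop(im,280,140,370,225,7,'pics/c6.png')
for t in (190,215,235): 
  p,_=tape(im,c,(280,140,370,225),thr=t);print(intool(p))
im=cv2.imread('pics/t5.png')[:,:,::-1]
c=bot.get_calibration('top');im=cv2.imread('pics/top0.png')[:,:,::-1]
for t in (140,):
 for b in [(195,165,230,192),(175,202,203,228),(272,245,299,274)]:
  try: tape(im,c,b,thr=t)
  except Exception as e: print(e)
E
```

```text
centre [0.42   0.0711] R 0.0252 tab yaw -21.2 rmax 0.0337
[0.00546245 0.0032399 ]
centre [0.42   0.0711] R 0.0251 tab yaw -21.3 rmax 0.0335
[0.00545498 0.00324296]
centre [0.4198 0.0712] R 0.025 tab yaw -21.6 rmax 0.0338
[0.00521263 0.00328758]
centre [0.6302 0.2685] R 0.0252 tab yaw 108.1 rmax 0.0336
centre [0.5299 0.3289] R 0.0251 tab yaw 32.3 rmax 0.0337
centre [0.4187 0.0714] R 0.0247 tab yaw -22.1 rmax 0.0334
```

View pics/c6.png

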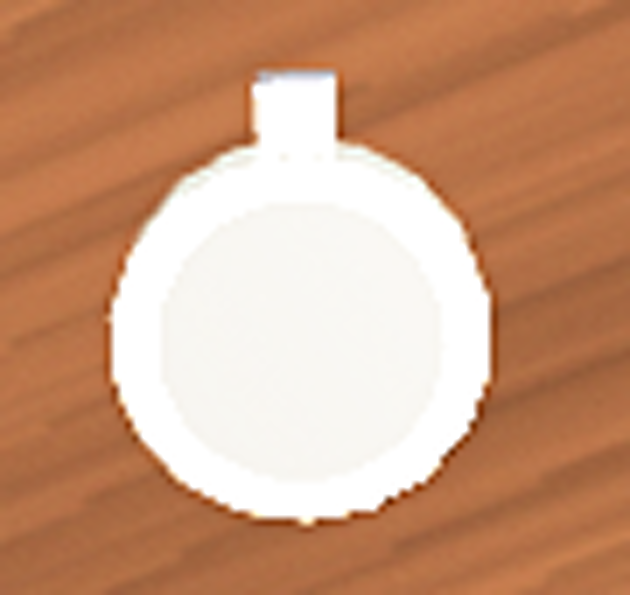

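```bash
python3 - <<'E'
from h import *
x,y,yaw=.4193,.0712,-21.7
rows(line([x,y,.05],yaw,4)+[(np.array([x,y,z]),yaw) for z in (.038,.026,.02)])
E
```

```text
slide [[0.001, 0.0012, 0.0255], [0.0012, 0.0009, 0.0255], [0.0012, 0.0009, 0.0255], [0.0012, 0.0009, 0.0255], [0.0, 0.0, 0.012], [0.0, 0.0, 0.012], [0.0, 0.0, 0.006]]
angular [[-0.71, -0.34, -0.33], [0.0, 0.0, -0.33], [0.0, 0.0, -0.33], [0.0, 0.0, -0.33], [0.0, 0.0, -0.0], [0.0, 0.0, 0.0], [0.0, 0.0, 0.0]]
max 0.0255 0.71
```

Emit:
{"op": "arm_command", "data": {
  "slide": [
    [0.001,0.001,0.025],
    [0.0012,0.001,0.025],
    [0.0012,0.001,0.025],
    [0.0012,0.001,0.025],
    [0,0,0.012],
    [0,0,0.012],
    [0,0,0.002],
    [0,0,0]
  ],
  "angular": [
    [-0.7,-0.3,-0.3],
    [0,0,-0.3],
    [0,0,-0.3],
    [0,0,-0.3],
    [0,0,0],
    [0,0,0],
    [0,0,0],
    [0,0,0]
  ],
  "hand": [0.075,0.07,0.068,0.068,0.068,0.068,0.068,0.068]
}}

```text
time: 14.1
tool_pos: [0.433, 0.0694, 0.0286]
tcp_rot: [-3.084, 0.573, -0.033]
wrist_force: [0.6, 0.9, -0.7]
width: 0.795
```

```bash
python3 - <<'E'
from h import *
show()
x,y,yaw=.4193,.0712,-21.7
rows(line([x,y,.014],yaw,1))
E
```

```text
t 14.1 p [0.433  0.0694 0.0286] yaw -21.1 tilt 1.23 F [ 0.6  0.9 -0.7] w 67.9 q6 117 jig [-165.4  208.4]
slide [[-0.0137, 0.0034, 0.0143]]
angular [[-0.51, -1.12, 0.64]]
max 0.0143 1.12
```

Emit:
{"op": "arm_command", "data": {
  "slide": [
    [-0.006,0.001,0],
    [-0.005,0.001,0],
    [-0.003,0.001,0.002],
    [0,0,0.003],
    [0,0,0.003],
    [0,0,0.003],
    [0,0,0],
    [0,0,0]
  ],
  "angular": [
    [-0.5,-1.1,0.6],
    [0,0,0],
    [0,0,0],
    [0,0,0],
    [0,0,0],
    [0,0,0],
    [0,0,0],
    [0,0,0]
  ],
  "hand": [0.068,0.068,0.068,0.068,0.068,0.068,0.068,0.068]
}}

```text
time: 14.9
tool_pos: [0.4208, 0.0722, 0.0197]
tcp_rot: [-3.084, 0.589, -0.008]
wrist_force: [-0.6, -0.1, 0.3]
width: 0.798
```

```bash
python3 - <<'E'
from h import *
show()
x,y,yaw=.4193,.0712,-21.7
rows(line([x,y,.014],yaw,1))
im=bot.read_camera('wrist');cv2.imwrite('pics/w7.png',im[:,:,::-1])
E
```

```text
t 14.9 p [0.4208 0.0722 0.0197] yaw -21.6 tilt 0.31 F [-0.6 -0.1  0.3] w 68.2 q6 118 jig [-177.8  209.7]
slide [[-0.0011, 0.0015, 0.0057]]
angular [[-0.14, -0.27, 0.07]]
max 0.0057 0.27
```

View pics/w7.png

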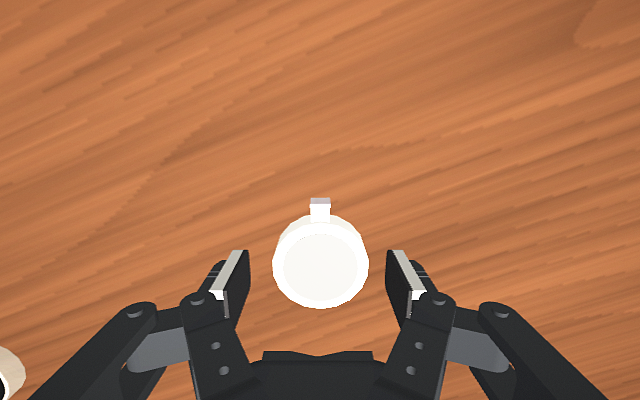

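Emit:
{"op": "arm_command", "data": {
  "slide": [
    [-0.001,0.001,0.003],
    [0,0,0.0025],
    [0,0,0],
    [0,0,0],
    [0,0,0],
    [0,0,0],
    [0,0,0],
    [0,0,0]
  ],
  "angular": [
    [-0.1,-0.3,0],
    [0,0,0],
    [0,0,0],
    [0,0,0],
    [0,0,0],
    [0,0,0],
    [0,0,0],
    [0,0,0]
  ],
  "hand": [0.068,0.068,0.03,0.03,0.03,0.03,0.03,0.03],
  "squeeze": 50
}}

```text
time: 15.75
tool_pos: [0.4199, 0.0716, 0.0144]
tcp_rot: [-3.085, 0.59, 0.001]
wrist_force: [0.3, -0.4, 1.2]
width: 0.551
```

```bash
python3 - <<'E'
from h import *
show()
c=bot.get_calibration('wrist');im=bot.read_camera('wrist');cv2.imwrite('pics/w8.png',im[:,:,::-1])
crop(im,220,160,420,340,4,'pics/c8.png')
s,p,R=st()
n=j2w(-.005,0,.15)
L=line(p+[0,0,.08],cyaw(),3)
L+=line([n[0],n[1],.15],83.4,14,L[-1])
rows(L)
E
```

```text
t 15.75 p [0.4199 0.0716 0.0144] yaw -21.6 tilt 0.07 F [ 0.3 -0.4  1.2] w 47.1 q6 118 jig [-178.7  209. ]
slide [[-0.0, -0.0, -0.0267], [0.0, 0.0, -0.0267], [0.0, 0.0, -0.0267], [0.0158, 0.0112, -0.004], [0.0142, 0.0132, -0.004], [0.0124, 0.0149, -0.004], [0.0103, 0.0164, -0.004], [0.0081, 0.0176, -0.004]]
angular [[-0.03, 0.06, -0.0], [0.0, 0.0, 0.0], [0.0, 0.0, 0.0], [0.0, 0.0, -7.5], [0.0, 0.0, -7.5], [0.0, 0.0, -7.5], [0.0, 0.0, -7.5], [0.0, 0.0, -7.5]]
slide [[0.0057, 0.0185, -0.004], [0.0033, 0.0191, -0.004], [0.0007, 0.0194, -0.004], [-0.0018, 0.0193, -0.004], [-0.0043, 0.0189, -0.004], [-0.0067, 0.0182, -0.004], [-0.0091, 0.0172, -0.004], [-0.0112, 0.0158, -0.004]]
angular [[0.0, 0.0, -7.5], [0.0, 0.0, -7.5], [0.0, 0.0, -7.5], [0.0, 0.0, -7.5], [0.0, 0.0, -7.5], [0.0, 0.0, -7.5], [0.0, 0.0, -7.5], [0.0, 0.0, -7.5]]
slide [[-0.0132, 0.0142, -0.004]]
angular [[0.0, 0.0, -7.5]]
max 0.0267 7.5
```

View pics/c8.png

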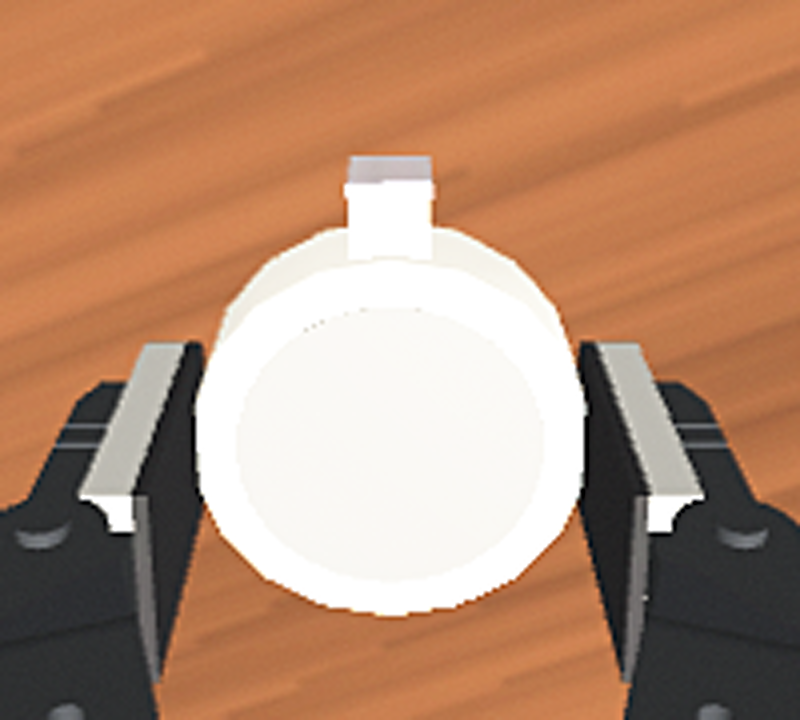

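Emit:
{"op": "arm_command", "data": {
  "slide": [
    [0,0,-0.025],
    [0,0,-0.025],
    [0,0,-0.025],
    [0.016,0.011,-0.004],
    [0.014,0.013,-0.004],
    [0.0125,0.015,-0.004],
    [0.0105,0.0165,-0.004],
    [0.008,0.0175,-0.004]
  ],
  "angular": [
    [0,0,0],
    [0,0,0],
    [0,0,0],
    [0,0,-7.5],
    [0,0,-7.5],
    [0,0,-7.5],
    [0,0,-7.5],
    [0,0,-7.5]
  ],
  "hand": [0.03,0.03,0.03,0.03,0.03,0.03,0.03,0.03]
}}

```text
time: 16.6
tool_pos: [0.4717, -0.0102, 0.1104]
tcp_rot: [-3.103, -0.478, 0.009]
wrist_force: [-0.2, -0.1, -0.5]
width: 0.552
```

```bash
python3 - <<'E'
from h import *
show();n=j2w(-.005,0,.12)
rows(line(n,83.4,8))
E
```

```text
t 16.6 p [ 0.4717 -0.0102  0.1104] yaw 17.5 tilt 0.35 F [-0.2 -0.1 -0.5] w 47.1 q6 68 jig [-117.8  133.7]
slide [[0.006, 0.021, -0.0013], [0.003, 0.0217, -0.0012], [-0.0002, 0.0219, -0.0012], [-0.0033, 0.0216, -0.0012], [-0.0064, 0.0209, -0.0012], [-0.0093, 0.0198, -0.0012], [-0.012, 0.0183, -0.0012], [-0.0145, 0.0163, -0.0012]]
angular [[-0.17, 0.31, -8.24], [0.0, 0.0, -8.24], [0.0, 0.0, -8.24], [0.0, 0.0, -8.24], [0.0, 0.0, -8.24], [0.0, 0.0, -8.24], [0.0, 0.0, -8.24], [0.0, 0.0, -8.24]]
max 0.0219 8.24
```

Emit:
{"op": "arm_command", "data": {
  "slide": [
    [0.006,0.021,-0.001],
    [0.003,0.0215,-0.001],
    [0,0.022,-0.001],
    [-0.0035,0.0215,-0.001],
    [-0.0065,0.021,-0.001],
    [-0.0095,0.02,-0.001],
    [-0.012,0.018,-0.001],
    [-0.0145,0.016,-0.001]
  ],
  "angular": [
    [-0.2,0.3,-8.2],
    [0,0,-8.2],
    [0,0,-8.2],
    [0,0,-8.2],
    [0,0,-8.2],
    [0,0,-8.2],
    [0,0,-8.2],
    [0,0,-8.2]
  ],
  "hand": [0.03,0.03,0.03,0.03,0.03,0.03,0.03,0.03]
}}

```text
time: 17.4
tool_pos: [0.5722, -0.1601, 0.1163]
tcp_rot: [-2.298, -2.139, 0.003]
wrist_force: [-0.5, -0.1, 0.0]
width: 0.551
```

```bash
python3 - <<'E'
from h import *
show();n=j2w(-.005,0,.08)
rows(line(n,83.4,4))
im=bot.read_camera('wrist');cv2.imwrite('pics/w9.png',im[:,:,::-1])
im=bot.read_camera('top');cv2.imwrite('pics/t9.png',im[:,:,::-1])
E
```

```text
t 17.4 p [ 0.5722 -0.1601  0.1163] yaw 85.9 tilt 0.18 F [-0.5 -0.1  0. ] w 47.1 q6 -14 jig [-0.6 -3.5]
slide [[0.0009, -0.001, 0.0091], [0.0009, -0.0011, 0.0091], [0.0009, -0.0011, 0.0091], [0.0009, -0.0011, 0.0091]]
angular [[-0.17, -0.02, 0.62], [0.0, 0.0, 0.62], [0.0, 0.0, 0.62], [0.0, 0.0, 0.62]]
max 0.0091 0.62
```

View pics/w9.png

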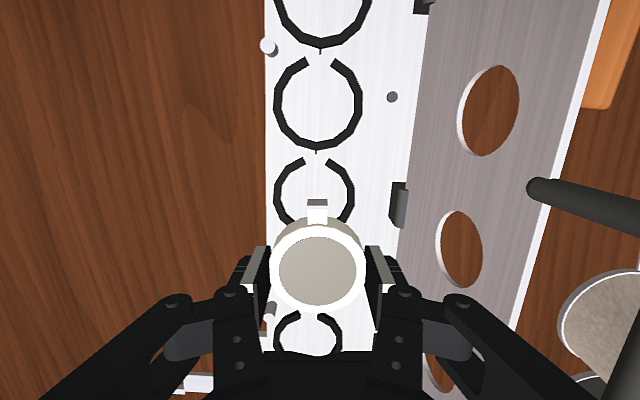

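```bash
cat >> h.py <<'E'
def ring(im,c,guess,z=.016,thr=110,r=.033,rr=.042,yawgap=83.4):
    """fit dark ring near guess (world xy): mean radius 30mm"""
    from scipy.optimize import least_squares
    pts=[]
    g=np.array(guess)
    uv=w2p(c,[*g,z]);h=int(0.045*c['fx']/ (np.array(c['R'])@np.array([*g,z])+np.array(c['t']))[2]*1.3)
    u0,v0=max(0,int(uv[0])-h),max(0,int(uv[1])-h)
    sub=im[v0:int(uv[1])+h,u0:int(uv[0])+h]
    vs,us=np.where(sub.max(2)<thr)
    W=np.array([p2w(c,u+u0,v+v0,z)[:2] for u,v in zip(us,vs)])
    w=thr-sub.max(2)[vs,us].astype(float)
    k=np.hypot(*(W-g).T);k=(k>.022)&(k<rr);W=W[k];w=w[k]
    f=least_squares(lambda x:(np.hypot(W[:,0]-x[0],W[:,1]-x[1])-x[2])*np.sqrt(w/w.mean()),[*g,.03],loss='soft_l1',f_scale=.002).x
    a=np.degrees(np.arctan2(W[:,1]-f[1],W[:,0]-f[0]));a=np.sort((a-yawgap)%360)
    gp=np.diff(np.r_[a,a[0]+360]);i=np.argmax(gp);gc=(a[i]+gp[i]/2+180)%360-180
    print('ring',f.round(4),'n',len(W),'gap',gp[i].round(1),'gap yaw',(gc+yawgap).round(1));return f
E
python3 - <<'E'
from h import *
c=bot.get_calibration('top');im=cv2.imread('pics/t5.png')[:,:,::-1]
crop(im,295,150,455,250,5,'pics/c5.png')
print(im[197,305:335].max(1))
F=[]
for y in (.144,.072,0,-.072,-.144): 
    F.append(ring(im,c,j2w(-.005,y),thr=120)[:2]); print(j2w(-.005,y))
d=F[0]-F[-1];print(np.degrees(np.arctan2(*d[::-1]))-90,np.linalg.norm(d))
c=bot.get_calibration('wrist');im=cv2.imread('pics/w9.png')[:,:,::-1]
for y in (.144,.072,0): 
    uv=w2p(c,j2w(-.005,y,.016));print(uv)
for y in (.144,.072): ring(im,c,j2w(-.005,y),thr=100)
E
```

```text
[232 233 233 233 234 233 233 232 231 231 232 232 231 231 231 230 230 230
 229 231 229 230 230 228 198  76  99 185 229 229]
ring [ 0.5859 -0.0117  0.0302] n 102 gap 41.9 gap yaw 84.1
[ 0.58488435 -0.01308776]
ring [ 0.5775 -0.0829  0.0302] n 106 gap 19.5 gap yaw 72.9
[ 0.57655894 -0.0846048 ]
ring [ 0.5692 -0.1541  0.0302] n 111 gap 19.6 gap yaw 73.1
[ 0.56823354 -0.15612185]
ring [ 0.5609 -0.2253  0.0302] n 115 gap 23.3 gap yaw 75.2
[ 0.55990813 -0.22763889]
ring [ 0.5526 -0.2968  0.0301] n 124 gap 41.4 gap yaw 85.0
[ 0.55158273 -0.29915594]
-6.658545222491526 0.287041499536891
[316.40139076  -8.57300904]
[312.78459402 104.29396017]
[309.8048649  197.28038364]
ring [ 0.5887 -0.014   0.0303] n 1285 gap 193.9 gap yaw 84.9
ring [ 0.5799 -0.0843  0.0305] n 2216 gap 4.1 gap yaw 68.5
```

View pics/c5.png

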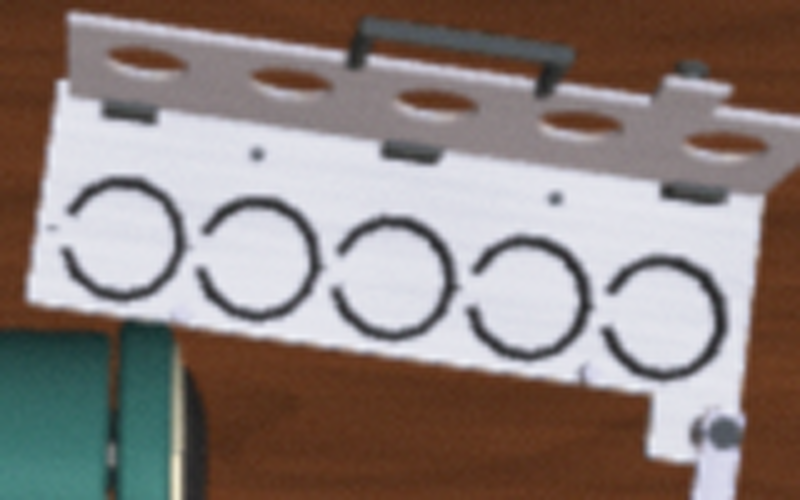

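```bash
python3 - <<'E'
from h import *
rows(line([.5693,-.1536,.045],83.4,6))
E
```

```text
slide [[0.0013, -0.0008, 0.012], [0.0013, -0.0008, 0.012], [0.0013, -0.0008, 0.012], [0.0012, -0.0008, 0.012], [0.0012, -0.0008, 0.012], [0.0012, -0.0008, 0.012]]
angular [[-0.04, 0.04, 0.36], [0.0, 0.0, 0.36], [0.0, 0.0, 0.36], [0.0, 0.0, 0.36], [0.0, 0.0, 0.36], [0.0, 0.0, 0.36]]
max 0.012 0.36
```

Emit:
{"op": "arm_command", "data": {
  "slide": [
    [0.001,-0.001,0.012],
    [0.001,-0.001,0.012],
    [0.001,-0.001,0.012],
    [0.001,-0.001,0.012],
    [0.001,0,0.01],
    [0,0,0.006],
    [0,0,0],
    [0,0,0]
  ],
  "angular": [
    [-0.1,0,0.5],
    [0,0,0.5],
    [0,0,0.5],
    [0,0,0.5],
    [0,0,0.4],
    [0,0,0],
    [0,0,0],
    [0,0,0]
  ],
  "hand": [0.03,0.03,0.03,0.03,0.03,0.03,0.03,0.03]
}}

```text
time: 18.3
tool_pos: [0.5644, -0.1514, 0.0433]
tcp_rot: [-2.354, -2.069, 0.006]
wrist_force: [0.3, 0.6, -0.7]
width: 0.557
```

```bash
python3 - <<'E'
from h import *
show()
c=bot.get_calibration('wrist');im=bot.read_camera('wrist');cv2.imwrite('pics/w10.png',im[:,:,::-1])
crop(im,220,130,420,330,4,'pics/c10.png')
rows(line([.5693,-.1536,.036],83.4,1))
E
```

```text
t 18.3 p [ 0.5644 -0.1514  0.0433] yaw 82.6 tilt 0.46 F [ 0.3  0.6 -0.7] w 47.5 q6 -10 jig [-9.4  4.3]
slide [[-0.0015, 0.0052, 0.0074]]
angular [[-0.44, -0.11, -0.77]]
max 0.0074 0.77
```

View pics/c10.png

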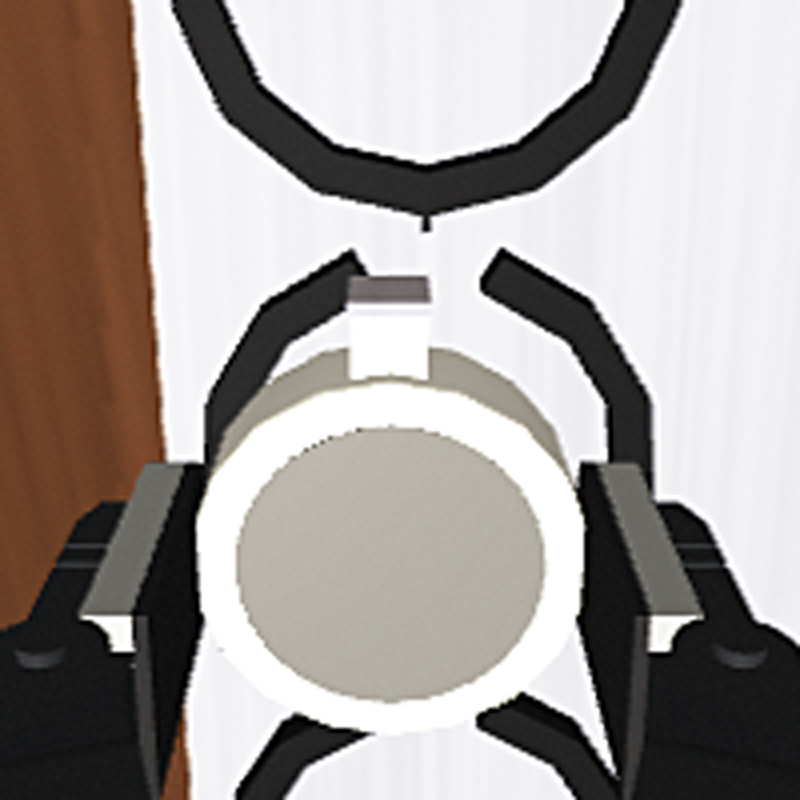

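Emit:
{"op": "arm_command", "data": {
  "slide": [
    [-0.001,0.003,0.002],
    [-0.001,0.002,0.003],
    [0,0,0.002],
    [0,0,0],
    [0,0,0],
    [0,0,0],
    [0,0,0],
    [0,0,0]
  ],
  "angular": [
    [-0.4,-0.1,-0.8],
    [0,0,0],
    [0,0,0],
    [0,0,0],
    [0,0,0],
    [0,0,0],
    [0,0,0],
    [0,0,0]
  ],
  "hand": [0.03,0.03,0.03,0.03,0.03,0.03,0.03,0.03]
}}

```text
time: 19.15
tool_pos: [0.5718, -0.1553, 0.0384]
tcp_rot: [2.341, 2.088, 0.004]
wrist_force: [-0.3, 0.1, -0.3]
width: 0.554
```

```bash
cat >> h.py <<'E'
def overlay(im,c,name,nest,zt=None,dx=0):
    """draw where ring at nest (world xy) projects, and tape circle at TCP"""
    k=im[:,:,::-1].copy()
    k=cv2.resize(k,None,fx=4,fy=4,interpolation=cv2.INTER_CUBIC)
    s,p,R=st()
    def circ(ctr,r,z,col):
        P=[(w2p(c,[ctr[0]+r*np.cos(a),ctr[1]+r*np.sin(a),z])*4+2) for a in np.linspace(0,2*np.pi,90)]
        cv2.polylines(k,[np.int32(P)],True,col,1)
    circ(nest,.027,.016,(0,0,255));circ(nest,.033,.016,(0,0,255))
    q=p+R@np.array([dx,0,0])
    zt=p[2]+.0016 if zt is None else zt
    circ(q,.025,zt,(0,255,0))
    cv2.imwrite(name,k[520:1320,880:1680])
E
python3 - <<'E'
from h import *
show()
c=bot.get_calibration('wrist');im=bot.read_camera('wrist');cv2.imwrite('pics/w11.png',im[:,:,::-1])
overlay(im,c,'pics/c11.png',[.5692,-.1541])
rows(line([.5693,-.1536,.036],83.4,1))
E
```

```text
t 19.15 p [ 0.5718 -0.1553  0.0384] yaw 83.5 tilt 0.29 F [-0.3  0.1 -0.3] w 47.3 q6 -11 jig [-1.5  1.2]
slide [[0.0014, -0.0028, 0.0024]]
angular [[0.28, 0.06, 0.08]]
max 0.0028 0.28
```

View pics/c11.png

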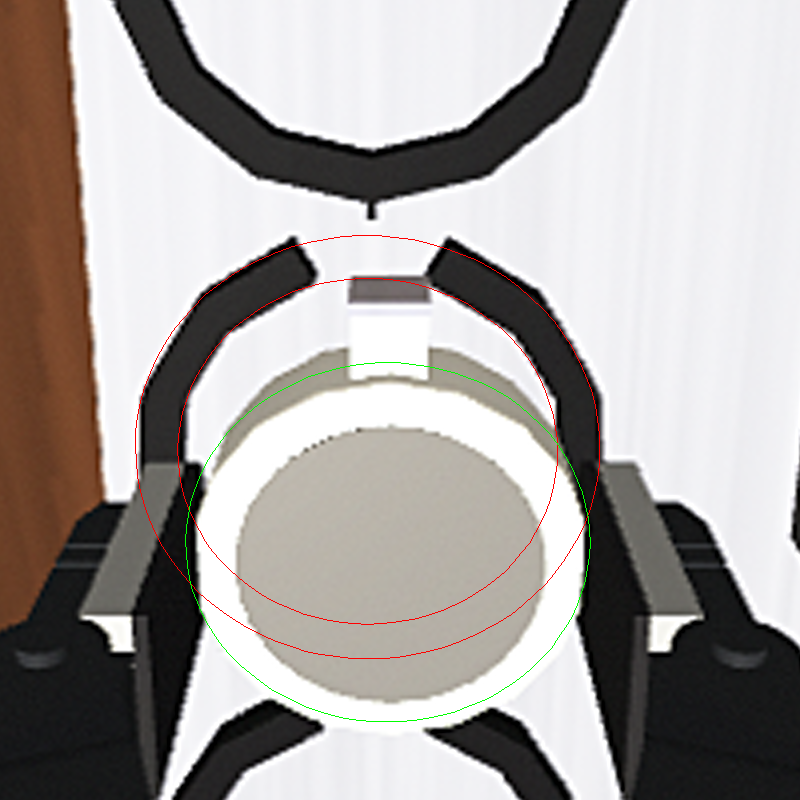

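Emit:
{"op": "arm_command", "data": {
  "slide": [
    [0.001,-0.0015,0],
    [0.001,-0.001,0],
    [0,0,0],
    [0,0,0],
    [0,0,0],
    [0,0,0],
    [0,0,0],
    [0,0,0]
  ],
  "angular": [
    [0.3,0,0],
    [0,0,0],
    [0,0,0],
    [0,0,0],
    [0,0,0],
    [0,0,0],
    [0,0,0],
    [0,0,0]
  ],
  "hand": [0.03,0.03,0.03,0.03,0.03,0.03,0.03,0.03]
}}

```text
time: 20.0
tool_pos: [0.5693, -0.1528, 0.0384]
tcp_rot: [2.344, 2.092, -0.002]
wrist_force: [-0.0, 0.2, 0.1]
width: 0.551
```

```bash
python3 - <<'E'
from h import *
show()
rows(line([.5695,-.1530,.033],83.4,1))
E
```

```text
t 20.0 p [ 0.5693 -0.1528  0.0384] yaw 83.5 tilt 0.08 F [-0.   0.2  0.1] w 47.1 q6 -11 jig [-4.3  3.5]
slide [[-0.0002, 0.0002, 0.0054]]
angular [[-0.05, 0.06, 0.08]]
max 0.0054 0.08
```

Well placed. I'll lower it slowly to a TCP z of about 0.025.

Emit:
{"op": "arm_command", "data": {
  "slide": [
    [0,0,0.003],
    [0,0,0.003],
    [0,0,0.003],
    [0,0,0.002],
    [0,0,0],
    [0,0,0],
    [0,0,0],
    [0,0,0]
  ],
  "angular": [
    [0,0,0],
    [0,0,0],
    [0,0,0],
    [0,0,0],
    [0,0,0],
    [0,0,0],
    [0,0,0],
    [0,0,0]
  ],
  "hand": [0.03,0.03,0.03,0.03,0.03,0.03,0.03,0.03]
}}

```text
time: 20.8
tool_pos: [0.569, -0.1527, 0.0259]
tcp_rot: [-2.344, -2.091, 0.003]
wrist_force: [0.2, -0.3, -0.4]
width: 0.557
```

```bash
python3 - <<'E'
from h import *
show()
im=bot.read_camera('wrist');cv2.imwrite('pics/w12.png',im[:,:,::-1])
crop(im,220,130,420,330,4,'pics/c12.png')
E
```

```text
t 20.8 p [ 0.569  -0.1527  0.0259] yaw 83.5 tilt 0.1 F [ 0.2 -0.3 -0.4] w 47.6 q6 -11 jig [-4.6  3.4]
```

View pics/c12.png

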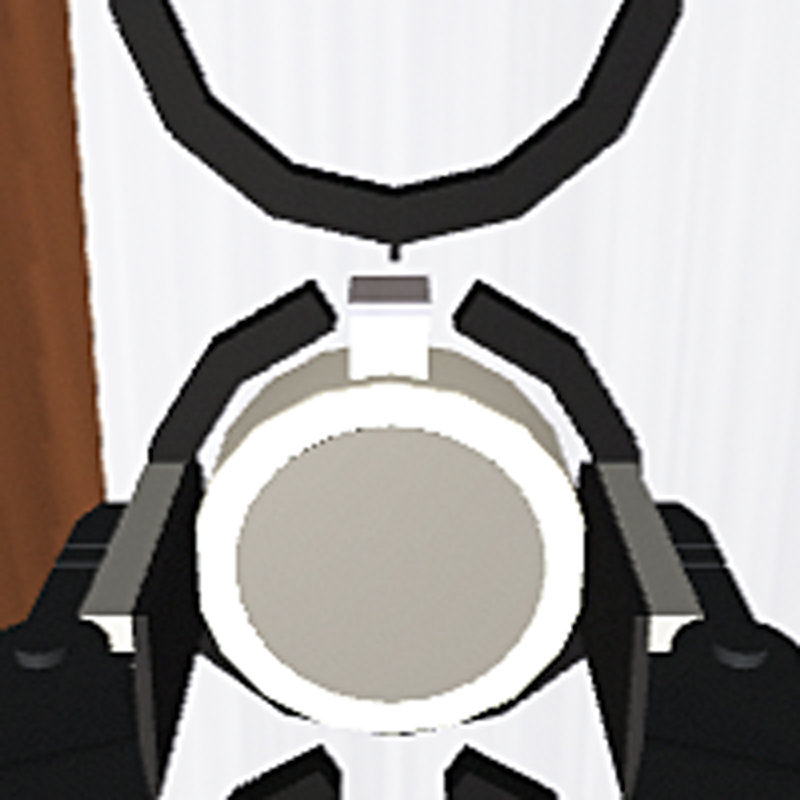

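Emit:
{"op": "arm_command", "data": {
  "slide": [
    [0,0,0.001],
    [0,0,0],
    [0,0,0],
    [0,0,0],
    [0,0,0],
    [0,0,-0.01],
    [0,0,-0.02],
    [0,0,-0.02]
  ],
  "angular": [
    [0,0,0],
    [0,0,0],
    [0,0,0],
    [0,0,0],
    [0,0,0],
    [0,0,0],
    [0,0,0],
    [0,0,0]
  ],
  "hand": [0.03,0.055,0.068,0.068,0.068,0.068,0.068,0.068]
}}

```text
time: 21.65
tool_pos: [0.5669, -0.152, 0.0746]
tcp_rot: [-2.34, -2.088, 0.007]
wrist_force: [0.5, 0.1, -0.5]
width: 0.793
```

```bash
python3 - <<'E'
from h import *
show()
im=bot.read_camera('wrist');cv2.imwrite('pics/w13.png',im[:,:,::-1])
crop(im,220,130,420,330,4,'pics/c13.png')
c=bot.get_calibration('top');im=bot.read_camera('top');cv2.imwrite('pics/t13.png',im[:,:,::-1])
for b in [(195,165,230,192),(175,202,203,228)]:
  try: tape(im,c,b,thr=140)
  except Exception as e: print(e)
E
```

```text
t 21.65 p [ 0.5669 -0.152   0.0746] yaw 83.5 tilt 0.42 F [ 0.5  0.1 -0.5] w 67.7 q6 -11 jig [-6.8  3.9]
centre [0.6301 0.2686] R 0.0253 tab yaw 108.0 rmax 0.0336
centre [0.5298 0.3288] R 0.0251 tab yaw 32.4 rmax 0.0338
```

View pics/c13.png

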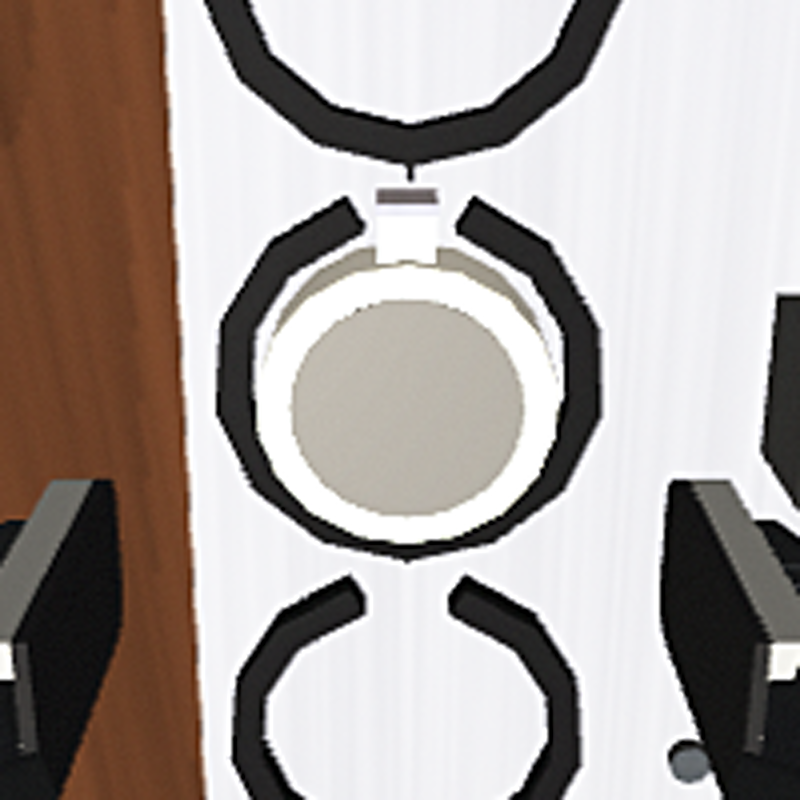

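View pics/t13.png

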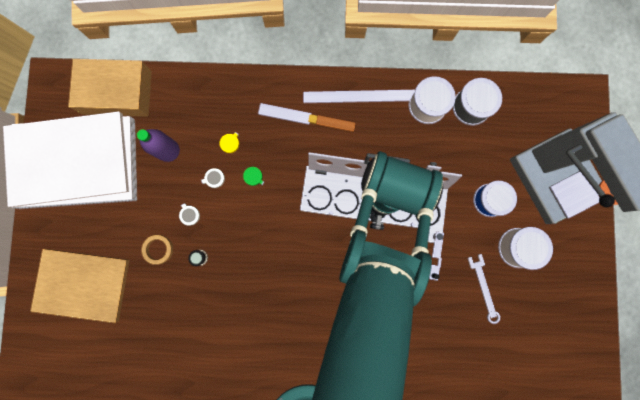

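```bash
python3 - <<'E'
from h import *
s,p,R=st()
L=line(p+[0,0,.07],83.4,3)
L+=line([.5255,.327,.13],32.3,13,L[-1])
rows(L)
c=bot.get_calibration('top');print(p2w(c,143,135,.178),p2w(c,175,155,0.0))
E
```

```text
slide [[-0.0, 0.0, -0.0233], [0.0, 0.0, -0.0233], [0.0, 0.0, -0.0233], [0.0363, -0.0076, 0.0014], [0.0357, -0.0101, 0.0014], [0.0349, -0.0125, 0.0014], [0.034, -0.0149, 0.0014], [0.0329, -0.0172, 0.0014]]
angular [[0.01, 0.07, 0.03], [0.0, 0.0, 0.03], [0.0, 0.0, 0.03], [0.0, 0.0, 3.93], [0.0, 0.0, 3.93], [0.0, 0.0, 3.93], [0.0, 0.0, 3.93], [0.0, 0.0, 3.93]]
slide [[0.0316, -0.0194, 0.0014], [0.0302, -0.0215, 0.0014], [0.0286, -0.0235, 0.0014], [0.027, -0.0254, 0.0014], [0.0252, -0.0272, 0.0014], [0.0232, -0.0289, 0.0014], [0.0212, -0.0304, 0.0014], [0.0191, -0.0318, 0.0014]]
angular [[0.0, 0.0, 3.93], [0.0, 0.0, 3.93], [0.0, 0.0, 3.93], [0.0, 0.0, 3.93], [0.0, 0.0, 3.93], [0.0, 0.0, 3.93], [0.0, 0.0, 3.93], [0.0, 0.0, 3.93]]
max 0.0363 3.93
[0.70154275 0.39617203 0.178     ] [0.69093117 0.37966015 0.        ]
```

Emit:
{"op": "arm_command", "data": {
  "slide": [
    [0,0,-0.023],
    [0,0,-0.023],
    [0,0,-0.023],
    [0.036,-0.0075,0.001],
    [0.036,-0.01,0.001],
    [0.035,-0.0125,0.001],
    [0.034,-0.015,0.001],
    [0.033,-0.017,0.001]
  ],
  "angular": [
    [0,0,0],
    [0,0,0],
    [0,0,0],
    [0,0,4],
    [0,0,4],
    [0,0,4],
    [0,0,4],
    [0,0,4]
  ],
  "hand": [0.068,0.068,0.068,0.068,0.068,0.068,0.068,0.068]
}}

```text
time: 22.55
tool_pos: [0.5549, 0.0329, 0.1425]
tcp_rot: [2.687, 1.621, 0.002]
wrist_force: [0.5, -0.2, -0.0]
width: 0.794
```

```bash
python3 - <<'E'
from h import *
show()
rows(line([.5255,.327,.13],32.3,8))
E
```

```text
t 22.55 p [0.5549 0.0329 0.1425] yaw 62.2 tilt 0.23 F [ 0.5 -0.2 -0. ] w 67.8 q6 29 jig [-40.1 186.2]
slide [[0.0308, -0.0204, 0.0015], [0.0294, -0.0224, 0.0016], [0.0279, -0.0242, 0.0016], [0.0263, -0.026, 0.0016], [0.0245, -0.0277, 0.0016], [0.0226, -0.0292, 0.0016], [0.0207, -0.0306, 0.0016], [0.0187, -0.0319, 0.0016]]
angular [[0.23, 0.04, 3.74], [0.0, 0.0, 3.74], [0.0, 0.0, 3.74], [0.0, 0.0, 3.74], [0.0, 0.0, 3.74], [0.0, 0.0, 3.74], [0.0, 0.0, 3.74], [0.0, 0.0, 3.74]]
max 0.0319 3.74
```

Emit:
{"op": "arm_command", "data": {
  "slide": [
    [0.031,-0.02,0.001],
    [0.029,-0.022,0.001],
    [0.028,-0.024,0.001],
    [0.026,-0.026,0.001],
    [0.0245,-0.0275,0.001],
    [0.0225,-0.029,0.001],
    [0.02,-0.03,0.001],
    [0.005,-0.01,0.001]
  ],
  "angular": [
    [0.2,0,3.7],
    [0,0,3.7],
    [0,0,3.7],
    [0,0,3.7],
    [0,0,3.7],
    [0,0,3.7],
    [0,0,3.7],
    [0,0,1.5]
  ],
  "hand": [0.068,0.068,0.068,0.068,0.068,0.068,0.068,0.068]
}}

```text
time: 23.35
tool_pos: [0.5251, 0.3128, 0.1298]
tcp_rot: [-3.007, -0.911, 0.002]
wrist_force: [0.9, -1.1, 0.1]
width: 0.799
```

```bash
python3 - <<'E'
from h import *
show()
c=bot.get_calibration('wrist');im=bot.read_camera('wrist');cv2.imwrite('pics/w14.png',im[:,:,::-1])
uv=w2p(c,[.5298,.3288,.016]).astype(int);print(uv)
p,y=tape(im,c,(uv[0]-45,uv[1]-45,uv[0]+45,uv[1]+45),thr=200)
E
```

```text
t 23.35 p [0.5251 0.3128 0.1298] yaw 33.7 tilt 0.08 F [ 0.9 -1.1  0.1] w 68.2 q6 85 jig [-102.1  460.8]
[304 184]
centre [0.5299 0.3297] R 0.0245 tab yaw 31.3 rmax 0.0336
```

View pics/w14.png

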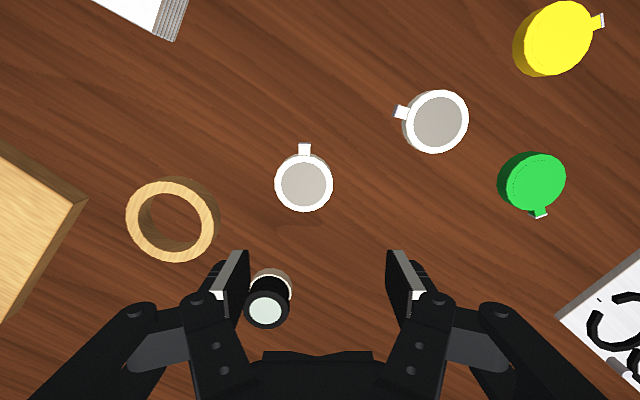

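```bash
python3 - <<'E'
from h import *
q=np.array([.5299,.3293])
rows(line([*q,.06],32,5)+[(np.array([*q,z]),32.) for z in (.045,.034,.03)])
c=bot.get_calibration('top');print(p2w(c,197,257,.038),p2w(c,156,250,.022))
E
```

```text
slide [[0.0027, -0.0021, 0.0139], [0.0026, -0.0021, 0.0139], [0.0026, -0.0021, 0.0139], [0.0026, -0.0021, 0.0139], [0.0026, -0.0022, 0.0139], [0.0, 0.0, 0.015], [0.0, 0.0, 0.011], [0.0, 0.0, 0.004]]
angular [[-0.06, 0.11, 0.34], [0.0, 0.0, 0.34], [0.0, 0.0, 0.34], [0.0, 0.0, 0.34], [0.0, 0.0, 0.34], [0.0, 0.0, -0.0], [0.0, 0.0, 0.0], [0.0, 0.0, 0.0]]
max 0.015 0.34
[0.42212273 0.29423802 0.038     ] [0.43627467 0.40551007 0.022     ]
```

Emit:
{"op": "arm_command", "data": {
  "slide": [
    [0.003,-0.002,0.014],
    [0.003,-0.002,0.014],
    [0.003,-0.002,0.014],
    [0.002,-0.002,0.014],
    [0.002,-0.002,0.014],
    [0,0,0.012],
    [0,0,0.006],
    [0,0,0]
  ],
  "angular": [
    [0,0,0.4],
    [0,0,0.4],
    [0,0,0.3],
    [0,0,0.3],
    [0,0,0.3],
    [0,0,0],
    [0,0,0],
    [0,0,0]
  ],
  "hand": [0.065,0.065,0.065,0.065,0.065,0.065,0.065,0.065]
}}

```text
time: 24.2
tool_pos: [0.5285, 0.3247, 0.0292]
tcp_rot: [3.019, 0.86, -0.014]
wrist_force: [0.2, 0.6, 0.4]
width: 0.758
```

```bash
python3 - <<'E'
from h import *
show()
rows(line([.5299,.3293,.0145],32,4))
E
```

```text
t 24.2 p [0.5285 0.3247 0.0292] yaw 31.8 tilt 0.55 F [0.2 0.6 0.4] w 64.7 q6 87 jig [-100.1  473. ]
slide [[0.0009, -0.0008, 0.0037], [0.0009, -0.0008, 0.0037], [0.0009, -0.0008, 0.0037], [0.0009, -0.0008, 0.0037]]
angular [[-0.01, 0.55, -0.05], [0.0, 0.0, -0.05], [0.0, 0.0, -0.05], [0.0, 0.0, -0.05]]
max 0.0037 0.55
```

Emit:
{"op": "arm_command", "data": {
  "slide": [
    [0.002,-0.002,0],
    [0.002,-0.001,0.002],
    [0,0,0.004],
    [0,0,0.004],
    [0,0,0.003],
    [0,0,0],
    [0,0,0],
    [0,0,0]
  ],
  "angular": [
    [0,0.5,0],
    [0,0,0],
    [0,0,0],
    [0,0,0],
    [0,0,0],
    [0,0,0],
    [0,0,0],
    [0,0,0]
  ],
  "hand": [0.065,0.065,0.065,0.065,0.065,0.065,0.065,0.065]
}}

```text
time: 25.0
tool_pos: [0.5325, 0.3308, 0.0179]
tcp_rot: [-3.02, -0.861, -0.008]
wrist_force: [-0.9, 0.4, -0.3]
width: 0.762
```

```bash
python3 - <<'E'
from h import *
show()
rows(line([.5299,.3293,.0145],32,1))
im=bot.read_camera('wrist');cv2.imwrite('pics/w15.png',im[:,:,::-1])
E
```

```text
t 25.0 p [0.5325 0.3308 0.0179] yaw 31.8 tilt 0.29 F [-0.9  0.4 -0.3] w 65.0 q6 88 jig [-96.8 479.5]
slide [[-0.003, -0.0001, 0.0034]]
angular [[0.01, -0.29, -0.19]]
max 0.0034 0.29
```

View pics/w15.png

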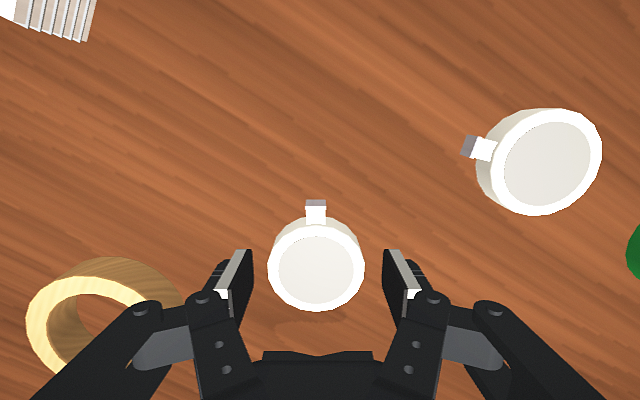

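Emit:
{"op": "arm_command", "data": {
  "slide": [
    [-0.0025,0,0.001],
    [0,0,0.0025],
    [0,0,0],
    [0,0,0],
    [0,0,0],
    [0,0,0],
    [0,0,0],
    [0,0,0]
  ],
  "angular": [
    [0,-0.3,-0.2],
    [0,0,0],
    [0,0,0],
    [0,0,0],
    [0,0,0],
    [0,0,0],
    [0,0,0],
    [0,0,0]
  ],
  "hand": [0.065,0.065,0.065,0.03,0.03,0.03,0.03,0.03]
}}

```text
time: 25.85
tool_pos: [0.5308, 0.3297, 0.015]
tcp_rot: [3.02, 0.867, 0.001]
wrist_force: [-0.3, -0.6, 0.8]
width: 0.555
```

```bash
python3 - <<'E'
from h import *
show()
im=bot.read_camera('wrist');cv2.imwrite('pics/w16.png',im[:,:,::-1])
crop(im,220,160,420,340,4,'pics/c16.png')
s,p,R=st()
print(intool([.5299,.3293]))
n=np.array([.5775,-.0829])
L=line(p+[0,0,.08],cyaw(),3)
L+=line([n[0],n[1],.11],83.4,13,L[-1])
rows(L)
E
```

```text
t 25.85 p [0.5308 0.3297 0.015 ] yaw 32.0 tilt 0.05 F [-0.3 -0.6  0.8] w 47.4 q6 88 jig [-98.3 478.2]
[-0.00101276 -0.00017667]
slide [[0.0, 0.0, -0.0267], [0.0, 0.0, -0.0267], [0.0, 0.0, -0.0267], [-0.0138, 0.0288, -0.0012], [-0.0157, 0.0278, -0.0012], [-0.0176, 0.0266, -0.0012], [-0.0194, 0.0254, -0.0012], [-0.0211, 0.024, -0.0012]]
angular [[0.02, -0.05, -0.0], [0.0, 0.0, 0.0], [0.0, 0.0, 0.0], [0.0, 0.0, -3.95], [0.0, 0.0, -3.95], [0.0, 0.0, -3.95], [0.0, 0.0, -3.95], [0.0, 0.0, -3.95]]
slide [[-0.0227, 0.0225, -0.0012], [-0.0242, 0.0208, -0.0012], [-0.0256, 0.0191, -0.0012], [-0.0268, 0.0173, -0.0012], [-0.028, 0.0154, -0.0012], [-0.029, 0.0135, -0.0012], [-0.0298, 0.0114, -0.0012], [-0.0305, 0.0093, -0.0012]]
angular [[0.0, 0.0, -3.95], [0.0, 0.0, -3.95], [0.0, 0.0, -3.95], [0.0, 0.0, -3.95], [0.0, 0.0, -3.95], [0.0, 0.0, -3.95], [0.0, 0.0, -3.95], [0.0, 0.0, -3.95]]
max 0.0305 3.95
```

View pics/c16.png

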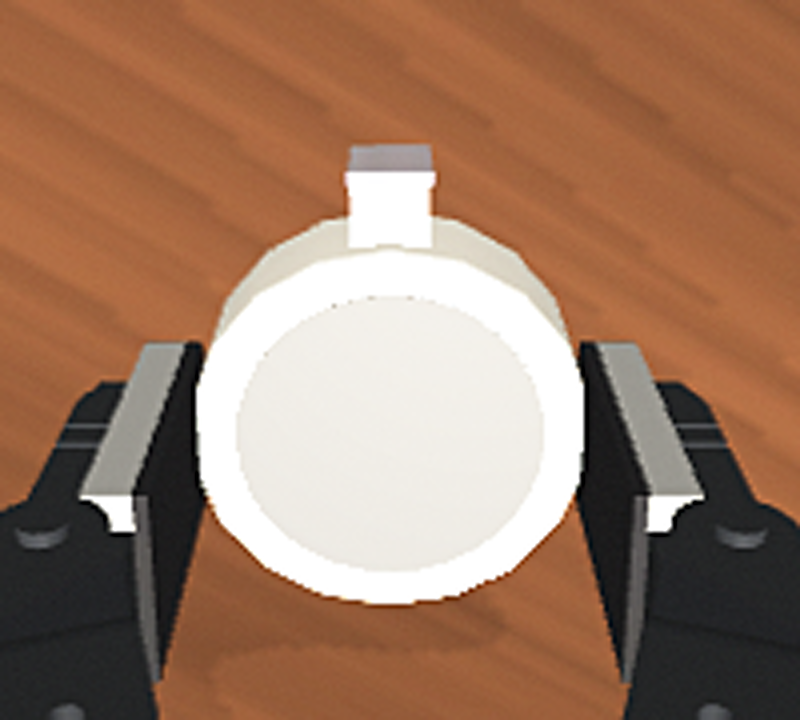

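Emit:
{"op": "arm_command", "data": {
  "slide": [
    [0,0,-0.026],
    [0,0,-0.026],
    [0,0,-0.026],
    [-0.014,0.029,-0.001],
    [-0.0155,0.028,-0.001],
    [-0.0175,0.0265,-0.001],
    [-0.0195,0.0255,-0.001],
    [-0.021,0.024,-0.001]
  ],
  "angular": [
    [0,0,0],
    [0,0,0],
    [0,0,0],
    [0,0,-4],
    [0,0,-4],
    [0,0,-4],
    [0,0,-4],
    [0,0,-4]
  ],
  "hand": [0.03,0.03,0.03,0.03,0.03,0.03,0.03,0.03]
}}

```text
time: 26.7
tool_pos: [0.5484, 0.1693, 0.0986]
tcp_rot: [-2.809, -1.407, 0.004]
wrist_force: [-0.2, -0.2, -1.6]
width: 0.554
```

```bash
python3 - <<'E'
from h import *
show()
L=line([.5773,-.0828,.11],83.4,9)
rows(L)
E
```

```text
t 26.7 p [0.5484 0.1693 0.0986] yaw 53.2 tilt 0.15 F [-0.2 -0.2 -1.6] w 47.3 q6 51 jig [-62.3 321. ]
slide [[-0.0205, 0.0193, -0.0013], [-0.0216, 0.0181, -0.0013], [-0.0226, 0.0168, -0.0013], [-0.0236, 0.0155, -0.0013], [-0.0244, 0.0141, -0.0013], [-0.0252, 0.0126, -0.0013], [-0.0259, 0.0111, -0.0013], [-0.0265, 0.0096, -0.0013]]
angular [[-0.08, 0.12, -3.35], [0.0, 0.0, -3.35], [0.0, 0.0, -3.35], [0.0, 0.0, -3.35], [0.0, 0.0, -3.35], [0.0, 0.0, -3.35], [0.0, 0.0, -3.35], [0.0, 0.0, -3.35]]
slide [[-0.027, 0.008, -0.0013]]
angular [[0.0, 0.0, -3.35]]
max 0.027 3.35
```

Emit:
{"op": "arm_command", "data": {
  "slide": [
    [-0.0205,0.019,-0.001],
    [-0.0215,0.018,-0.001],
    [-0.0225,0.017,-0.001],
    [-0.0235,0.0155,-0.001],
    [-0.0245,0.014,-0.001],
    [-0.025,0.0125,-0.001],
    [-0.026,0.011,-0.001],
    [-0.0265,0.0095,-0.001]
  ],
  "angular": [
    [0,0,-3.4],
    [0,0,-3.4],
    [0,0,-3.4],
    [0,0,-3.4],
    [0,0,-3.4],
    [0,0,-3.4],
    [0,0,-3.4],
    [0,0,-3.4]
  ],
  "hand": [0.03,0.03,0.03,0.03,0.03,0.03,0.03,0.03]
}}

```text
time: 27.5
tool_pos: [0.5736, -0.0638, 0.1044]
tcp_rot: [-2.376, -2.05, 0.009]
wrist_force: [0.1, 0.6, -0.7]
width: 0.548
```

```bash
python3 - <<'E'
from h import *
show()
L=line([.5773,-.0828,.05],83.4,6)
rows(L)
E
```

```text
t 27.5 p [ 0.5736 -0.0638  0.1044] yaw 81.6 tilt 0.39 F [ 0.1  0.6 -0.7] w 46.8 q6 0 jig [-10.3  92.3]
slide [[-0.003, 0.0011, 0.0091], [-0.003, 0.0011, 0.0091], [-0.003, 0.001, 0.0091], [-0.0031, 0.001, 0.0091], [-0.0031, 0.001, 0.0091], [-0.0031, 0.001, 0.0091]]
angular [[-0.37, 0.11, -0.31], [0.0, 0.0, -0.31], [0.0, 0.0, -0.31], [0.0, 0.0, -0.31], [0.0, 0.0, -0.31], [0.0, 0.0, -0.31]]
max 0.0091 0.37
```

Emit:
{"op": "arm_command", "data": {
  "slide": [
    [-0.002,0.001,0.009],
    [-0.003,0.001,0.009],
    [-0.003,0.001,0.009],
    [-0.003,0.001,0.009],
    [-0.003,0.001,0.009],
    [-0.001,0,0.006],
    [0,0,0],
    [0,0,0]
  ],
  "angular": [
    [-0.4,0,-0.2],
    [0,0,-0.2],
    [0,0,-0.2],
    [0,0,-0.2],
    [0,0,0],
    [0,0,0],
    [0,0,0],
    [0,0,0]
  ],
  "hand": [0.03,0.03,0.03,0.03,0.03,0.03,0.03,0.03]
}}

```text
time: 28.3
tool_pos: [0.5746, -0.0803, 0.0468]
tcp_rot: [-2.364, -2.066, 0.006]
wrist_force: [0.4, -0.2, -0.8]
width: 0.554
```

```bash
python3 - <<'E'
from h import *
show()
L=line([.5773,-.0828,.038],83.4,2)
rows(L)
im=bot.read_camera('wrist');cv2.imwrite('pics/w17.png',im[:,:,::-1])
E
```

```text
t 28.3 p [ 0.5746 -0.0803  0.0468] yaw 82.3 tilt 0.25 F [ 0.4 -0.2 -0.8] w 47.3 q6 -3 jig [-7.5 76.1]
slide [[-0.0011, 0.0015, 0.0044], [-0.0011, 0.0015, 0.0044]]
angular [[-0.24, 0.08, -0.54], [0.0, 0.0, -0.54]]
max 0.0044 0.54
```

View pics/w17.png

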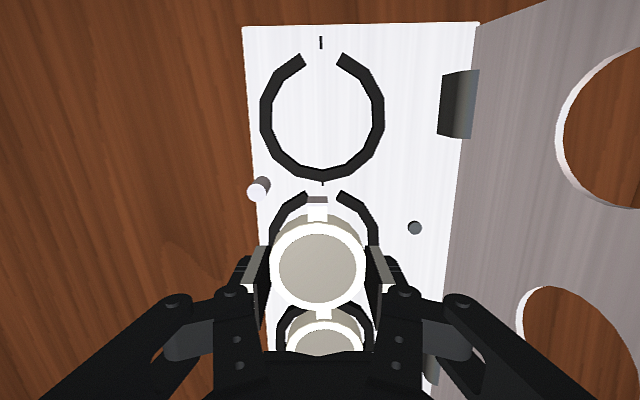

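Tape B is held above nest 3 at about (318,265). The gap centre is at (322,197), so a small shift to the right is still needed.

Emit:
{"op": "arm_command", "data": {
  "slide": [
    [-0.001,0.0015,0.003],
    [-0.001,0.001,0.003],
    [0,0,0.002],
    [0,0,0],
    [0,0,0],
    [0,0,0],
    [0,0,0],
    [0,0,0]
  ],
  "angular": [
    [-0.2,0,-0.6],
    [0,0,-0.4],
    [0,0,0],
    [0,0,0],
    [0,0,0],
    [0,0,0],
    [0,0,0],
    [0,0,0]
  ],
  "hand": [0.03,0.03,0.03,0.03,0.03,0.03,0.03,0.03]
}}

```text
time: 29.15
tool_pos: [0.5785, -0.0828, 0.0401]
tcp_rot: [2.343, 2.088, 0.002]
wrist_force: [-0.3, -0.1, -0.2]
width: 0.553
```

```bash
python3 - <<'E'
from h import *
show()
L=line([.5773,-.0828,.026],83.4,1)
rows(L)
im=bot.read_camera('wrist');crop(im,220,130,420,330,4,'pics/c18.png')
E
```

```text
t 29.15 p [ 0.5785 -0.0828  0.0401] yaw 83.4 tilt 0.21 F [-0.3 -0.1 -0.2] w 47.2 q6 -4 jig [-3.3 74. ]
slide [[-0.0001, -0.0013, 0.0141]]
angular [[0.19, 0.09, 0.02]]
max 0.0141 0.19
```

View pics/c18.png

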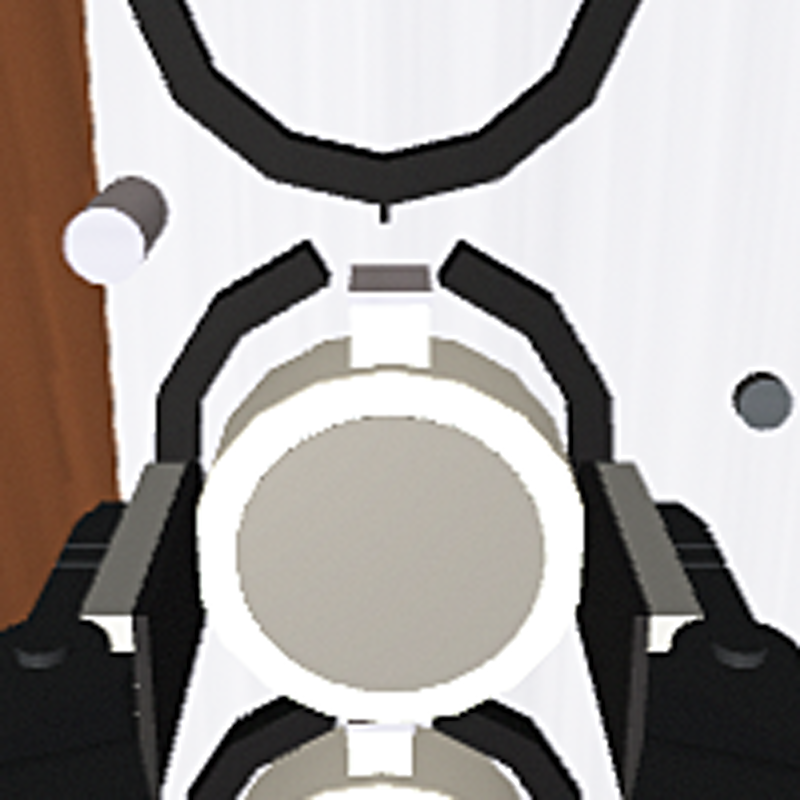

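Emit:
{"op": "arm_command", "data": {
  "slide": [
    [0,-0.001,0.003],
    [0,0,0.003],
    [0,0,0.003],
    [0,0,0.002],
    [0,0,0.001],
    [0,0,0],
    [0,0,0],
    [0,0,0]
  ],
  "angular": [
    [0.2,0,0],
    [0,0,0],
    [0,0,0],
    [0,0,0],
    [0,0,0],
    [0,0,0],
    [0,0,0],
    [0,0,0]
  ],
  "hand": [0.03,0.03,0.03,0.03,0.03,0.03,0.03,0.03]
}}

```text
time: 30.0
tool_pos: [0.5771, -0.0826, 0.0266]
tcp_rot: [2.345, 2.09, -0.003]
wrist_force: [-0.1, -0.0, -0.4]
width: 0.553
```

```bash
python3 - <<'E'
from h import *
show()
im=bot.read_camera('wrist');crop(im,220,130,420,330,4,'pics/c19.png')
E
```

```text
t 30.0 p [ 0.5771 -0.0826  0.0266] yaw 83.4 tilt 0.12 F [-0.1 -0.  -0.4] w 47.2 q6 -4 jig [-4.7 74. ]
```

View pics/c19.png

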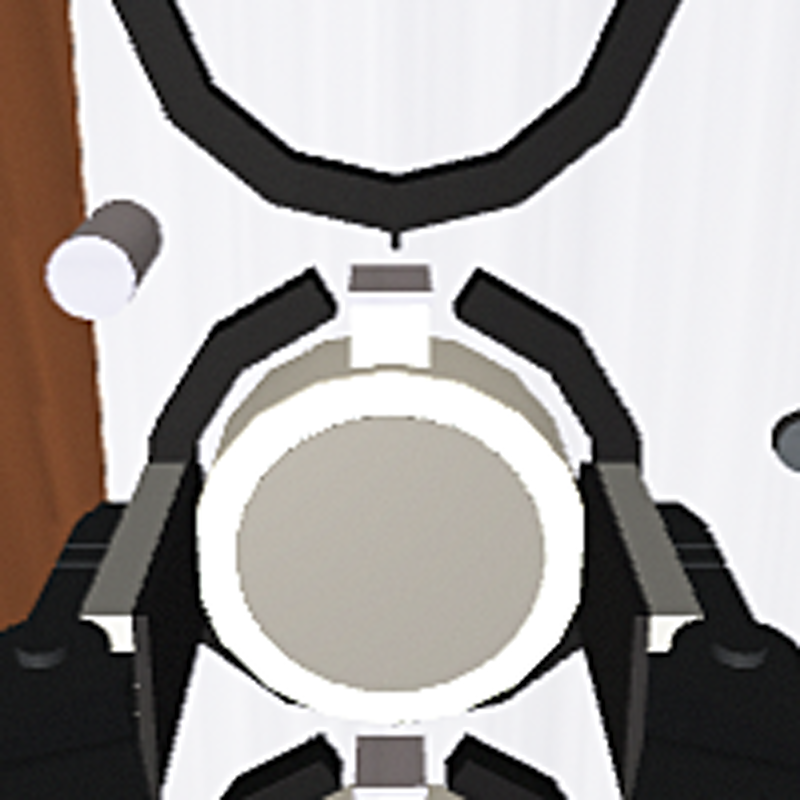

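Emit:
{"op": "arm_command", "data": {
  "slide": [
    [0,0,0.0015],
    [0,0,0],
    [0,0,0],
    [0,0,0],
    [0,0,0],
    [0,0,-0.01],
    [0,0,-0.03],
    [0,0,-0.03]
  ],
  "angular": [
    [0,0,0],
    [0,0,0],
    [0,0,0],
    [0,0,0],
    [0,0,0],
    [0,0,0],
    [0,0,0],
    [0,0,0]
  ],
  "hand": [0.03,0.05,0.065,0.065,0.065,0.065,0.065,0.065]
}}

```text
time: 30.85
tool_pos: [0.5737, -0.0819, 0.0936]
tcp_rot: [-2.34, -2.086, 0.012]
wrist_force: [1.2, -0.4, 1.0]
width: 0.758
```

```bash
python3 - <<'E'
from h import *
show()
im=bot.read_camera('wrist');crop(im,220,130,420,330,4,'pics/c20.png')
c=bot.get_calibration('top');im=bot.read_camera('top');cv2.imwrite('pics/t20.png',im[:,:,::-1])
for b in [(195,165,230,192)]:
  try: tape(im,c,b,thr=140)
  except Exception as e: print(e)
rows(line([.6315,.262,.14],108,12))
E
```

```text
t 30.85 p [ 0.5737 -0.0819  0.0936] yaw 83.4 tilt 0.59 F [ 1.2 -0.4  1. ] w 64.7 q6 -4 jig [-8.1 74.3]
centre [0.6301 0.2686] R 0.0253 tab yaw 108.0 rmax 0.0336
slide [[0.029, 0.0011, -0.0035], [0.029, 0.0022, -0.0035], [0.0289, 0.0032, -0.0035], [0.0288, 0.0042, -0.0035], [0.0286, 0.0053, -0.0035], [0.0284, 0.0063, -0.0035], [0.0281, 0.0073, -0.0035], [0.0279, 0.0083, -0.0035]]
angular [[0.02, 0.09, -2.05], [0.0, 0.0, -2.05], [0.0, 0.0, -2.05], [0.0, 0.0, -2.05], [0.0, 0.0, -2.05], [0.0, 0.0, -2.05], [0.0, 0.0, -2.05], [0.0, 0.0, -2.05]]
slide [[0.0275, 0.0093, -0.0035], [0.0272, 0.0103, -0.0035], [0.0268, 0.0112, -0.0035], [0.0264, 0.0122, -0.0035]]
angular [[0.0, 0.0, -2.05], [0.0, 0.0, -2.05], [0.0, 0.0, -2.05], [0.0, 0.0, -2.05]]
max 0.029 2.05
```

View pics/c20.png

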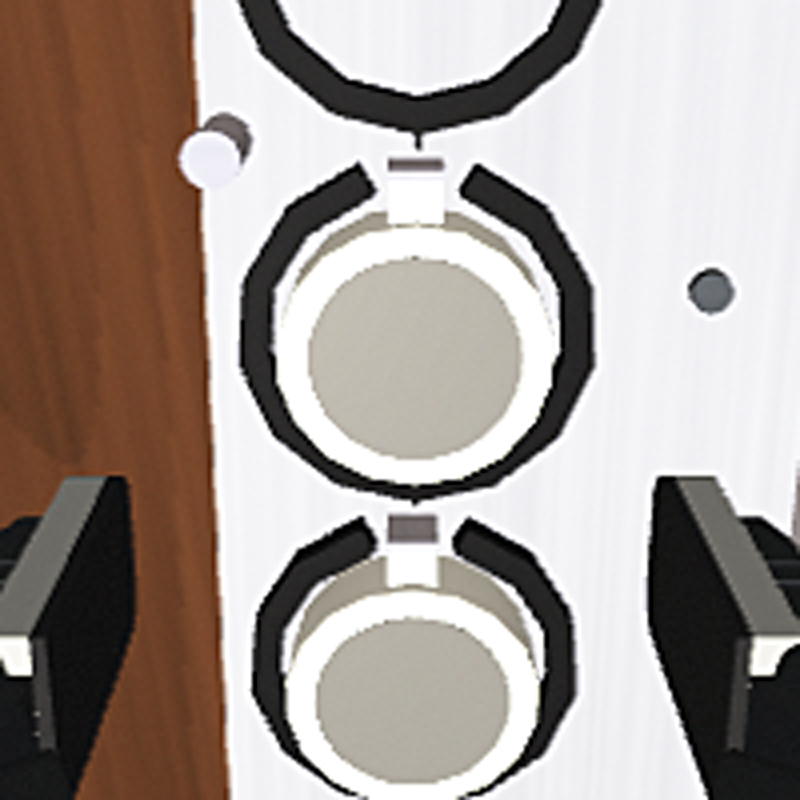

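View pics/t20.png

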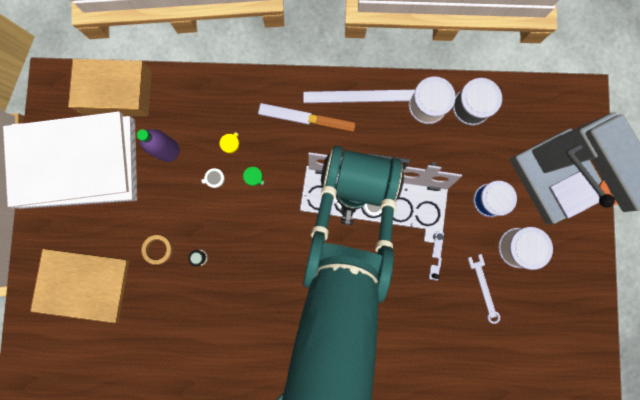

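Emit:
{"op": "arm_command", "data": {
  "slide": [
    [0.02,0.001,-0.01],
    [0.03,0.002,-0.01],
    [0.03,0.003,-0.01],
    [0.03,0.004,-0.005],
    [0.03,0.005,-0.005],
    [0.03,0.006,-0.003],
    [0.03,0.007,0],
    [0.03,0.008,0]
  ],
  "angular": [
    [0,0,-2],
    [0,0,-2],
    [0,0,-2],
    [0,0,-2],
    [0,0,-2],
    [0,0,-2],
    [0,0,-2],
    [0,0,-2]
  ],
  "hand": [0.065,0.065,0.065,0.065,0.065,0.065,0.065,0.065]
}}

```text
time: 31.75
tool_pos: [0.6113, 0.1523, 0.1447]
tcp_rot: [2.024, 2.396, 0.0]
wrist_force: [0.7, -0.4, 0.2]
width: 0.761
```

```bash
python3 - <<'E'
from h import *
show()
rows(line([.6315,.258,.13],108,7))
E
```

```text
t 31.75 p [0.6113 0.1523 0.1447] yaw 99.6 tilt 0.26 F [ 0.7 -0.4  0.2] w 64.9 q6 2 jig [  2.1 311.3]
slide [[0.0144, 0.0054, 0.0021], [0.0143, 0.0057, 0.0021], [0.0142, 0.006, 0.0021], [0.014, 0.0063, 0.0021], [0.0139, 0.0066, 0.0021], [0.0138, 0.0068, 0.0021], [0.0136, 0.0071, 0.0021]]
angular [[0.18, 0.19, -1.2], [0.0, 0.0, -1.2], [0.0, 0.0, -1.2], [0.0, 0.0, -1.2], [0.0, 0.0, -1.2], [0.0, 0.0, -1.2], [0.0, 0.0, -1.2]]
max 0.0144 1.2
```

Emit:
{"op": "arm_command", "data": {
  "slide": [
    [0.012,0.005,0.002],
    [0.014,0.006,0.002],
    [0.014,0.006,0.002],
    [0.014,0.006,0.002],
    [0.014,0.006,0.002],
    [0.014,0.006,0.002],
    [0.006,0.003,0],
    [0,0,0]
  ],
  "angular": [
    [0,0,-1.2],
    [0,0,-1.2],
    [0,0,-1.2],
    [0,0,-1.2],
    [0,0,-1.2],
    [0,0,-1.2],
    [0,0,-1],
    [0,0,0]
  ],
  "hand": [0.065,0.065,0.065,0.065,0.065,0.065,0.065,0.065]
}}

```text
time: 32.55
tool_pos: [0.6287, 0.2545, 0.1297]
tcp_rot: [1.832, 2.548, -0.003]
wrist_force: [-0.3, -1.0, -0.1]
width: 0.766
```

```bash
python3 - <<'E'
from h import *
show()
c=bot.get_calibration('wrist');im=bot.read_camera('wrist');cv2.imwrite('pics/w21.png',im[:,:,::-1])
uv=w2p(c,[.6301,.2686,.016]).astype(int);print(uv)
p,y=tape(im,c,(uv[0]-48,uv[1]-48,uv[0]+48,uv[1]+48),thr=200)
q=(p+[.6301,.2686])/2;print(q)
rows(line([*q,.05],108,6)+[(np.array([*q,.035]),108)])
E
```

```text
t 32.55 p [0.6287 0.2545 0.1297] yaw 108.6 tilt 0.24 F [-0.3 -1.  -0.1] w 65.4 q6 2 jig [  7.5 414.9]
[323 183]
centre [0.6305 0.2699] R 0.025 tab yaw 108.4 rmax 0.0329
[0.63028134 0.26924982]
slide [[0.0024, 0.0011, 0.0133], [0.0023, 0.0011, 0.0133], [0.0023, 0.0011, 0.0133], [0.0023, 0.0011, 0.0133], [0.0023, 0.0011, 0.0133], [0.0023, 0.0011, 0.0133], [0.0, 0.0, 0.015]]
angular [[-0.0, 0.25, 0.09], [0.0, 0.0, 0.09], [0.0, 0.0, 0.09], [0.0, 0.0, 0.09], [0.0, 0.0, 0.09], [0.0, 0.0, 0.09], [0.0, 0.0, 0.0]]
max 0.015 0.25
```

View pics/w21.png

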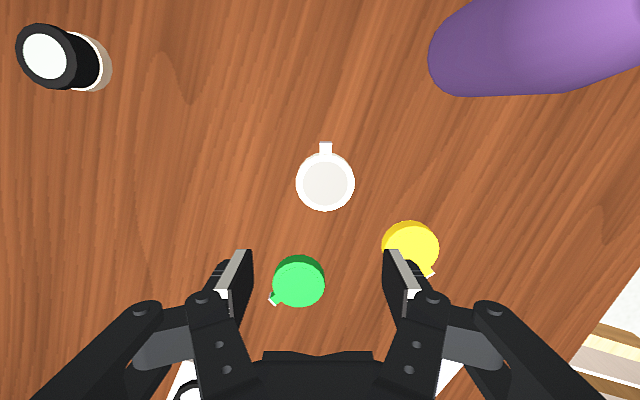

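Emit:
{"op": "arm_command", "data": {
  "slide": [
    [0.0025,0.001,0.013],
    [0.0025,0.001,0.013],
    [0.0025,0.001,0.013],
    [0.0025,0.001,0.013],
    [0.002,0.001,0.013],
    [0.002,0.001,0.013],
    [0,0,0.012],
    [0,0,0]
  ],
  "angular": [
    [0,0.2,0.1],
    [0,0,0.1],
    [0,0,0.1],
    [0,0,0.1],
    [0,0,0.1],
    [0,0,0],
    [0,0,0],
    [0,0,0]
  ],
  "hand": [0.065,0.065,0.065,0.065,0.065,0.065,0.065,0.065]
}}

```text
time: 33.4
tool_pos: [0.6281, 0.2674, 0.0292]
tcp_rot: [-1.849, -2.538, 0.007]
wrist_force: [-0.3, -0.7, -0.5]
width: 0.759
```

```bash
python3 - <<'E'
from h import *
show()
rows(line([.6303,.2692,.0145],108.2,4))
E
```

```text
t 33.4 p [0.6281 0.2674 0.0292] yaw 107.8 tilt 0.29 F [-0.3 -0.7 -0.5] w 64.8 q6 3 jig [  5.5 427.6]
slide [[0.0003, 0.0007, 0.0037], [0.0003, 0.0007, 0.0037], [0.0003, 0.0007, 0.0037], [0.0003, 0.0007, 0.0037]]
angular [[-0.27, 0.09, -0.09], [0.0, 0.0, -0.09], [0.0, 0.0, -0.09], [0.0, 0.0, -0.09]]
max 0.0037 0.27
```

Emit:
{"op": "arm_command", "data": {
  "slide": [
    [0.0005,0.001,0.003],
    [0.0005,0.001,0.004],
    [0,0.0005,0.004],
    [0,0,0.003],
    [0,0,0],
    [0,0,0],
    [0,0,0],
    [0,0,0]
  ],
  "angular": [
    [-0.2,0.1,-0.3],
    [0,0,0],
    [0,0,0],
    [0,0,0],
    [0,0,0],
    [0,0,0],
    [0,0,0],
    [0,0,0]
  ],
  "hand": [0.065,0.065,0.065,0.065,0.065,0.065,0.065,0.065]
}}

```text
time: 34.2
tool_pos: [0.6324, 0.2698, 0.0165]
tcp_rot: [1.842, 2.543, 0.005]
wrist_force: [0.5, -0.1, 0.6]
width: 0.765
```

```bash
python3 - <<'E'
from h import *
show()
rows(line([.6303,.2692,.0145],108.2,1))
im=bot.read_camera('wrist');crop(im,220,160,420,340,4,'pics/c22.png')
E
```

```text
t 34.2 p [0.6324 0.2698 0.0165] yaw 108.2 tilt 0.2 F [ 0.5 -0.1  0.6] w 65.4 q6 3 jig [  9.5 430.5]
slide [[0.0001, -0.0022, 0.002]]
angular [[0.2, -0.03, -0.04]]
max 0.0022 0.2
```

View pics/c22.png

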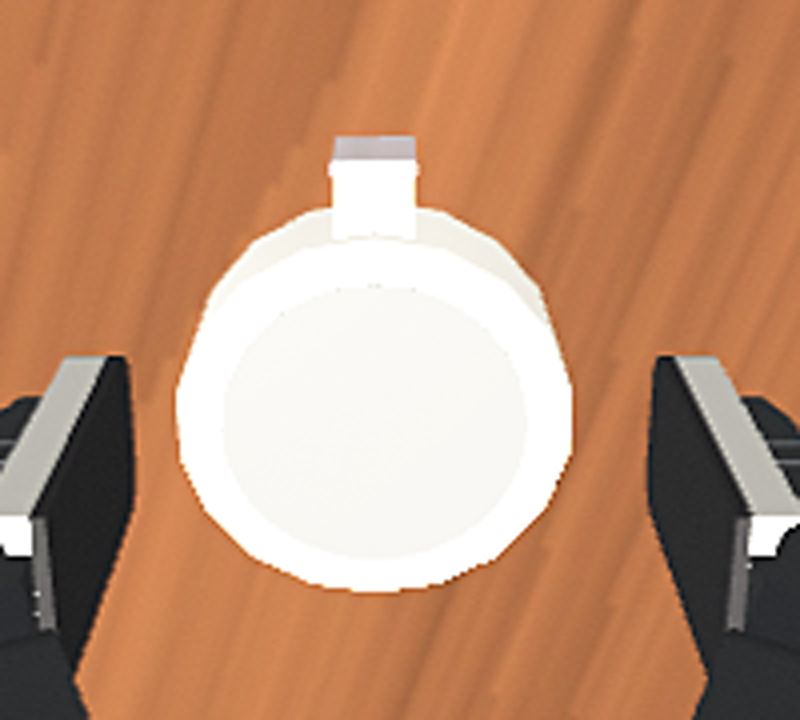

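Emit:
{"op": "arm_command", "data": {
  "slide": [
    [0.001,-0.002,0.002],
    [0,0,0],
    [0,0,0],
    [0,0,0],
    [0,0,0],
    [0,0,0],
    [0,0,0],
    [0,0,0]
  ],
  "angular": [
    [0.2,0,0],
    [0,0,0],
    [0,0,0],
    [0,0,0],
    [0,0,0],
    [0,0,0],
    [0,0,0],
    [0,0,0]
  ],
  "hand": [0.065,0.065,0.03,0.03,0.03,0.03,0.03,0.03]
}}

```text
time: 35.05
tool_pos: [0.6306, 0.2705, 0.0153]
tcp_rot: [1.843, 2.544, 0.002]
wrist_force: [-0.7, -0.3, 0.4]
width: 0.556
```

```bash
python3 - <<'E'
from h import *
show()
im=bot.read_camera('wrist');crop(im,220,160,420,340,4,'pics/c23.png')
s,p,R=st()
L=line(p+[0,0,.08],cyaw(),3)
L+=line([.5859,-.0117,.10],83.4,10,L[-1])
rows(L)
E
```

```text
t 35.05 p [0.6306 0.2705 0.0153] yaw 108.2 tilt 0.08 F [-0.7 -0.3  0.4] w 47.5 q6 3 jig [  7.7 430.9]
slide [[0.0, 0.0, -0.0267], [0.0, 0.0, -0.0267], [0.0, 0.0, -0.0267], [-0.0254, -0.0131, -0.0005], [-0.026, -0.0119, -0.0005], [-0.0264, -0.0108, -0.0005], [-0.0269, -0.0097, -0.0005], [-0.0273, -0.0085, -0.0005]]
angular [[0.07, -0.04, -0.0], [0.0, 0.0, 0.0], [0.0, 0.0, 0.0], [0.0, 0.0, 2.48], [0.0, 0.0, 2.48], [0.0, 0.0, 2.48], [0.0, 0.0, 2.48], [0.0, 0.0, 2.48]]
slide [[-0.0276, -0.0073, -0.0005], [-0.0279, -0.0061, -0.0005], [-0.0281, -0.0049, -0.0005], [-0.0283, -0.0037, -0.0005], [-0.0285, -0.0024, -0.0005]]
angular [[0.0, 0.0, 2.48], [0.0, 0.0, 2.48], [0.0, 0.0, 2.48], [0.0, 0.0, 2.48], [0.0, 0.0, 2.48]]
max 0.0285 2.48
```

View pics/c23.png

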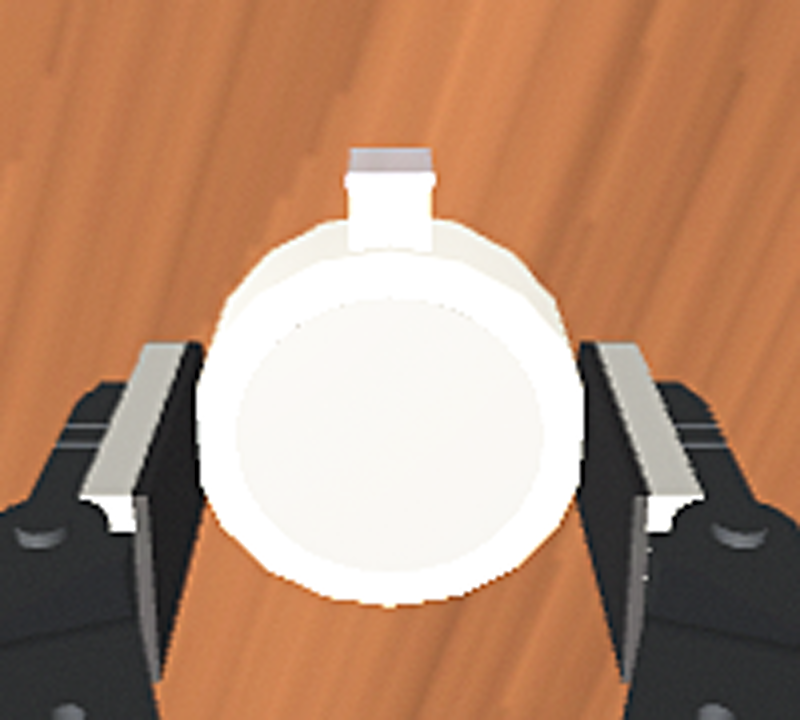

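Emit:
{"op": "arm_command", "data": {
  "slide": [
    [0,0,-0.026],
    [0,0,-0.026],
    [0,0,-0.026],
    [-0.0255,-0.013,0],
    [-0.026,-0.012,0],
    [-0.0265,-0.011,0],
    [-0.027,-0.0095,0],
    [-0.0275,-0.0085,0]
  ],
  "angular": [
    [0,0,0],
    [0,0,0],
    [0,0,0],
    [0,0,2.5],
    [0,0,2.5],
    [0,0,2.5],
    [0,0,2.5],
    [0,0,2.5]
  ],
  "hand": [0.03,0.03,0.03,0.03,0.03,0.03,0.03,0.03]
}}

```text
time: 35.9
tool_pos: [0.6055, 0.1279, 0.0934]
tcp_rot: [-2.11, -2.325, 0.002]
wrist_force: [-0.1, 0.5, -0.2]
width: 0.551
```

```bash
python3 - <<'E'
from h import *
show()
rows(line([.5857,-.0116,.08],83.4,7))
E
```

```text
t 35.9 p [0.6055 0.1279 0.0934] yaw 95.6 tilt 0.14 F [-0.1  0.5 -0.2] w 47.0 q6 4 jig [ -0.8 286.4]
slide [[-0.0196, -0.0047, 0.0019], [-0.0197, -0.0041, 0.0019], [-0.0198, -0.0035, 0.0019], [-0.0199, -0.0029, 0.0019], [-0.02, -0.0023, 0.0019], [-0.02, -0.0017, 0.0019], [-0.0201, -0.0011, 0.0019]]
angular [[-0.13, -0.02, 1.74], [0.0, 0.0, 1.74], [0.0, 0.0, 1.74], [0.0, 0.0, 1.74], [0.0, 0.0, 1.74], [0.0, 0.0, 1.74], [0.0, 0.0, 1.74]]
max 0.0201 1.74
```

Emit:
{"op": "arm_command", "data": {
  "slide": [
    [-0.0195,-0.005,0.002],
    [-0.0195,-0.004,0.002],
    [-0.02,-0.0035,0.002],
    [-0.02,-0.003,0.002],
    [-0.02,-0.0025,0.002],
    [-0.02,-0.0015,0.002],
    [-0.012,0,0.005],
    [0,0,0.005]
  ],
  "angular": [
    [-0.1,0,1.75],
    [0,0,1.75],
    [0,0,1.75],
    [0,0,1.75],
    [0,0,1.75],
    [0,0,1.75],
    [0,0,1],
    [0,0,0]
  ],
  "hand": [0.03,0.03,0.03,0.03,0.03,0.03,0.03,0.03]
}}

```text
time: 36.7
tool_pos: [0.5826, -0.0127, 0.0689]
tcp_rot: [-2.346, -2.086, 0.005]
wrist_force: [0.5, -0.1, -0.2]
width: 0.554
```

```bash
python3 - <<'E'
from h import *
show()
rows(line([.5857,-.0116,.043],83.4,4))
E
```

```text
t 36.7 p [ 0.5826 -0.0127  0.0689] yaw 83.3 tilt 0.21 F [ 0.5 -0.1 -0.2] w 47.3 q6 3 jig [ -7.3 144.1]
slide [[0.0004, 0.0008, 0.0065], [0.0004, 0.0007, 0.0065], [0.0004, 0.0007, 0.0065], [0.0004, 0.0007, 0.0065]]
angular [[-0.21, 0.06, -0.03], [0.0, 0.0, -0.03], [0.0, 0.0, -0.03], [0.0, 0.0, -0.03]]
max 0.0065 0.21
```

Emit:
{"op": "arm_command", "data": {
  "slide": [
    [0.0005,0.001,0.007],
    [0.0005,0.001,0.007],
    [0,0.001,0.007],
    [0,0,0.004],
    [0,0,0],
    [0,0,0],
    [0,0,0],
    [0,0,0]
  ],
  "angular": [
    [-0.2,0,0],
    [0,0,0],
    [0,0,0],
    [0,0,0],
    [0,0,0],
    [0,0,0],
    [0,0,0],
    [0,0,0]
  ],
  "hand": [0.03,0.03,0.03,0.03,0.03,0.03,0.03,0.03]
}}

```text
time: 37.5
tool_pos: [0.5853, -0.0083, 0.0396]
tcp_rot: [-2.341, -2.091, 0.003]
wrist_force: [-0.3, -0.4, -0.8]
width: 0.55
```

```bash
python3 - <<'E'
from h import *
show()
rows(line([.5857,-.0116,.036],83.4,1))
im=bot.read_camera('wrist');crop(im,220,130,420,330,4,'pics/c24.png')
E
```

```text
t 37.5 p [ 0.5853 -0.0083  0.0396] yaw 83.5 tilt 0.17 F [-0.3 -0.4 -0.8] w 47.0 q6 3 jig [ -5.1 148.8]
slide [[-0.0032, 0.0008, 0.0036]]
angular [[-0.17, -0.01, 0.13]]
max 0.0036 0.17
```

View pics/c24.png

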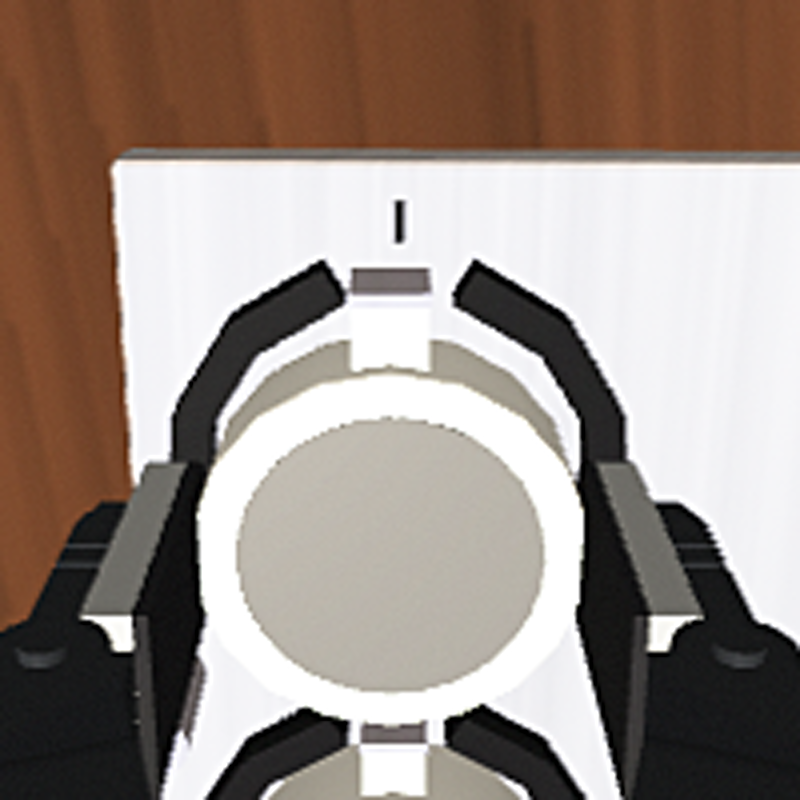

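Emit:
{"op": "arm_command", "data": {
  "slide": [
    [-0.002,0.0005,0],
    [-0.001,0.0005,0],
    [0,0,0],
    [0,0,0],
    [0,0,0],
    [0,0,0],
    [0,0,0],
    [0,0,0]
  ],
  "angular": [
    [-0.2,0,0],
    [0,0,0],
    [0,0,0],
    [0,0,0],
    [0,0,0],
    [0,0,0],
    [0,0,0],
    [0,0,0]
  ],
  "hand": [0.03,0.03,0.03,0.03,0.03,0.03,0.03,0.03]
}}

```text
time: 38.35
tool_pos: [0.5868, -0.0121, 0.0407]
tcp_rot: [2.342, 2.091, 0.003]
wrist_force: [-0.0, -0.6, 0.1]
width: 0.555
```

```bash
python3 - <<'E'
from h import *
show()
rows(line([.5857,-.0116,.026],83.4,1))
im=bot.read_camera('wrist');crop(im,220,130,420,330,4,'pics/c25.png')
E
```

```text
t 38.35 p [ 0.5868 -0.0121  0.0407] yaw 83.5 tilt 0.17 F [-0.  -0.6  0.1] w 47.4 q6 3 jig [ -3.3 145.2]
slide [[0.0004, -0.0011, 0.0147]]
angular [[0.17, -0.01, 0.1]]
max 0.0147 0.17
```

View pics/c25.png

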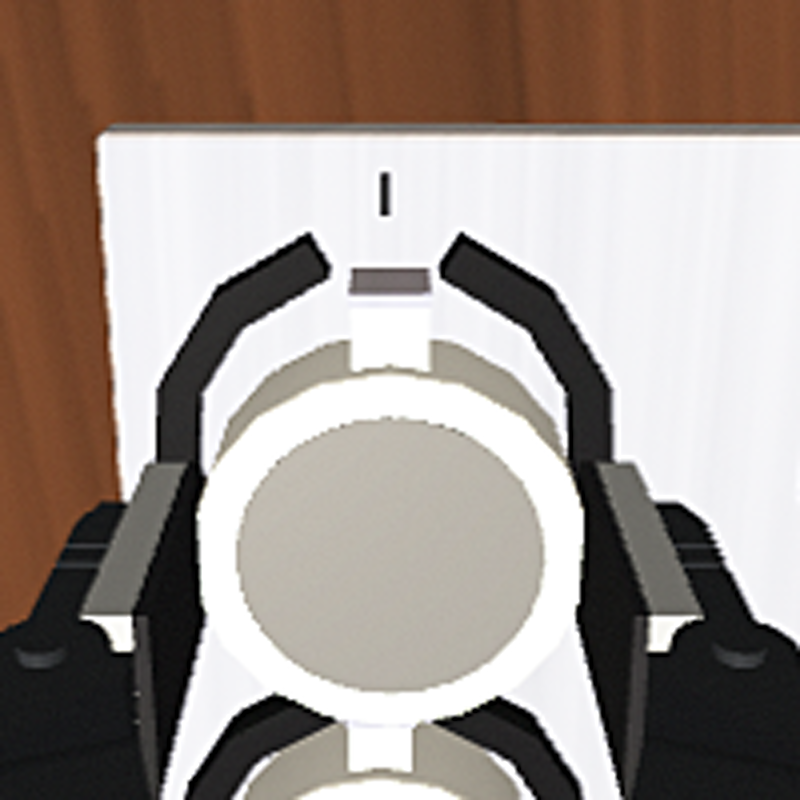

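Emit:
{"op": "arm_command", "data": {
  "slide": [
    [0.0005,-0.001,0.003],
    [0,0,0.003],
    [0,0,0.003],
    [0,0,0.003],
    [0,0,0.001],
    [0,0,0],
    [0,0,0],
    [0,0,0]
  ],
  "angular": [
    [0.2,0,0],
    [0,0,0],
    [0,0,0],
    [0,0,0],
    [0,0,0],
    [0,0,0],
    [0,0,0],
    [0,0,0]
  ],
  "hand": [0.03,0.03,0.03,0.03,0.03,0.03,0.03,0.03]
}}

```text
time: 39.2
tool_pos: [0.5853, -0.0113, 0.0259]
tcp_rot: [-2.342, -2.091, 0.002]
wrist_force: [0.1, 0.0, -0.6]
width: 0.551
```

```bash
python3 - <<'E'
from h import *
show()
im=bot.read_camera('wrist');crop(im,220,130,420,330,4,'pics/c26.png')
E
```

```text
t 39.2 p [ 0.5853 -0.0113  0.0259] yaw 83.5 tilt 0.12 F [ 0.1  0.  -0.6] w 47.0 q6 3 jig [ -4.8 145.8]
```

View pics/c26.png

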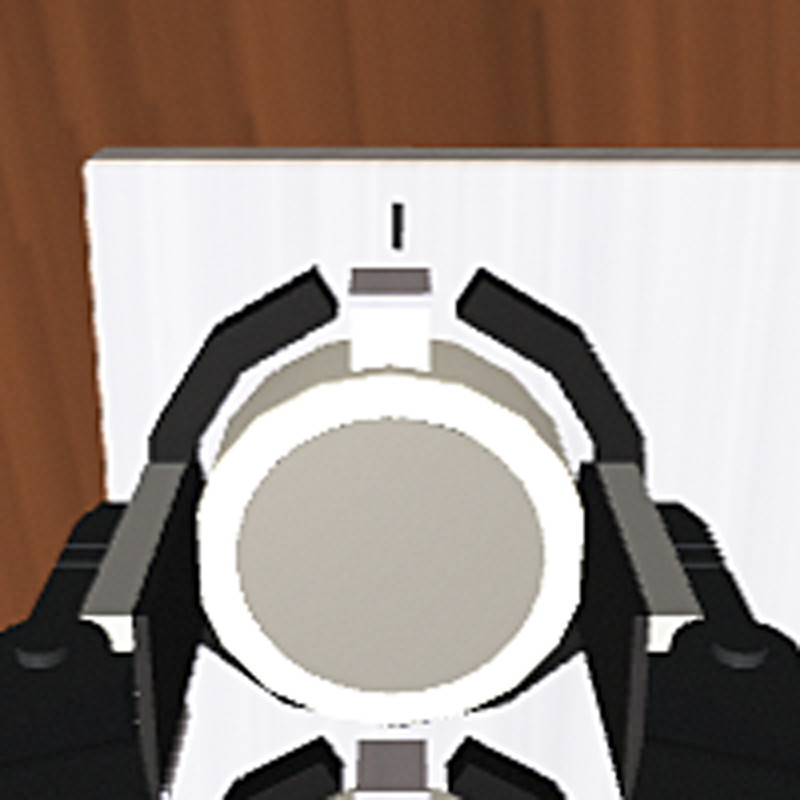

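Inside the ring, same as B. Releasing and rising.

Emit:
{"op": "arm_command", "data": {
  "slide": [
    [0,0,0.001],
    [0,0,0],
    [0,0,0],
    [0,0,0],
    [0,0,0],
    [0,0,-0.01],
    [0,0,-0.03],
    [0,0,-0.04]
  ],
  "angular": [
    [0,0,0],
    [0,0,0],
    [0,0,0],
    [0,0,0],
    [0,0,0],
    [0,0,0],
    [0,0,0],
    [0,0,0]
  ],
  "hand": [0.03,0.05,0.065,0.065,0.065,0.065,0.065,0.065]
}}

```text
time: 40.05
tool_pos: [0.5805, -0.0111, 0.102]
tcp_rot: [-2.336, -2.085, 0.016]
wrist_force: [0.2, -0.4, 0.5]
width: 0.763
```

```bash
python3 - <<'E'
from h import *
show()
im=bot.read_camera('wrist');cv2.imwrite('pics/w27.png',im[:,:,::-1])
im=bot.read_camera('top');cv2.imwrite('pics/t27.png',im[:,:,::-1])
im=bot.read_camera('scene');cv2.imwrite('pics/s27.png',im[:,:,::-1])
E
```

```text
t 40.05 p [ 0.5805 -0.0111  0.102 ] yaw 83.5 tilt 0.83 F [ 0.2 -0.4  0.5] w 65.1 q6 3 jig [ -9.5 145.5]
```

View pics/w27.png

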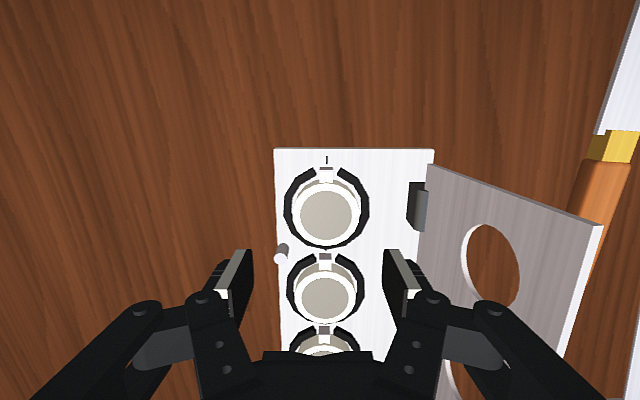

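View pics/t27.png

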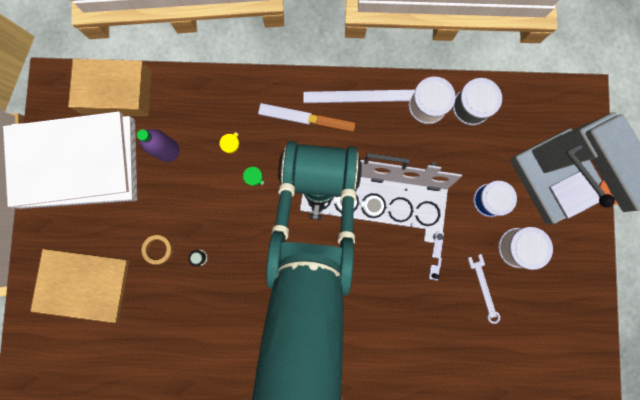

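View pics/s27.png

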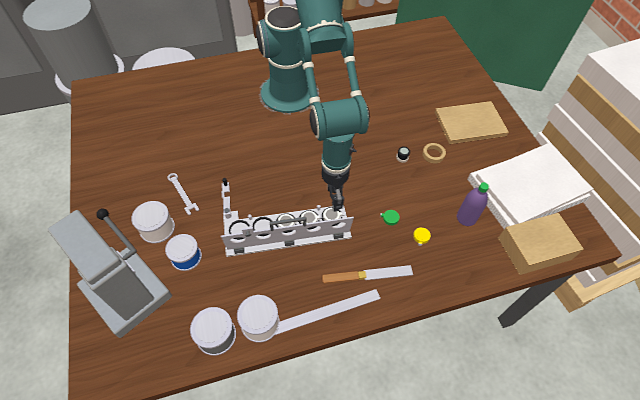

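```bash
sed -i 's/JT=np.array(\[0.5732,-0.1567\])/JT=np.array([0.5742,-0.1548])/' h.py; python3 - <<'E'
from h import *
s,p,R=st();show()
print('handle regrip jig',w2j([.6635,-.1676]))
L=line(p+[0,0,.15],83.4,4)
t=j2w(.0895,0,.245)
L+=line(t,83.4,7,L[-1])
rows(L)
E
```

```text
t 40.2 p [ 0.5857 -0.0114  0.1071] yaw 83.5 tilt 0.1 F [ 0.1 -0.6 -0.8] w 64.8 q6 3 jig [ -5.2 143.8]
handle regrip jig [ 0.09018107 -0.00238833]
slide [[0.0, -0.0001, -0.0375], [0.0, 0.0, -0.0375], [0.0, 0.0, -0.0375], [0.0, 0.0, -0.0375], [-0.0205, 0.0135, 0.0017], [-0.0205, 0.0135, 0.0017], [-0.0205, 0.0135, 0.0017], [-0.0205, 0.0135, 0.0017]]
angular [[-0.1, -0.01, 0.03], [0.0, 0.0, 0.03], [0.0, 0.0, 0.03], [0.0, 0.0, 0.03], [0.0, 0.0, 0.0], [0.0, 0.0, 0.0], [0.0, 0.0, 0.0], [0.0, 0.0, 0.0]]
slide [[-0.0205, 0.0135, 0.0017], [-0.0205, 0.0135, 0.0017], [-0.0205, 0.0135, 0.0017]]
angular [[0.0, 0.0, 0.0], [0.0, 0.0, 0.0], [0.0, 0.0, 0.0]]
max 0.0375 0.1
```

Emit:
{"op": "arm_command", "data": {
  "slide": [
    [0,0,-0.038],
    [0,0,-0.038],
    [0,0,-0.038],
    [0,0,-0.038],
    [-0.02,0.0135,0],
    [-0.0205,0.0135,0],
    [-0.0205,0.0135,0],
    [-0.0205,0.0135,0]
  ],
  "angular": [
    [0,0,0],
    [0,0,0],
    [0,0,0],
    [0,0,0],
    [0,0,0],
    [0,0,0],
    [0,0,0],
    [0,0,0]
  ],
  "hand": [0.065,0.05,0.035,0.03,0.03,0.03,0.03,0.03]
}}

```text
time: 41.0
tool_pos: [0.6263, -0.0976, 0.2593]
tcp_rot: [-2.331, -2.091, 0.013]
wrist_force: [-0.5, 0.2, -0.6]
width: 0.353
```

```bash
python3 - <<'E'
from h import *
show()
rows(line(j2w(.0895,0,.235),83.4,4))
E
```

```text
t 41.0 p [ 0.6263 -0.0976  0.2593] yaw 83.8 tilt 0.73 F [-0.5  0.2 -0.6] w 30.2 q6 -5 jig [45.1 62.9]
slide [[-0.0158, 0.0111, 0.0059], [-0.0158, 0.011, 0.0061], [-0.0158, 0.011, 0.0061], [-0.0157, 0.0111, 0.0061]]
angular [[-0.73, -0.03, 0.1], [0.0, 0.0, 0.1], [0.0, 0.0, 0.1], [0.0, 0.0, 0.1]]
max 0.0158 0.73
```

Emit:
{"op": "arm_command", "data": {
  "slide": [
    [-0.014,0.01,0.004],
    [-0.0155,0.011,0.004],
    [-0.0155,0.011,0.004],
    [-0.014,0.01,0.004],
    [0,0,0],
    [0,0,0],
    [0,0,0],
    [0,0,0]
  ],
  "angular": [
    [-0.7,0,0.1],
    [0,0,0.1],
    [0,0,0.1],
    [0,0,0],
    [0,0,0],
    [0,0,0],
    [0,0,0],
    [0,0,0]
  ],
  "hand": [0.03,0.03,0.03,0.03,0.03,0.03,0.03,0.03]
}}

```text
time: 41.8
tool_pos: [0.6621, -0.1661, 0.2365]
tcp_rot: [-2.341, -2.084, 0.005]
wrist_force: [-0.3, -0.4, 0.4]
width: 0.348
```

```bash
python3 - <<'E'
from h import *
show()
rows(line(j2w(.0895,-.001,.21),83.4,2))
im=bot.read_camera('wrist');cv2.imwrite('pics/w28.png',im[:,:,::-1])
E
```

```text
t 41.8 p [ 0.6621 -0.1661  0.2365] yaw 83.3 tilt 0.47 F [-0.3 -0.4  0.4] w 29.7 q6 -10 jig [88.7 -1. ]
slide [[-0.0, 0.0005, 0.0132], [0.0, 0.0004, 0.0132]]
angular [[-0.44, -0.15, -0.03], [0.0, 0.0, -0.03]]
max 0.0132 0.44
```

View pics/w28.png

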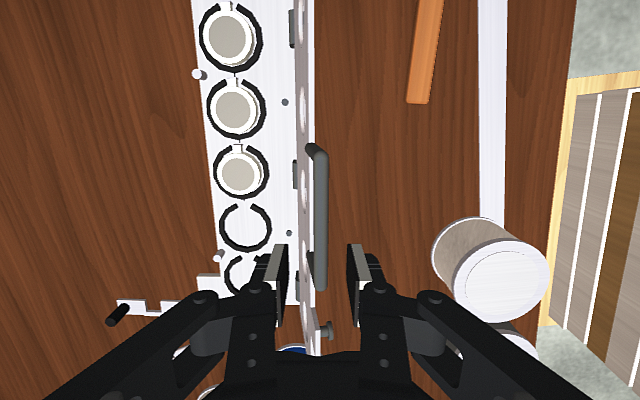

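Emit:
{"op": "arm_command", "data": {
  "slide": [
    [0,0.0005,0.012],
    [0,0,0.013],
    [0,0,0.013],
    [0,0,0.013],
    [0,0,0.008],
    [0,0,0.002],
    [0,0,0],
    [0,0,0]
  ],
  "angular": [
    [-0.4,-0.1,0],
    [0,0,0],
    [0,0,0],
    [0,0,0],
    [0,0,0],
    [0,0,0],
    [0,0,0],
    [0,0,0]
  ],
  "hand": [0.03,0.03,0.03,0.03,0.03,0.03,0.03,0.03]
}}

```text
time: 42.65
tool_pos: [0.6611, -0.1639, 0.1687]
tcp_rot: [-2.342, -2.089, 0.001]
wrist_force: [0.1, 0.9, -0.3]
width: 0.353
```

Emit:
{"op": "arm_command", "data": {
  "slide": [
    [0,0,0],
    [0,0,0],
    [0,0,0],
    [0,0,0],
    [0,0,0],
    [0,0,0],
    [0,0,0],
    [0,0,0]
  ],
  "angular": [
    [0,0,0],
    [0,0,0],
    [0,0,0],
    [0,0,0],
    [0,0,0],
    [0,0,0],
    [0,0,0],
    [0,0,0]
  ],
  "hand": [0.02,0.004,0.004,0.004,0.004,0.004,0.004,0.004],
  "squeeze": 25
}}

```text
time: 43.45
tool_pos: [0.6621, -0.1641, 0.1699]
tcp_rot: [-2.344, -2.09, -0.001]
wrist_force: [1.6, 0.3, -1.3]
width: 0.107
```

```bash
python3 - <<'E'
from h import *
show()
s,p,R=st();j=w2j(p)
a=np.pi/2+np.arcsin((j[0]-.065)/.155);print('leaf',np.degrees(a),'bar z',.03+.155*np.sin(a),'off z',p[2]-(.03+.155*np.sin(a)))
leaf(-40,8,(0,p[2]-(.03+.155*np.sin(a))))
E
```

```text
t 43.45 p [ 0.6621 -0.1641  0.1699] yaw 83.5 tilt 0.07 F [ 1.6  0.3 -1.3] w 9.1 q6 -10 jig [88.4  0.9]
leaf 98.68580418303297 bar z 0.1832223566794003 off z -0.013337233941589338
leaf deg 98.68580418303297 r 0.155 off [ 0.         -0.01333723]
slide [[-0.0009, -0.0134, -0.0015], [-0.0, -0.0135, -0.0003], [0.0, -0.0135, 0.0009], [0.0, -0.0134, 0.0021], [-0.0, -0.0131, 0.0032], [-0.0, -0.0128, 0.0044], [0.0, -0.0124, 0.0055], [-0.0, -0.0118, 0.0065]]
angular [[-0.0, -0.07, 0.09], [0.0, 0.0, 0.0], [0.0, 0.0, 0.0], [0.0, 0.0, 0.0], [0.0, 0.0, 0.0], [0.0, 0.0, 0.0], [0.0, 0.0, 0.0], [0.0, 0.0, 0.0]]
max 0.0135 0.09
```

Emit:
{"op": "arm_command", "data": {
  "slide": [
    [0,-0.01,-0.001],
    [0,-0.013,0],
    [0,-0.0135,0.001],
    [0,-0.0135,0.002],
    [0,-0.013,0.003],
    [0,-0.0125,0.004],
    [0,-0.0125,0.005],
    [0,-0.008,0.005]
  ],
  "angular": [
    [0,0,0],
    [0,0,0],
    [0,0,0],
    [0,0,0],
    [0,0,0],
    [0,0,0],
    [0,0,0],
    [0,0,0]
  ],
  "hand": [0.004,0.004,0.004,0.004,0.004,0.004,0.004,0.004]
}}

```text
time: 44.25
tool_pos: [0.5673, -0.1531, 0.1562]
tcp_rot: [2.332, 2.079, 0.024]
wrist_force: [4.1, 0.2, -0.5]
width: 0.105
```

```bash
python3 - <<'E'
from h import *
show()
leaf(-30,8,(0,-.0133))
E
```

```text
t 44.25 p [ 0.5673 -0.1531  0.1562] yaw 83.4 tilt 1.32 F [ 4.1  0.2 -0.5] w 9.0 q6 -11 jig [-7.   0.9]
leaf deg 62.693370953941525 r 0.15703531079375782 off [ 0.     -0.0133]
slide [[-0.0009, -0.0081, 0.0066], [-0.0, -0.0085, 0.0055], [0.0, -0.0081, 0.0061], [0.0, -0.0077, 0.0066], [-0.0, -0.0073, 0.0071], [0.0, -0.0068, 0.0075], [-0.0, -0.0063, 0.008], [0.0, -0.0058, 0.0084]]
angular [[1.32, 0.02, 0.07], [0.0, 0.0, 0.0], [0.0, 0.0, 0.0], [0.0, 0.0, 0.0], [0.0, 0.0, 0.0], [0.0, 0.0, 0.0], [0.0, 0.0, 0.0], [0.0, 0.0, 0.0]]
max 0.0085 1.32
```

Emit:
{"op": "arm_command", "data": {
  "slide": [
    [0,-0.008,0.006],
    [0,-0.0085,0.0055],
    [0,-0.008,0.006],
    [0,-0.0075,0.0065],
    [0,-0.0075,0.007],
    [0,-0.007,0.0075],
    [0,-0.0065,0.008],
    [0,-0.004,0.006]
  ],
  "angular": [
    [1.3,0,0],
    [0,0,0],
    [0,0,0],
    [0,0,0],
    [0,0,0],
    [0,0,0],
    [0,0,0],
    [0,0,0]
  ],
  "hand": [0.004,0.004,0.004,0.004,0.004,0.004,0.004,0.004]
}}

```text
time: 45.05
tool_pos: [0.508, -0.1462, 0.1021]
tcp_rot: [2.342, 2.087, 0.005]
wrist_force: [3.2, -0.7, 1.5]
width: 0.105
```

```bash
python3 - <<'E'
from h import *
show()
leaf(-18,8,(0,-.0133))
E
```

```text
t 45.05 p [ 0.508  -0.1462  0.1021] yaw 83.4 tilt 0.31 F [ 3.2 -0.7  1.5] w 9.0 q6 -12 jig [-66.7   0.9]
leaf deg 32.947854728642206 r 0.1569544701942577 off [ 0.     -0.0133]
slide [[-0.0009, -0.0016, 0.0062], [-0.0, -0.003, 0.0053], [-0.0, -0.0028, 0.0054], [0.0, -0.0026, 0.0055], [0.0, -0.0024, 0.0056], [-0.0, -0.0021, 0.0057], [-0.0, -0.0019, 0.0058], [0.0, -0.0017, 0.0058]]
angular [[0.3, 0.04, 0.06], [0.0, 0.0, 0.0], [0.0, 0.0, 0.0], [0.0, 0.0, 0.0], [0.0, 0.0, 0.0], [0.0, 0.0, 0.0], [0.0, 0.0, 0.0], [0.0, 0.0, 0.0]]
max 0.0062 0.3
```

Emit:
{"op": "arm_command", "data": {
  "slide": [
    [0,-0.002,0.006],
    [0,-0.003,0.006],
    [0,-0.003,0.006],
    [0,-0.0025,0.006],
    [0,-0.0025,0.006],
    [0,-0.002,0.006],
    [0,-0.002,0.006],
    [0,-0.001,0.006]
  ],
  "angular": [
    [0.3,0,0],
    [0,0,0],
    [0,0,0],
    [0,0,0],
    [0,0,0],
    [0,0,0],
    [0,0,0],
    [0,0,0]
  ],
  "hand": [0.004,0.004,0.004,0.004,0.004,0.004,0.004,0.004]
}}

```text
time: 45.85
tool_pos: [0.4879, -0.1439, 0.0497]
tcp_rot: [-2.344, -2.089, 0.003]
wrist_force: [-0.2, 1.1, 1.7]
width: 0.105
```

```bash
python3 - <<'E'
from h import *
show()
leaf(-12,8,(0,-.0133))
E
```

```text
t 45.85 p [ 0.4879 -0.1439  0.0497] yaw 83.4 tilt 0.12 F [-0.2  1.1  1.7] w 9.0 q6 -13 jig [-87.    0.8]
leaf deg 12.259875826408102 r 0.15553087974745722 off [ 0.     -0.0133]
slide [[-0.0008, -0.0003, 0.0041], [-0.0, -0.0007, 0.004], [0.0, -0.0006, 0.004], [-0.0, -0.0005, 0.004], [-0.0, -0.0004, 0.004], [0.0, -0.0003, 0.004], [-0.0, -0.0002, 0.0041], [0.0, -0.0001, 0.0041]]
angular [[-0.12, 0.04, 0.06], [0.0, 0.0, 0.0], [0.0, 0.0, 0.0], [0.0, 0.0, 0.0], [0.0, 0.0, 0.0], [0.0, 0.0, 0.0], [0.0, 0.0, 0.0], [0.0, 0.0, 0.0]]
max 0.0041 0.12
```

Emit:
{"op": "arm_command", "data": {
  "slide": [
    [0,-0.0005,0.003],
    [0,-0.0005,0.003],
    [0,-0.0005,0.003],
    [0,-0.0005,0.003],
    [0,-0.0005,0.003],
    [0,0,0.003],
    [0,0,0.003],
    [0,0,0.002]
  ],
  "angular": [
    [0,0,0],
    [0,0,0],
    [0,0,0],
    [0,0,0],
    [0,0,0],
    [0,0,0],
    [0,0,0],
    [0,0,0]
  ],
  "hand": [0.004,0.004,0.004,0.004,0.004,0.004,0.004,0.004]
}}

```text
time: 46.65
tool_pos: [0.4851, -0.1436, 0.0245]
tcp_rot: [-2.344, -2.089, 0.003]
wrist_force: [2.5, 0.9, 1.4]
width: 0.106
```

```bash
python3 - <<'E'
from h import *
show()
leaf(-12,8,(0,-.0133))
E
```

```text
t 46.65 p [ 0.4851 -0.1436  0.0245] yaw 83.4 tilt 0.15 F [2.5 0.9 1.4] w 9.1 q6 -13 jig [-89.8   0.8]
leaf deg 2.8831344413558857 r 0.15504265155816127 off [ 0.     -0.0133]
slide [[-0.0008, -0.0001, 0.0041], [0.0, -0.0, 0.0041], [-0.0, 0.0001, 0.0041], [-0.0, 0.0002, 0.0041], [0.0, 0.0003, 0.004], [0.0, 0.0004, 0.004], [0.0, 0.0005, 0.004], [-0.0, 0.0006, 0.004]]
angular [[-0.14, 0.03, 0.06], [0.0, 0.0, 0.0], [0.0, 0.0, 0.0], [0.0, 0.0, 0.0], [0.0, 0.0, 0.0], [0.0, 0.0, 0.0], [0.0, 0.0, 0.0], [0.0, 0.0, 0.0]]
max 0.0041 0.14
```

Emit:
{"op": "arm_command", "data": {
  "slide": [
    [0,0,0.001],
    [0,0,0.001],
    [0,0,0.001],
    [0,0,0.001],
    [0,0,0.001],
    [0,0,0.001],
    [0,0,0.001],
    [0,0,0.001]
  ],
  "angular": [
    [0,0,0],
    [0,0,0],
    [0,0,0],
    [0,0,0],
    [0,0,0],
    [0,0,0],
    [0,0,0],
    [0,0,0]
  ],
  "hand": [0.004,0.004,0.004,0.004,0.004,0.004,0.004,0.004]
}}

```text
time: 47.45
tool_pos: [0.4849, -0.1436, 0.0185]
tcp_rot: [-2.343, -2.088, 0.005]
wrist_force: [-1.4, 1.2, 10.7]
width: 0.104
```

```bash
python3 - <<'E'
from h import *
show()
E
```

```text
t 47.45 p [ 0.4849 -0.1436  0.0185] yaw 83.4 tilt 0.25 F [-1.4  1.2 10.7] w 8.9 q6 -13 jig [-89.9   0.8]
```

Emit:
{"op": "arm_command", "data": {
  "slide": [
    [0,0,0.001],
    [0,0,0.001],
    [0,0,0],
    [0,0,0],
    [0,0,0],
    [0,0,0],
    [0,0,0],
    [0,0,0]
  ],
  "angular": [
    [0,0,0],
    [0,0,0],
    [0,0,0],
    [0,0,0],
    [0,0,0],
    [0,0,0],
    [0,0,0],
    [0,0,0]
  ],
  "hand": [0.004,0.004,0.004,0.004,0.004,0.004,0.004,0.004]
}}

```text
time: 48.25
tool_pos: [0.4849, -0.1436, 0.0186]
tcp_rot: [-2.342, -2.088, 0.006]
wrist_force: [2.1, 1.4, 3.2]
width: 0.104
```

```bash
python3 - <<'E'
from h import *
show()
E
```

```text
t 48.25 p [ 0.4849 -0.1436  0.0186] yaw 83.4 tilt 0.31 F [2.1 1.4 3.2] w 8.9 q6 -13 jig [-90.    0.8]
```

Emit:
{"op": "arm_command", "data": {
  "slide": [
    [0,0,0],
    [0,0,0],
    [0,0,-0.01],
    [0,0,-0.02],
    [0,0,-0.03],
    [0,0,-0.03],
    [-0.02,0,-0.02],
    [-0.02,0,0]
  ],
  "angular": [
    [0,0,0],
    [0,0,0],
    [0,0,0],
    [0,0,0],
    [0,0,0],
    [0,0,0],
    [0,0,0],
    [0,0,0]
  ],
  "hand": [0.02,0.03,0.03,0.03,0.03,0.03,0.03,0.03]
}}

```text
time: 49.05
tool_pos: [0.4749, -0.1815, 0.1306]
tcp_rot: [-2.329, -2.085, 0.02]
wrist_force: [0.5, 0.1, 0.3]
width: 0.348
```

```bash
python3 - <<'E'
from h import *
show()
im=bot.read_camera('wrist');cv2.imwrite('pics/w30.png',im[:,:,::-1])
im=bot.read_camera('top');crop(im,290,150,470,290,4,'pics/t30.png');cv2.imwrite('pics/t30f.png',im[:,:,::-1])
im=bot.read_camera('scene');crop(im,180,140,380,270,4,'pics/s30.png')
kn=j2w(-.162,-.1705)
print(kn)
E
```

```text
t 49.05 p [ 0.4749 -0.1815  0.1306] yaw 83.7 tilt 1.17 F [0.5 0.1 0.3] w 29.7 q6 -17 jig [-95.6 -38. ]
[ 0.39357163 -0.30542417]
```

View pics/t30.png

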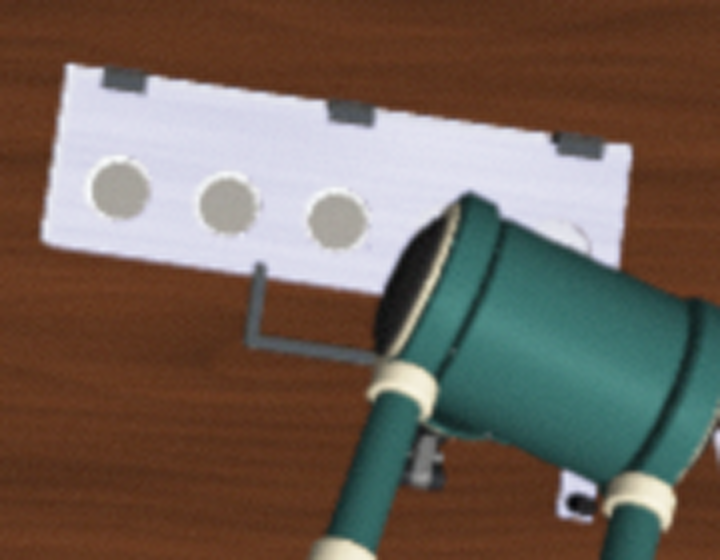

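View pics/s30.png

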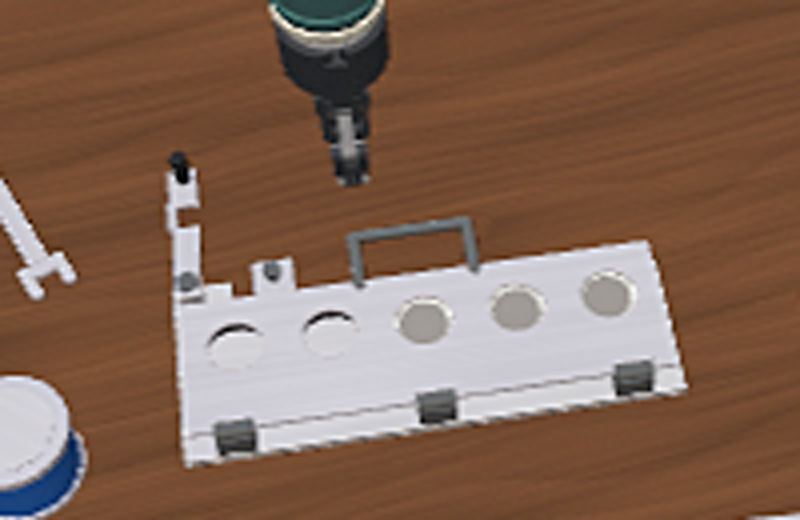

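View pics/w30.png

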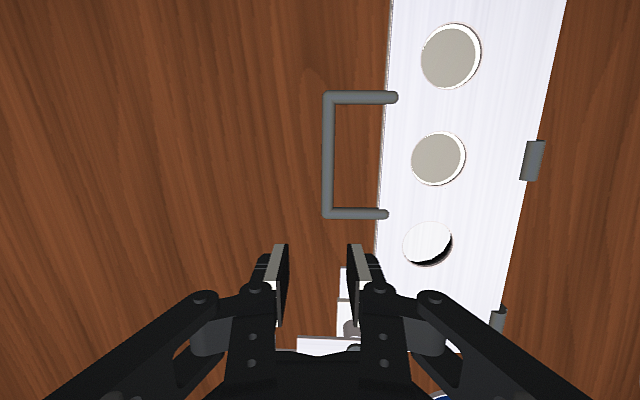

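```bash
python3 - <<'E'
from h import *
show()
rows(line([.3925,-.3065,.13],173.8,12))
E
```

```text
t 49.2 p [ 0.4728 -0.1811  0.1274] yaw 83.5 tilt 1.46 F [-0.6  0.3 -0.6] w 30.0 q6 -17 jig [-97.7 -37.8]
slide [[-0.0111, -0.0055, -0.0001], [-0.0103, -0.0069, -0.0002], [-0.0093, -0.0082, -0.0002], [-0.0082, -0.0093, -0.0002], [-0.0069, -0.0103, -0.0002], [-0.0055, -0.0111, -0.0002], [-0.004, -0.0118, -0.0002], [-0.0024, -0.0122, -0.0002]]
angular [[-1.44, -0.28, -7.52], [0.0, 0.0, -7.53], [0.0, 0.0, -7.53], [0.0, 0.0, -7.53], [0.0, 0.0, -7.53], [0.0, 0.0, -7.53], [0.0, 0.0, -7.53], [0.0, 0.0, -7.53]]
slide [[-0.0008, -0.0124, -0.0002], [0.0008, -0.0124, -0.0002], [0.0024, -0.0122, -0.0002], [0.004, -0.0117, -0.0002]]
angular [[0.0, 0.0, -7.53], [0.0, 0.0, -7.53], [0.0, 0.0, -7.53], [0.0, 0.0, -7.53]]
max 0.0124 7.53
```

Emit:
{"op": "arm_command", "data": {
  "slide": [
    [-0.011,-0.0055,0],
    [-0.01,-0.007,0],
    [-0.0095,-0.008,0],
    [-0.008,-0.0095,0],
    [-0.007,-0.01,0],
    [-0.0055,-0.011,0],
    [-0.004,-0.012,0],
    [-0.0025,-0.012,0]
  ],
  "angular": [
    [-1.4,-0.3,-7.5],
    [0,0,-7.5],
    [0,0,-7.5],
    [0,0,-7.5],
    [0,0,-7.5],
    [0,0,-7.5],
    [0,0,-7.5],
    [0,0,-7.5]
  ],
  "hand": [0.04,0.04,0.04,0.04,0.04,0.04,0.04,0.04]
}}

```text
time: 50.0
tool_pos: [0.4132, -0.257, 0.1205]
tcp_rot: [-0.912, -2.987, -0.012]
wrist_force: [-0.4, -0.3, 0.5]
width: 0.464
```

```bash
python3 - <<'E'
from h import *
show()
rows(line([.3925,-.3065,.13],173.8,6))
E
```

```text
t 50.0 p [ 0.4132 -0.257   0.1205] yaw 146.1 tilt 1.13 F [-0.4 -0.3  0.5] w 39.6 q6 -91 jig [-148.1 -120.1]
slide [[-0.0017, -0.0088, -0.0016], [-0.001, -0.0089, -0.0016], [-0.0003, -0.0089, -0.0016], [0.0004, -0.0089, -0.0016], [0.0011, -0.0089, -0.0016], [0.0018, -0.0088, -0.0016]]
angular [[0.15, -1.12, -4.63], [0.0, 0.0, -4.62], [0.0, 0.0, -4.62], [0.0, 0.0, -4.62], [0.0, 0.0, -4.62], [0.0, 0.0, -4.62]]
max 0.0089 4.63
```

Emit:
{"op": "arm_command", "data": {
  "slide": [
    [-0.0015,-0.0085,-0.001],
    [-0.001,-0.009,-0.001],
    [0,-0.009,-0.001],
    [0.0005,-0.009,-0.001],
    [0.001,-0.009,0],
    [0.001,-0.007,0],
    [0,0,0],
    [0,0,0]
  ],
  "angular": [
    [0.1,-1.1,-4.6],
    [0,0,-4.6],
    [0,0,-4.6],
    [0,0,-4.6],
    [0,0,-4.6],
    [0,0,-4],
    [0,0,0],
    [0,0,0]
  ],
  "hand": [0.04,0.04,0.04,0.04,0.04,0.04,0.04,0.04]
}}

```text
time: 50.8
tool_pos: [0.3868, -0.2966, 0.1167]
tcp_rot: [-0.157, -3.122, -0.024]
wrist_force: [-0.3, 0.1, 0.9]
width: 0.471
```

```bash
python3 - <<'E'
from h import *
show()
rows(line([.3925,-.3068,.055],173.8,6))
im=bot.read_camera('wrist');cv2.imwrite('pics/w31.png',im[:,:,::-1])
c=bot.get_calibration('wrist');print(w2p(c,[.3925,-.3068,.069]))
E
```

```text
t 50.8 p [ 0.3868 -0.2966  0.1167] yaw 174.2 tilt 1.23 F [-0.3  0.1  0.9] w 40.2 q6 -125 jig [-169.7 -162.5]
slide [[-0.0013, -0.0017, 0.0102], [-0.0011, -0.0016, 0.0103], [-0.0011, -0.0016, 0.0103], [-0.0011, -0.0016, 0.0103], [-0.0011, -0.0016, 0.0103], [-0.0011, -0.0016, 0.0103]]
angular [[0.82, -0.91, 0.07], [0.0, 0.0, 0.07], [0.0, 0.0, 0.07], [0.0, 0.0, 0.07], [0.0, 0.0, 0.07], [0.0, 0.0, 0.07]]
max 0.0103 0.91
[301.72870038 238.90417519]
```

View pics/w31.png

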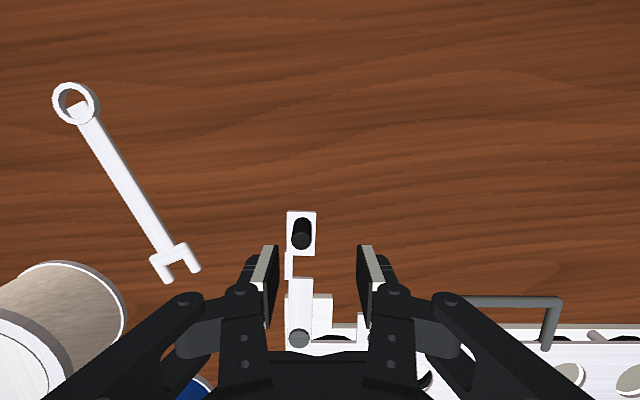

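Emit:
{"op": "arm_command", "data": {
  "slide": [
    [-0.0015,-0.003,0.004],
    [-0.0015,-0.003,0.005],
    [-0.001,-0.002,0.005],
    [-0.001,-0.001,0.005],
    [-0.001,0,0.005],
    [0,0,0.005],
    [0,0,0],
    [0,0,0]
  ],
  "angular": [
    [0.8,-0.9,0],
    [0,0,0],
    [0,0,0],
    [0,0,0],
    [0,0,0],
    [0,0,0],
    [0,0,0],
    [0,0,0]
  ],
  "hand": [0.04,0.04,0.04,0.04,0.04,0.04,0.04,0.04]
}}

```text
time: 51.65
tool_pos: [0.3921, -0.3049, 0.0838]
tcp_rot: [-0.159, -3.137, -0.002]
wrist_force: [0.8, 0.6, 0.9]
width: 0.467
```

```bash
python3 - <<'E'
from h import *
show()
rows(line([.3925,-.3068,.055],173.8,4))
E
```

```text
t 51.65 p [ 0.3921 -0.3049  0.0838] yaw 174.2 tilt 0.07 F [0.8 0.6 0.9] w 39.9 q6 -125 jig [-163.5 -170.2]
slide [[-0.0002, -0.0005, 0.0072], [-0.0002, -0.0005, 0.0072], [-0.0002, -0.0005, 0.0072], [-0.0002, -0.0005, 0.0072]]
angular [[0.06, -0.05, 0.09], [0.0, 0.0, 0.09], [0.0, 0.0, 0.09], [0.0, 0.0, 0.09]]
max 0.0072 0.09
```

Emit:
{"op": "arm_command", "data": {
  "slide": [
    [0,-0.0005,0.007],
    [0,-0.0005,0.007],
    [0,-0.0005,0.007],
    [0,0,0.005],
    [0,0,0],
    [0,0,0],
    [0,0,0],
    [0,0,0]
  ],
  "angular": [
    [0,0,0],
    [0,0,0],
    [0,0,0],
    [0,0,0],
    [0,0,0],
    [0,0,0],
    [0,0,0],
    [0,0,0]
  ],
  "hand": [0.04,0.04,0.04,0.04,0.04,0.008,0.008,0.008]
}}

```text
time: 52.45
tool_pos: [0.3918, -0.3065, 0.0555]
tcp_rot: [-0.16, -3.137, -0.002]
wrist_force: [0.0, 1.3, -1.8]
width: 0.157
```

```bash
python3 - <<'E'
from h import *
show()
im=bot.read_camera('wrist');crop(im,220,160,420,340,3,'pics/c32.png')
hook(-48,8)
E
```

```text
t 52.45 p [ 0.3918 -0.3065  0.0555] yaw 174.2 tilt 0.09 F [ 0.   1.3 -1.8] w 13.4 q6 -125 jig [-163.6 -171.8]
hook 88.1766814728317 0.10174286584384903
slide [[-0.0023, 0.0104, 0.0], [-0.001, 0.0105, 0.0], [-0.001, 0.0105, 0.0], [-0.001, 0.0105, 0.0], [-0.001, 0.0105, 0.0], [-0.001, 0.0105, 0.0], [-0.001, 0.0105, 0.0], [-0.001, 0.0105, 0.0]]
angular [[0.06, -0.06, 6.0], [0.0, 0.0, 6.0], [0.0, 0.0, 6.0], [0.0, 0.0, 6.0], [0.0, 0.0, 6.0], [0.0, 0.0, 6.0], [0.0, 0.0, 6.0], [0.0, 0.0, 6.0]]
max 0.0105 6.0
```

View pics/c32.png

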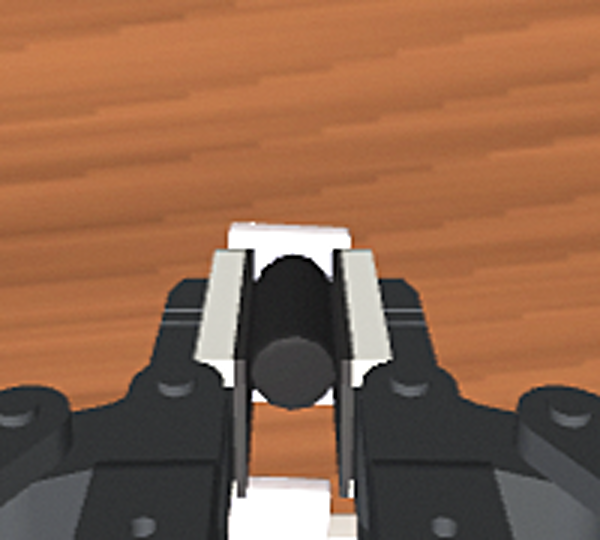

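Emit:
{"op": "arm_command", "data": {
  "slide": [
    [-0.0005,0.0105,0],
    [-0.0005,0.0105,0],
    [-0.0005,0.0105,0],
    [-0.0005,0.0105,0],
    [-0.0005,0.0105,0],
    [-0.0005,0.0105,0],
    [-0.0005,0.0105,0],
    [-0.0005,0.0105,0]
  ],
  "angular": [
    [0,0,6],
    [0,0,6],
    [0,0,6],
    [0,0,6],
    [0,0,6],
    [0,0,6],
    [0,0,6],
    [0,0,6]
  ],
  "hand": [0.008,0.008,0.008,0.008,0.008,0.008,0.008,0.008]
}}

```text
time: 53.3
tool_pos: [0.4374, -0.2362, 0.0556]
tcp_rot: [1.463, 2.769, -0.001]
wrist_force: [1.4, -3.4, -4.7]
width: 0.147
```

```bash
python3 - <<'E'
from h import *
show()
hook(-30,8)
E
```

```text
t 53.3 p [ 0.4374 -0.2362  0.0556] yaw 124.3 tilt 0.58 F [ 1.4 -3.4 -4.7] w 12.6 q6 -66 jig [-126.4  -96.6]
hook 39.4374748492521 0.10145059809819566
slide [[-0.0013, 0.0065, 0.0], [-0.0004, 0.0066, 0.0], [-0.0004, 0.0066, 0.0], [-0.0004, 0.0066, 0.0], [-0.0004, 0.0066, 0.0], [-0.0004, 0.0066, 0.0], [-0.0004, 0.0066, 0.0], [-0.0004, 0.0066, 0.0]]
angular [[0.26, 0.51, 3.75], [0.0, 0.0, 3.75], [0.0, 0.0, 3.75], [0.0, 0.0, 3.75], [0.0, 0.0, 3.75], [0.0, 0.0, 3.75], [0.0, 0.0, 3.75], [0.0, 0.0, 3.75]]
max 0.0066 3.75
```

Emit:
{"op": "arm_command", "data": {
  "slide": [
    [-0.001,0.0065,0],
    [-0.0004,0.0065,0],
    [-0.0004,0.0065,0],
    [-0.0004,0.0065,0],
    [-0.0004,0.0065,0],
    [-0.0004,0.0065,0],
    [-0.0004,0.0065,0],
    [-0.0004,0.0065,0]
  ],
  "angular": [
    [0.3,0.5,3.75],
    [0,0,3.75],
    [0,0,3.75],
    [0,0,3.75],
    [0,0,3.75],
    [0,0,3.75],
    [0,0,3.75],
    [0,0,3.75]
  ],
  "hand": [0.008,0.008,0.008,0.008,0.008,0.008,0.008,0.008]
}}

```text
time: 54.1
tool_pos: [0.49, -0.2201, 0.0555]
tcp_rot: [2.157, 2.281, -0.001]
wrist_force: [0.8, -1.4, -2.7]
width: 0.151
```

```bash
python3 - <<'E'
from h import *
show()
hook(-9,8)
E
```

```text
t 54.1 p [ 0.49   -0.2201  0.0555] yaw 93.2 tilt 0.17 F [ 0.8 -1.4 -2.7] w 12.9 q6 -30 jig [-76.  -74.6]
hook 7.968408362178876 0.10134449592903512
slide [[-0.0009, 0.0019, 0.0], [-0.0001, 0.002, 0.0], [-0.0001, 0.002, 0.0], [-0.0001, 0.002, 0.0], [-0.0001, 0.002, 0.0], [-0.0001, 0.002, 0.0], [-0.0001, 0.002, 0.0], [-0.0001, 0.002, 0.0]]
angular [[0.08, 0.15, 1.13], [0.0, 0.0, 1.12], [0.0, 0.0, 1.13], [0.0, 0.0, 1.12], [0.0, 0.0, 1.13], [0.0, 0.0, 1.12], [0.0, 0.0, 1.13], [0.0, 0.0, 1.12]]
max 0.002 1.13
```

Emit:
{"op": "arm_command", "data": {
  "slide": [
    [0,0.002,0],
    [0,0.002,0],
    [0,0.002,0],
    [0,0.002,0],
    [0,0.002,0],
    [0,0.002,0],
    [0,0.001,0],
    [0,0.001,0]
  ],
  "angular": [
    [0,0,1.2],
    [0,0,1.2],
    [0,0,1.2],
    [0,0,1.2],
    [0,0,1.2],
    [0,0,1.2],
    [0,0,0.6],
    [0,0,0.6]
  ],
  "hand": [0.008,0.008,0.008,0.008,0.008,0.008,0.008,0.008]
}}

```text
time: 54.9
tool_pos: [0.5043, -0.2208, 0.0554]
tcp_rot: [2.326, 2.108, -0.004]
wrist_force: [-4.2, -1.0, 2.3]
width: 0.146
```

```bash
python3 - <<'E'
from h import *
show()
hook(-3,3)
E
```

```text
t 54.9 p [ 0.5043 -0.2208  0.0554] yaw 84.4 tilt 0.2 F [-4.2 -1.   2.3] w 12.5 q6 -20 jig [-61.8 -73.6]
hook -0.09662606584765943 0.10136947568622277
slide [[-0.0009, 0.0017, 0.0], [-0.0, 0.0018, 0.0], [-0.0, 0.0018, 0.0]]
angular [[0.03, 0.2, 1.0], [0.0, 0.0, 1.0], [0.0, 0.0, 1.0]]
max 0.0018 1.0
```

Emit:
{"op": "arm_command", "data": {
  "slide": [
    [0,0.001,0],
    [0,0.001,0],
    [0,0.001,0],
    [0,0.001,0],
    [0,0.001,0],
    [0,0.001,0],
    [0,0,0],
    [0,0,0]
  ],
  "angular": [
    [0,0,0.2],
    [0,0,0.2],
    [0,0,0.2],
    [0,0,0],
    [0,0,0],
    [0,0,0],
    [0,0,0],
    [0,0,0]
  ],
  "hand": [0.008,0.008,0.008,0.008,0.008,0.008,0.008,0.008]
}}

```text
time: 55.7
tool_pos: [0.5041, -0.221, 0.0555]
tcp_rot: [-2.335, -2.09, 0.016]
wrist_force: [-1.9, -1.1, 0.2]
width: 0.148
```

```bash
python3 - <<'E'
from h import *
show()
hook(-3,3)
E
```

```text
t 55.7 p [ 0.5041 -0.221   0.0555] yaw 83.7 tilt 0.72 F [-1.9 -1.1  0.2] w 12.7 q6 -19 jig [-61.9 -73.8]
hook -0.03587157107004746 0.10115903912349776
slide [[-0.0007, 0.0017, -0.0], [-0.0, 0.0018, 0.0], [-0.0, 0.0018, 0.0]]
angular [[-0.7, 0.15, 1.0], [0.0, 0.0, 1.0], [0.0, 0.0, 1.0]]
max 0.0018 1.0
```

Emit:
{"op": "arm_command", "data": {
  "slide": [
    [0,0,0],
    [0,0,0],
    [0,0,0],
    [0,0,-0.01],
    [0,0,-0.02],
    [0,0,-0.03],
    [0,0,-0.04],
    [0,0,-0.04]
  ],
  "angular": [
    [0,0,0],
    [0,0,0],
    [0,0,0],
    [0,0,0],
    [0,0,0],
    [0,0,0],
    [0,0,0],
    [0,0,0]
  ],
  "hand": [0.025,0.035,0.035,0.035,0.035,0.035,0.035,0.035]
}}

```text
time: 56.5
tool_pos: [0.5039, -0.2183, 0.1956]
tcp_rot: [-2.33, -2.082, 0.017]
wrist_force: [-0.1, -0.6, -0.2]
width: 0.409
```

Emit:
{"op": "arm_command", "data": {
  "slide": [
    [-0.03,0,-0.01],
    [-0.04,0,0],
    [-0.04,0,0],
    [-0.04,0,0],
    [-0.04,0,0],
    [-0.04,0,0],
    [-0.03,0,0],
    [0,0,0]
  ],
  "angular": [
    [0,0,0],
    [0,0,0],
    [0,0,0],
    [0,0,0],
    [0,0,0],
    [0,0,0],
    [0,0,0],
    [0,0,0]
  ],
  "hand": [0.035,0.035,0.035,0.035,0.035,0.035,0.035,0.035]
}}

```text
time: 57.3
tool_pos: [0.4826, -0.4889, 0.227]
tcp_rot: [2.328, 2.09, -0.003]
wrist_force: [0.3, 0.9, 0.3]
width: 0.407
```

```bash
python3 - <<'E'
from h import *
show()
im=bot.read_camera('top');crop(im,295,150,455,250,5,'pics/t40.png');cv2.imwrite('pics/t40f.png',im[:,:,::-1])
im=bot.read_camera('scene');crop(im,190,160,370,270,4,'pics/s40.png')
E
```

```text
t 57.3 p [ 0.4826 -0.4889  0.227 ] yaw 83.8 tilt 0.74 F [0.3 0.9 0.3] w 34.8 q6 -41 jig [ -52.4 -342.5]
```

View pics/t40.png

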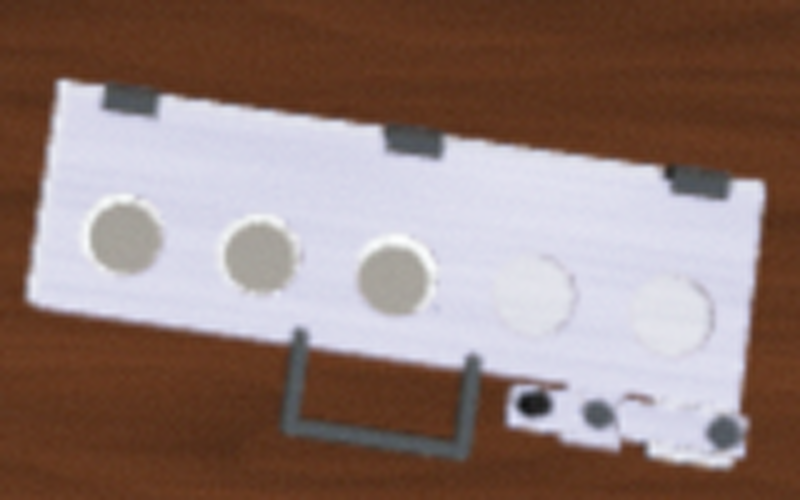

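View pics/s40.png

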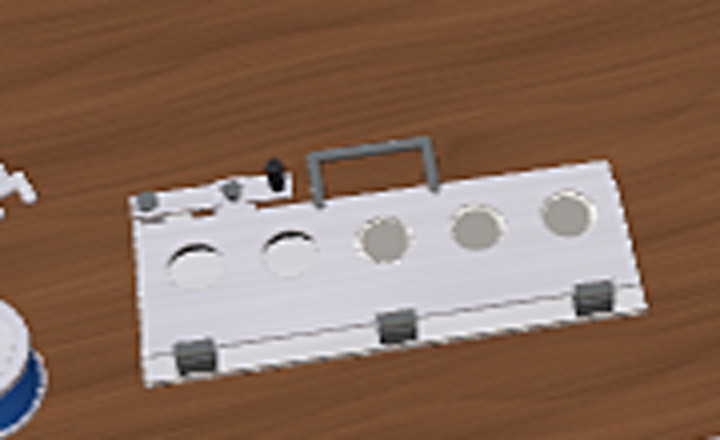

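View pics/t40f.png

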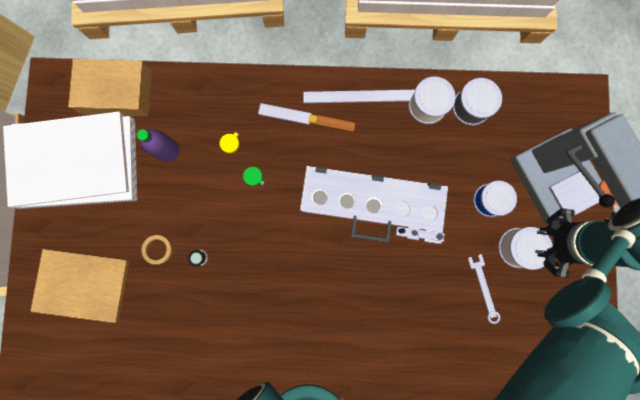

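```bash
python3 - <<'E'
from h import *
show()
c=bot.get_calibration('top')
f=lambda u,v,z:p2w(c,295+u/5,150+v/5,z)[:2]
k=f(535,403,.069);s=f(597,413,.045);p=f(723,432,.043)
print(w2j(k),w2j(s),w2j(p))
print('knob vs stud/pivot line: expected x equal')
im=cv2.imread('pics/t40f.png')[:,:,::-1]
print(w2j(f(300,429,.035)),w2j(f(460,449,.035)))
E
```

```text
t 57.4 p [ 0.4832 -0.4856  0.2267] yaw 83.9 tilt 0.62 F [-0.1 -0.1 -0.1] w 35.4 q6 -41 jig [ -52.2 -339.2]
[-0.06255564 -0.07407119] [-0.0617603  -0.11041881] [-0.06194112 -0.17565601]
knob vs stud/pivot line: expected x equal
[-0.09144807  0.03744439] [-0.08969418 -0.04520363]
```

```bash
python3 -c "
from workcell import bot
print(bot.finish_job())"
```

```text
the job is handed in; nothing more can be done
None
```

The jig is ready and the job is handed in, at about 57 s of the 210 s limit. I swung the hook clear and raised the leaf. The three white tape measures on the bench (only three were there) went into nests 2, 3 and 4, tabs in the gaps at the engraved lines. I then lowered the leaf gently and swung the hook home onto the stud.

**Last checks:**
- **Tapes:** the wrist pictures after each release showed the case inside its ring and the tab in the gap. All three show through the leaf's windows.
- **Leaf:** it stopped moving under about 10 N at the handle. The top view puts the handle at jig x of about -90 mm, which is its shut position.
- **Hook:** knob, stud and pivot line up at jig x of about -62 mm, so it is within about 0.5° of home, and it stopped against its stop.
- **Robot and bench:** the arm is retracted with no contact force. The bystanders and the green and yellow lookalikes look unmoved.

**Disagreements and small contacts:**
- The top and wrist cameras disagreed by about 1 to 1.5 mm. I corrected for that against the rings in the pictures.
- While gripping the hook's knob the first time, the fingertips pressed the hook bar with about 11 N. I lifted off at once.
- While raising the leaf, the wrist force reached about 15 N.

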